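Wash up the beakers: scrub, drip off, stand to dry

TASK

Wash up the white plastic beakers that stand in a row: take the brush from its stand and, from left to right, run it down to the bottom inside each beaker and draw it up again to near the rim before lifting it out; then put the brush back upright in its stand. After that, again from left to right, lift each beaker, hold it tilted at about 40 degrees with its mouth over the porcelain basin for two seconds to drip off, bring it level again and stand it upright on the dark drying mat, wholly on the mat. Never tip a beaker over, and leave the counter, pot, marker and timer where they are.

Things in the scene. Friction and masses are not known exactly. Their poses are not given: they have to be found in the camera images.
- beaker_left_mid (a point): The left one (as the robot sees the row; +y is left) of up to three equal open white plastic beakers, round, straight-sided, 60 mm across outside, 95 mm high, wall 2.5 mm, floor 7 mm thick, about 0.12 kg; None if it is absent in this run. The point is on its axis, half-way up (47.5 mm above the underside); z is its axis and points out of the mouth.
- beaker_left_mouth (a point): Centre of the mouth of the left beaker, level with its rim, 95 mm above its underside; z points out of the mouth.
- beaker_middle_mid (a point): The middle one (as the robot sees the row; +y is left) of up to three equal open white plastic beakers, round, straight-sided, 60 mm across outside, 95 mm high, wall 2.5 mm, floor 7 mm thick, about 0.12 kg; None if it is absent in this run. The point is on its axis, half-way up (47.5 mm above the underside); z is its axis and points out of the mouth.
- beaker_middle_mouth (a point): Centre of the mouth of the middle beaker, level with its rim, 95 mm above its underside; z points out of the mouth.
- beaker_right_mid (a point): The right one (as the robot sees the row; +y is left) of up to three equal open white plastic beakers, round, straight-sided, 60 mm across outside, 95 mm high, wall 2.5 mm, floor 7 mm thick, about 0.12 kg; None if it is absent in this run. The point is on its axis, half-way up (47.5 mm above the underside); z is its axis and points out of the mouth.
- beaker_right_mouth (a point): Centre of the mouth of the right beaker, level with its rim, 95 mm above its underside; z points out of the mouth.
- brush_grip (a point): Washing brush standing upright in its stand, 215 mm long in all: bristle head at the bottom (27 mm across, 77 mm long, flat end), thin steel stem, and at the top a round grey handle 18 mm across and 85 mm long (130 to 215 mm above the bristle end). The point is on the handle's axis, 190 mm above the bristle end and 25 mm below the top; z points from the bristle end to the handle. About 0.07 kg, rigid.
- brush_tip (a point): The flat bristle end of the brush, centre of its lowest face; z points along the brush towards the handle.
- stand_hole (a point): Centre of the mouth of the hole in the brush stand: a fixed grey block 75x75 mm, 70 mm high, with one upright round hole 34 mm across, 60 mm deep, with a 4 mm chamfered mouth. The brush, when home, stands on the hole's floor with its bristle end 60 mm below this point.
- basin_mouth (a point): Fixed white porcelain basin, round, 92 mm across the rim, 36 mm high; the point is the centre of its mouth, level with the rim. Nothing is placed in it; beakers are only tipped over it.
- mat: Fixed dark rubber drying mat with fine ribs, 140 mm (its x) by 300 mm (its y), 4 mm thick; origin at the centre of its underside on the worktop, z up. Empty at the start.
- counter: Bystander: hand tally counter, 52x45x34 mm, standing among the work things; origin at the centre of its underside. Loose; leave alone.
- pot: Bystander: closed sample pot with a screw cap, 48 mm across, 56 mm high, standing among the work things; origin at the centre of its underside. Loose; leave alone.
- marker: Bystander: marker pen, 134x14x16 mm, lying, behind the beakers; origin at the centre of its underside. Loose; leave alone.
- timer: Bystander: flat square lab timer, 66x66x20 mm, behind the beakers; origin at the centre of its underside. Loose; leave alone.
There are look-alikes about, which are no part of the job. Several things look just like the part that bears basin_mouth: the one meant starts nearest to the robot's base.

How it is judged:
By the outcome, as a careful person would: the job done as asked, in the order asked, and still so for the second after the job is handed in, with the robot touching nothing.
Of beaker_left, beaker_middle, beaker_right only 2 to 3 are there at a start; the rules pass over those that are not, and their reading is None.
At some moment in a run one of beaker_left, beaker_middle, beaker_right may be knocked a few centimetres aside while the robot is not near it.
It also fails if it takes over 210 s, if anything falls off the work surface, if the arm or the gripper's body presses on something with over 40 N, if the wrist force passes 120 N, or if a joint passes its speed limit or range.

ROBOT

A 7-joint arm with a two-finger parallel gripper is mounted at the origin on a cart in front of the work surface, level with it; the furniture and walls round the work are solid. World frame = base frame: x ahead of the robot, y to its left, z up, the work surface at z = 0. Lengths are in m, angles in degrees, forces in N, time in s.
With the tool pointing down it reaches from about 0.425 to 0.875 m from the base axis. Payload 4.7 kg.
Tool frame: the origin (TCP) lies at the very end of the fingers, on their centre line; the grasp point (between the pads) lies 19 mm behind it (pinch_z is the distance from the TCP to the grasp point, in m); z points along the fingers, y is the direction in which the jaws open and shut (so a half turn about z gives the same grasp; the last joint's range is limited). The gripper opens to 87 mm and grips with 3 to 60 N. Pads are 19 mm wide; open, the fingers measure 117 mm over their backs; the gripper's body (75 mm by 190 mm) begins 51 mm behind the grasp point.
Start: joints at [75.178, 18.392, -4.016, 83.108, 1.295, 78.541, -3.26], TCP at [0.175, -0.626, 0.19] pointing down, gripper open.
Joint ranges: [-163.93, 163.93], [-17.29, 119.83], [-79.2, 71.16], [3.27, 140.29], [-89.18, 269.18], [5.43, 117.66], [-154.24, 154.24]. Speed limits (degrees/s): [147.25, 147.25, 180, 180, 180, 180, 180].

INTERFACE

Orientations are given as [roll, pitch, yaw] about the fixed x, y, z axes, in that order (R = Rz(yaw) Ry(pitch) Rx(roll)).
In Python, from cell import get_obs, read_camera, camera_params, sign_off, pinch_z gives the robot as it stands.
- The arm moves only by the shell command python3 -m handwheel 'ROWS' [FORCE]. ROWS is JSON, a list of rows, each a list of 5 numbers: the finger opening in m, from 0 to 0.087, then the shift along the tool's x, y, z in m, then the turn about the tool's z in rad. In form: [[jaw, tx, ty, tz, twist], ...]. A call has 1 to 20 rows; each row is the pose to reach, as a shift and turn from the pose commanded when the call began, along the tool's axes at that moment; what a row does not reach only later rows make up. A row lasts 1/10 s, in which the tool goes at most 50 mm and 8.59 degrees, less where a joint would pass 70% of its speed; a pose out of reach is approached as far as the arm can. A call with a gripper value outside its range is refused whole. The fingers move at their own pace and stop on an object; FORCE is the grip in N (left out, the last holds). Time passes only in rows, so rows that repeat a pose let the fingers close. It gives the time, the measured TCP pose, the force and the opening at its end, in the units of the state.
- get_obs(): the state, without advancing time (a new reading comes with each control period).
- read_camera(name): name is "scene" or "top"; returns the picture (420x560x3 uint8, blue, green, red); there is no depth.
- camera_params(name): a dict with "camera_matrix" (3x3 intrinsics, pixels), "k1" (the pictures are not rectified: a ray, as slopes to the right and down, at radius r is drawn at 1 + k1 r^2 times it, then the intrinsics apply), "R" (3x3) and "t" (3): a world point X has camera coordinates R X + t. Camera axes: x right, y down, z forward; pixel columns grow to the right and rows downward; lengths in m; the calibration is good to about 2 mm. A picture is of the moment at which its call begins. camera_params takes no time and is no camera call.
- sign_off(): hands the job in, once; it reports no verdict.
The state is a dict: "time_s": time; "qpos": joint angles; "joint_velocities": joint speeds; "effort": joint torques, N m; "tool_pos": TCP position; "tool_rot": TCP orientation; "force": force on the tool from outside, world axes, zero at the start; "wrist_torque": the same for the moment, N m; "grip_width": finger opening in m.
Only numpy, scipy, OpenCV 4.12 (cv2) and the standard library are available. Lean on these libraries where they do the work, as an engineer would, in place of code of your own. Each camera call takes 0.05 s, during which the arm holds its last target.

## Working session

There is one attempt and no reset: what is moved stays moved. The work goes in short steps, Python scripts to look and compute and a shell command to move; the robot and the scene stay as the last step left them, time stands still between calls to the robot, and variables do not carry over. Pictures are saved under pics/ and viewed, and the job is handed in when it is done.

```bash
ls; mkdir -p pics
python3 - <<'E'
from cell import *
import cv2
print(get_obs(),pinch_z)
for n in("scene","top"):
    cv2.imwrite(f"pics/{n}0.png",read_camera(n)); print(n,camera_params(n))
E
```

```text
pics
{'time_s': 0.0, 'qpos': array([75.18022945, 18.43763379, -4.01723874, 83.1735999 ,  1.29604608,
       78.53962489, -3.25940214]), 'joint_velocities': array([ 0.05771499,  0.02089493,  0.03486766, -0.05437379, -0.07322827,
       -0.12391949,  0.05283641]), 'effort': array([-4.01010084e-04, -4.91291678e+01, -4.04357566e-01, -3.12533784e+01,
       -6.40283804e-02,  4.34727164e-02,  1.67546686e-04]), 'tool_pos': array([ 0.1748991 , -0.62540891,  0.18898936]), 'tool_rot': array([-1.79894447e+02,  6.13138387e-03,  1.56319237e+01]), 'force': array([ 0.12564467, -0.52142434, -0.32483726]), 'wrist_torque': array([0.01547144, 0.028537  , 0.00485559]), 'grip_width': 0.08668315643566803} 0.0187
scene {'camera_matrix': array([[431.5361932 ,   0.        , 284.39852831],
       [  0.        , 431.5361932 , 204.74590397],
       [  0.        ,   0.        ,   1.        ]]), 'k1': -0.06016017435335725, 'R': array([[ 0.68823851, -0.72532573,  0.01517688],
       [-0.50053265, -0.48987493, -0.71378542],
       [ 0.5251617 ,  0.48365809, -0.7002    ]]), 't': array([-0.42522842,  0.35889066,  1.35198409])}
top {'camera_matrix': array([[457.04849413,   0.        , 282.22611596],
       [  0.        , 457.04849413, 217.05783723],
       [  0.        ,   0.        ,   1.        ]]), 'k1': 0.02220749653722502, 'R': array([[ 0.01128278, -0.99976372, -0.0185796 ],
       [-0.98411228, -0.0078098 , -0.17737538],
       [ 0.17718837,  0.0202857 , -0.98396787]]), 't': array([-0.05377085,  0.54417352,  1.31226219])}
```

View pics/scene0.png

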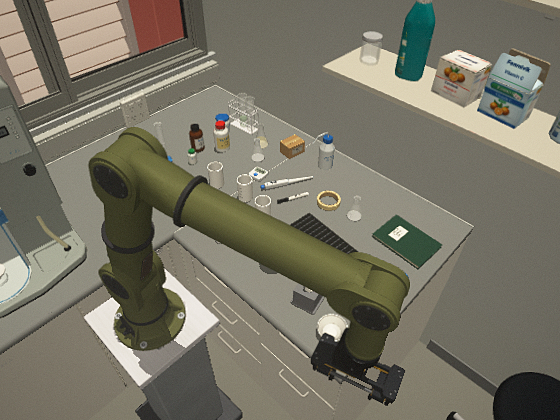

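View pics/top0.png

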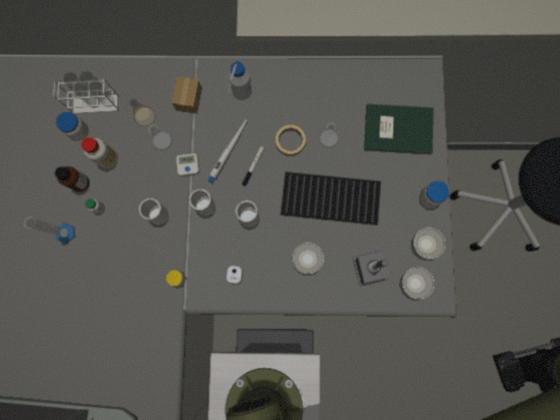

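```bash
cat > h.py <<'E'
import numpy as np, cv2
from cell import *
def ray(n,u,v):
    p=camera_params(n); K=p["camera_matrix"]
    d=cv2.undistortPoints(np.array([[[u,v]]],float),K,np.array([p["k1"],0,0,0,0.]))[0,0]
    R=p["R"]; return -R.T@p["t"], R.T@np.array([d[0],d[1],1.])
def plane(n,u,v,z):
    c,d=ray(n,u,v); return c+d*(z-c[2])/d[2]
def tri(u1,v1,u2,v2):  # top, scene
    c1,d1=ray("top",u1,v1);c2,d2=ray("scene",u2,v2)
    s=np.linalg.lstsq(np.c_[d1,-d2],c2-c1,rcond=None)[0]
    a=c1+s[0]*d1;b=c2+s[1]*d2
    return (a+b)/2,np.linalg.norm(a-b)
def proj(n,X):
    p=camera_params(n); x=p["R"]@np.array(X,float)+p["t"]; x=x/x[2]; r2=x[0]**2+x[1]**2
    K=p["camera_matrix"]; f=1+p["k1"]*r2
    return K[0,0]*x[0]*f+K[0,2],K[1,1]*x[1]*f+K[1,2]
def crop(im,u0,v0,w,h,s,name):
    c=cv2.resize(im[v0:v0+h,u0:u0+w],None,fx=s,fy=s,interpolation=cv2.INTER_CUBIC); cv2.imwrite("pics/"+name,c)
def look(name,ct=None,cs=None):
    for n,c in(("top",ct),("scene",cs)):
        if c:
            im=read_camera(n); cv2.imwrite(f"pics/{name}_{n}_full.png",im); crop(im,*c,f"{name}_{n}.png")
def st():
    o=get_obs(); print(round(o["time_s"],2),o["tool_pos"].round(4),o["tool_rot"].round(2),"F",o["force"].round(1),"w",round(o["grip_width"],4),"q",o["qpos"].round(1))
E
python3 - <<'E'
from h import *
t=cv2.imread("pics/top0.png");s=cv2.imread("pics/scene0.png")
crop(t,120,140,320,170,2.5,"t1.png"); crop(s,170,130,200,160,4,"s1.png")
for n,u,v,z in [("bL",150,210,.095),("bM",200,201,.095),("bR",247,212,.095),("basin",308,258,.036),("b2",429,243,.036),("b3",417,283,.036),("stand",375,266,.07),("mat",331,198,.004),("cnt",234,274,.034),("pot",175,278,.056)]:
    P=plane("top",u,v,z);print(n,P.round(3),np.hypot(P[0],P[1]).round(3))
E
```

```text
bL [0.554 0.333 0.095] 0.646
bM [0.582 0.189 0.095] 0.612
bR [0.55  0.052 0.095] 0.553
basin [ 0.425 -0.126  0.036] 0.443
b2 [ 0.473 -0.482  0.036] 0.675
b3 [ 0.355 -0.442  0.036] 0.567
stand [ 0.401 -0.316  0.07 ] 0.51
mat [ 0.614 -0.198  0.004] 0.645
cnt [0.376 0.092 0.034] 0.387
pot [0.361 0.26  0.056] 0.445
```

View pics/t1.png

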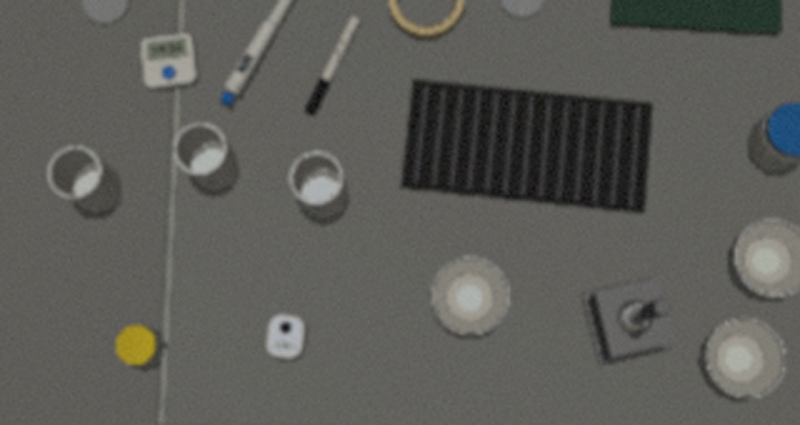

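View pics/s1.png

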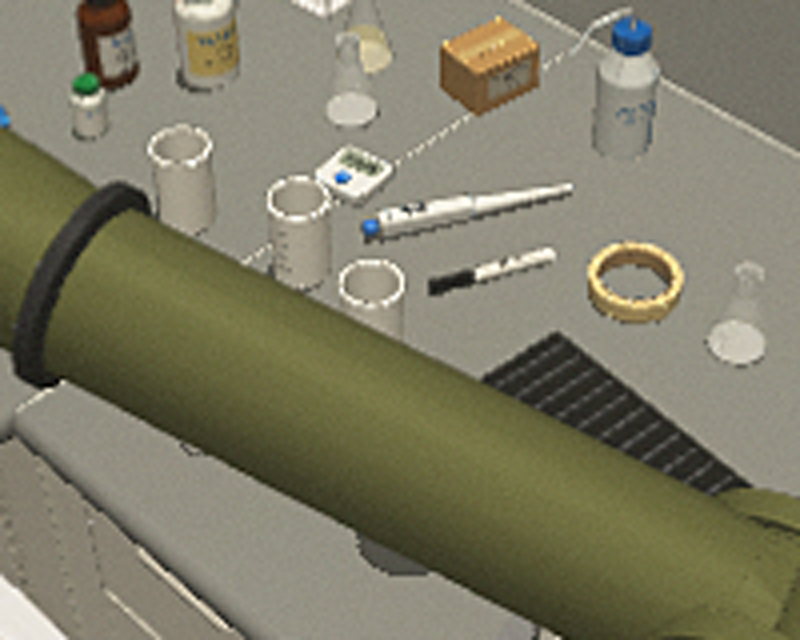

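Run:
```python
from h import *
t=cv2.imread("pics/top0.png");s=cv2.imread("pics/scene0.png")
for a in [(150,208.4,215,166.5),(200.4,200,244.8,179.5),(246.4,211.2,262.8,201)]: print(tri(*a), plane("top",a[0],a[1],.095).round(3))
crop(t,345,235,60,60,10,"t2.png"); crop(s,280,270,80,80,7,"s2.png")
print(proj("scene",(.425,-.126,.036)),proj("scene",(.4,-.316,.07)))
```

```text
(array([0.55803446, 0.33152016, 0.09984367]), np.float64(0.0008882398051322055)) [0.559 0.333 0.095]
(array([0.5845086 , 0.18554933, 0.10276615]), np.float64(0.004017133476921131)) [0.585 0.188 0.095]
(array([0.55311219, 0.05287435, 0.09781881]), np.float64(0.0027312762707687693)) [0.553 0.054 0.095]
(np.float64(272.5884479676288), np.float64(257.49716036476997)) (np.float64(309.8218295597114), np.float64(288.14166544270745))
```

View pics/t2.png

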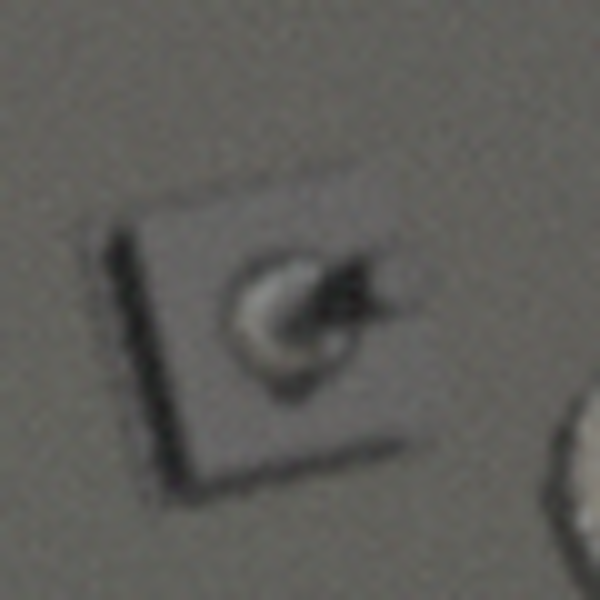

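View pics/s2.png

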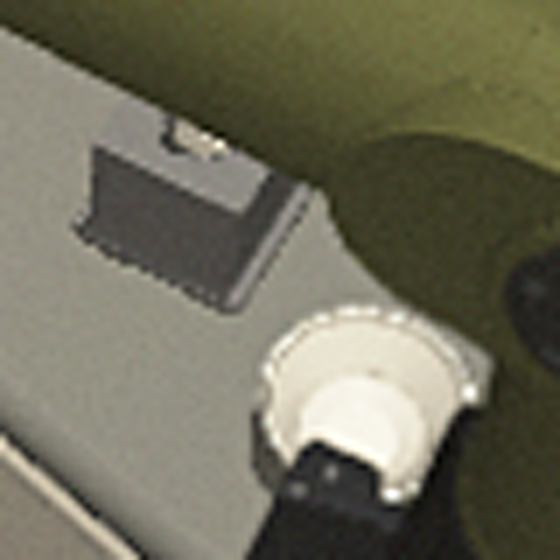

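```bash
python3 -m handwheel '[[0.087,0,0,-0.05,0],[0.087,0.05,-0.02,-0.1,0],[0.087,0.10,-0.045,-0.12,0],[0.087,0.145,-0.067,-0.12,0],[0.087,0.19,-0.09,-0.12,0],[0.087,0.235,-0.11,-0.12,0],[0.087,0.28,-0.13,-0.12,0],[0.087,0.325,-0.15,-0.12,0],[0.087,0.37,-0.17,-0.12,0],[0.087,0.38,-0.21,-0.12,0],[0.087,0.39,-0.26,-0.12,0],[0.087,0.40,-0.31,-0.12,0],[0.087,0.41,-0.36,-0.12,0],[0.087,0.42,-0.41,-0.12,0],[0.087,0.43,-0.46,-0.12,0],[0.087,0.44,-0.5,-0.12,0],[0.087,0.45,-0.54,-0.12,0],[0.087,0.45,-0.54,-0.12,0]]'
python3 - <<'E'
from h import *
st(); look("a",(200,130,240,180,3),(180,140,240,180,3))
E
```

```text
time_s: 1.9
tool_pos: [0.4621, 0.0237, 0.3105]
tool_rot: [-179.9, -0.1, 16.4]
force: [0.4, -0.6, 0.7]
grip_width: 0.0871
1.9 [0.4621 0.0237 0.3105] [-1.7994e+02 -7.0000e-02  1.6360e+01] F [ 0.4 -0.6  0.7] w 0.0871 q [ 33.7  -6.3 -36.   95.5  -3.8  89.6 -75.7]
```

View pics/a_scene.png

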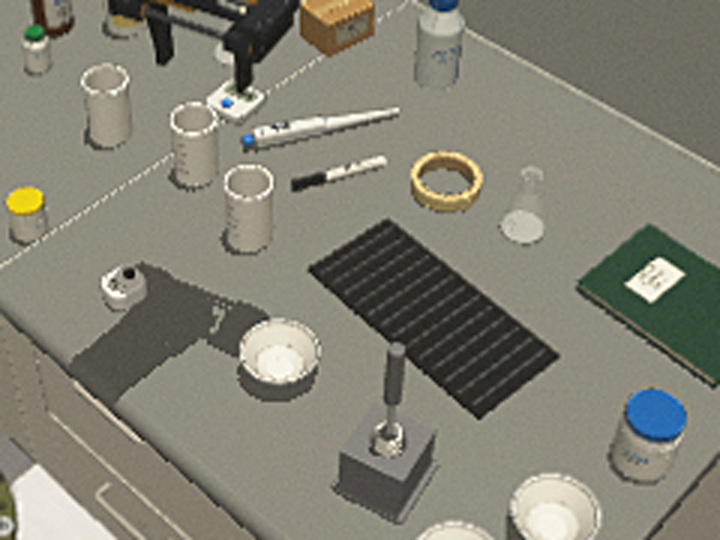

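View pics/a_top.png

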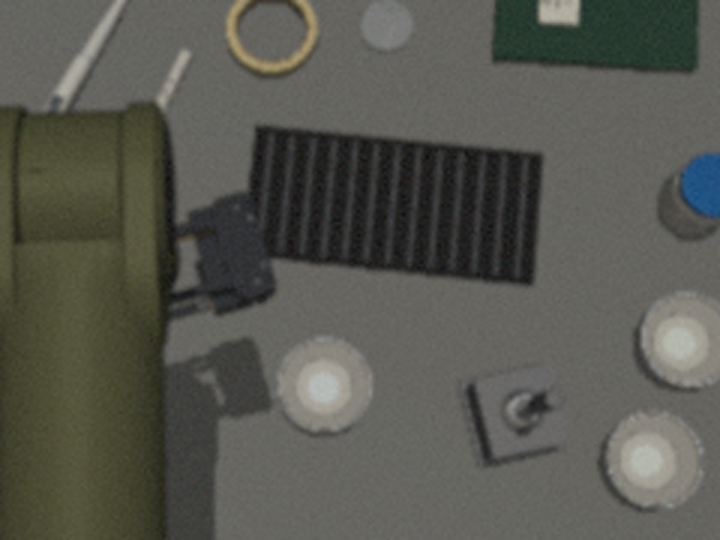

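Run:
```python
from h import *
t=cv2.imread("pics/a_top_full.png");s=cv2.imread("pics/a_scene_full.png")
a=cv2.resize(t[240:300,285:410],None,fx=6,fy=6,interpolation=cv2.INTER_CUBIC)
b=cv2.resize(s[240:320,250:340],None,fx=6,fy=6,interpolation=cv2.INTER_CUBIC)
cv2.imwrite("pics/c1.png",a);cv2.imwrite("pics/c2.png",b)
```

```text
(no output)
```

View pics/c1.png

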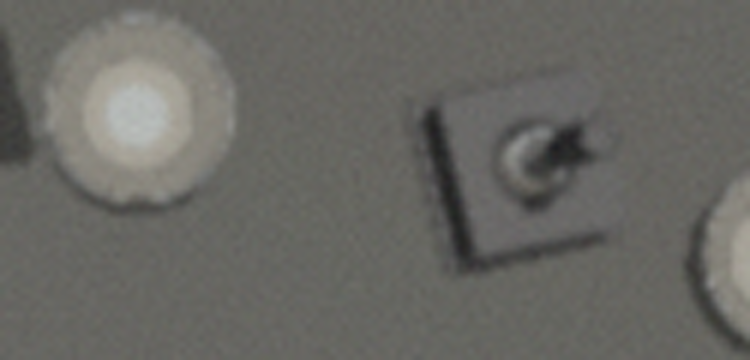

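View pics/c2.png

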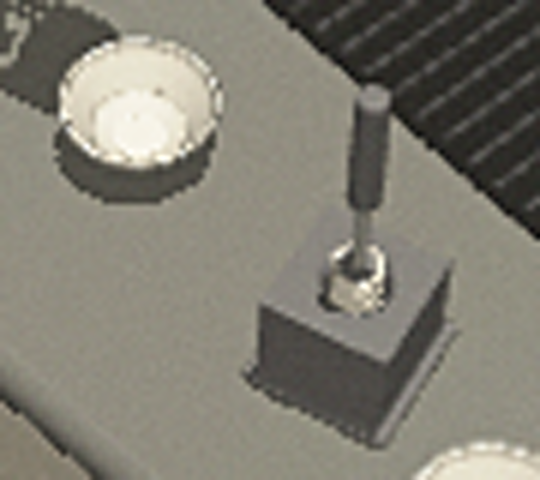

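Run:
```python
from h import *
print("brushtop",tri(385,263,312,256.3),plane("top",385,263,.225),plane("scene",312,256.3,.225))
print("hole",tri(374.7,267.5,309.5,286.3),plane("top",374.7,267.5,.07),plane("scene",309.5,286.3,.07))
print("basin",tri(308.7,258.3,273.5,257.2))
for t,s in [((257,127),(388,220)),((542,154),(557,355)),((531,283),(480,417)),((253,257),(310,268))]:
    print("mat",tri(t[0]/3+200,t[1]/3+130,s[0]/3+180,s[1]/3+140),plane("top",t[0]/3+200,t[1]/3+130,.004).round(3))
f=lambda u,v:(u/3+180,v/3+140)
for n,t,s in [("L",(150,208.4),f(106,77)),("M",(200.4,200),f(194,117)),("R",(246.4,211.2),f(248,180))]:
    print(n,tri(*t,*s),plane("scene",*s,.095).round(3))
```

```text
brushtop (array([ 0.39765884, -0.31284271,  0.22902074]), np.float64(0.002328067844259572)) [ 0.39708444 -0.312888    0.225     ] [ 0.40129184 -0.31152589  0.225     ]
hole (array([ 0.39704283, -0.31410062,  0.08063007]), np.float64(0.0035746826852978966)) [ 0.39641063 -0.31485342  0.07      ] [ 0.40456441 -0.31065598  0.07      ]
basin (array([ 0.42465653, -0.128638  ,  0.03986457]), np.float64(0.003072222256933582))
mat (array([ 0.69538271, -0.05797785,  0.00745973]), np.float64(0.0036661528418148654)) [ 0.695 -0.057  0.004]
mat (array([ 0.66624978, -0.35074116,  0.01006447]), np.float64(0.0005122798933934767)) [ 0.668 -0.352  0.004]
mat (array([ 0.53357314, -0.33804105,  0.00599685]), np.float64(0.003971720174110686)) [ 0.532 -0.337  0.004]
mat (array([ 0.55356113, -0.0545897 ,  0.02432028]), np.float64(0.0006776760165870952)) [ 0.557 -0.054  0.004]
L (array([0.55749205, 0.32915239, 0.10577294]), np.float64(0.002478477737567852)) [0.566 0.339 0.095]
M (array([0.58363249, 0.1849099 , 0.10629594]), np.float64(0.0037441427075776837)) [0.594 0.194 0.095]
R (array([0.55190285, 0.05220902, 0.10422698]), np.float64(0.002795872892946313)) [0.56  0.058 0.095]
```

```bash
python3 -m handwheel '[[0.06,0,0,0,0],[0.06,-0.022,0.044,0,0],[0.06,-0.044,0.088,0,0],[0.06,-0.066,0.132,0,0],[0.06,-0.088,0.176,0,0],[0.06,-0.11,0.22,0,0],[0.06,-0.132,0.26,0,0],[0.06,-0.145,0.285,0,0],[0.06,-0.152,0.298,0,0],[0.06,-0.152,0.298,0,0],[0.06,-0.152,0.298,0,0],[0.06,-0.152,0.298,0,0]]'
python3 - <<'E'
from h import *
st()
E
```

```text
time_s: 3.2
tool_pos: [0.3978, -0.3108, 0.3103]
tool_rot: [-180.0, -0.0, 15.8]
force: [-0.8, -0.2, -0.1]
grip_width: 0.06
3.2 [ 0.3978 -0.3108  0.3103] [-1.7999e+02 -3.0000e-02  1.5800e+01] F [-0.8 -0.2 -0.1] w 0.06 q [ 49.3  -0.6 -14.1  91.3  -0.2  89.3 -39. ]
```

```bash
python3 -m handwheel '[[0.06,0,0.001,0.03,0],[0.06,0,0.001,0.07,0],[0.06,0,0.001,0.1,0],[0.06,0,0.001,0.12,0],[0.06,0,0.001,0.128,0],[0.06,0,0.001,0.128,0]]'
python3 - <<'E'
from h import *
st(); look("d",(330,220,100,80,6),(270,210,80,80,7))
E
```

```text
time_s: 3.8
tool_pos: [0.3973, -0.3122, 0.1816]
tool_rot: [-179.9, 0.0, 15.7]
force: [0.5, -0.7, -0.4]
grip_width: 0.0601
3.8 [ 0.3973 -0.3122  0.1816] [-1.7994e+02  4.0000e-02  1.5750e+01] F [ 0.5 -0.7 -0.4] w 0.0601 q [ 49.3   1.7 -14.4 103.5   0.4  74.9 -39.4]
```

View pics/d_scene.png

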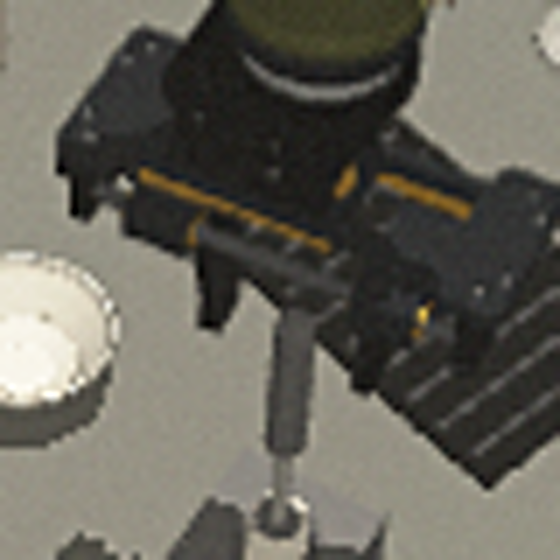

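```bash
python3 -m handwheel '[[0.01,0,0,0,0],[0.01,0,0,0,0],[0.01,0,0,0,0],[0.01,0,0,0,0],[0.01,0,0,0,0],[0.01,0,0,0,0],[0.01,0,0,0,0],[0.01,0,0,0,0]]' 30
python3 - <<'E'
from h import *
st(); look("e",(330,220,100,80,6),(270,210,80,80,7))
E
```

```text
time_s: 4.7
tool_pos: [0.3971, -0.3136, 0.182]
tool_rot: [-180.0, 0.0, 15.6]
force: [0.4, -0.1, 1.1]
grip_width: 0.0169
4.7 [ 0.3971 -0.3136  0.182 ] [-180.      0.     15.63] F [ 0.4 -0.1  1.1] w 0.0169 q [ 49.4   1.7 -14.3 103.4   0.4  74.9 -39.4]
```

View pics/e_scene.png

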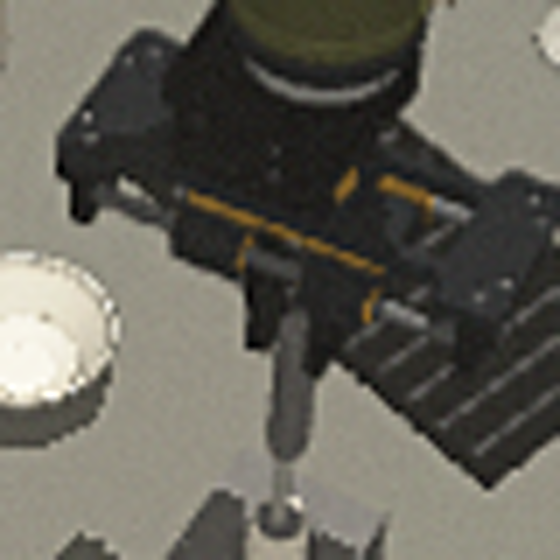

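```bash
python3 -m handwheel '[[0.01,0,0,-0.02,0],[0.01,0,0,-0.05,0],[0.01,0,0,-0.085,0],[0.01,0,0,-0.12,0],[0.01,0,0,-0.14,0],[0.01,0,0,-0.14,0],[0.01,0,0,-0.14,0]]'
python3 - <<'E'
from h import *
st(); look("f",(330,200,100,100,6),(250,190,100,120,5))
E
```

```text
time_s: 5.5
tool_pos: [0.397, -0.3135, 0.3213]
tool_rot: [-180.0, 0.0, 15.6]
force: [0.2, 0.4, -0.9]
grip_width: 0.0167
5.5 [ 0.397  -0.3135  0.3213] [-1.7998e+02  2.0000e-02  1.5630e+01] F [ 0.2  0.4 -0.9] w 0.0167 q [ 49.4  -0.5 -13.9  89.9  -0.1  90.6 -38.9]
```

View pics/f_scene.png

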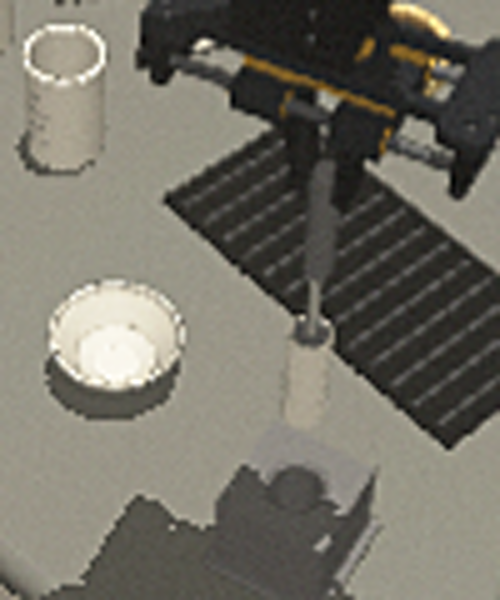

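View pics/f_top.png

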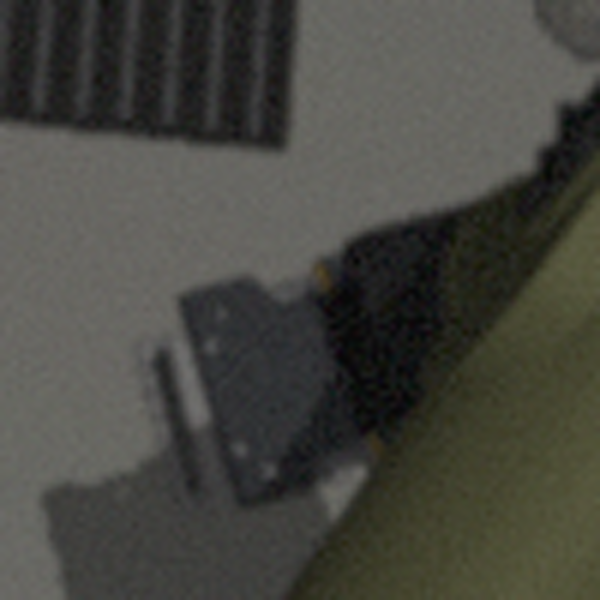

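Run:
```python
from h import *
print(proj("scene",(.397,-.3135,.149)),proj("scene",(.397,-.3135,.149+.13)),proj("scene",(.397,-.3135,.07)))
```

```text
(np.float64(310.04180473718594), np.float64(273.2355157466275)) (np.float64(312.69232732908307), np.float64(245.47017001990574)) (np.float64(308.60137420931017), np.float64(288.25293866526806))
```

```bash
python3 -m handwheel '[[0.01,0.01,-0.018,0,0],[0.01,0.03,-0.053,0,0],[0.01,0.053,-0.093,0,0],[0.01,0.076,-0.133,0,0],[0.01,0.099,-0.173,0,0],[0.01,0.122,-0.213,0,0],[0.01,0.145,-0.253,0,0],[0.01,0.168,-0.293,0,0],[0.01,0.191,-0.333,0,0],[0.01,0.214,-0.373,0,0],[0.01,0.237,-0.413,0,0],[0.01,0.26,-0.453,0,0],[0.01,0.28,-0.49,0,0],[0.01,0.30,-0.525,0,0],[0.01,0.317,-0.554,0,0],[0.01,0.327,-0.572,0,0],[0.01,0.331,-0.58,0,0],[0.01,0.331,-0.58,0,0],[0.01,0.331,-0.58,0,0],[0.01,0.331,-0.58,0,0]]'
python3 - <<'E'
from h import *
st(); look("g",(120,150,160,120,4),(180,120,120,120,5))
E
```

```text
time_s: 7.6
tool_pos: [0.5602, 0.3323, 0.3221]
tool_rot: [179.9, -0.0, 15.5]
force: [0.2, 0.3, -0.8]
grip_width: 0.0165
7.6 [0.5602 0.3323 0.3221] [ 1.7991e+02 -2.0000e-02  1.5500e+01] F [ 0.2  0.3 -0.8] w 0.0165 q [   0.5   23.6  -49.1   68.3   17.8   95.4 -118.9]
```

View pics/g_scene.png

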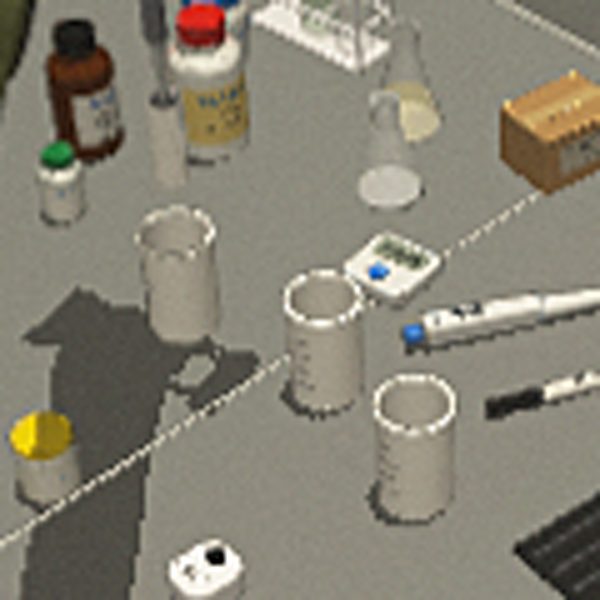

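View pics/g_top.png

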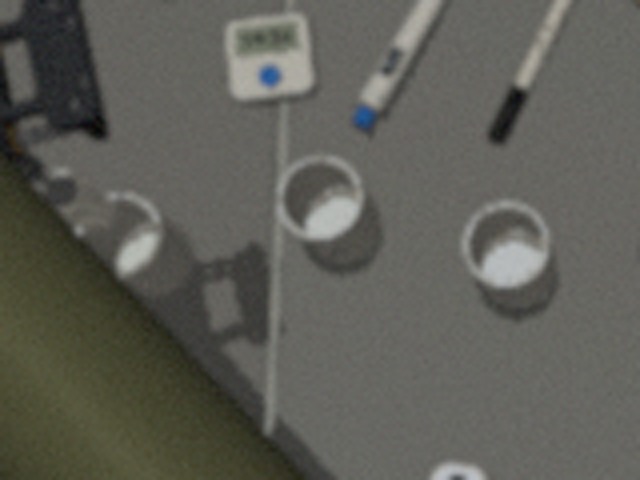

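Run:
```python
from h import *
print(proj("scene",(.5602,.3323,.149)),proj("scene",(.5602,.3323,.095)), proj("top",(.5602,.3323,.095)),proj("top",(.5602,.3323,.149)))
for n,u,v in[("L",(113)/4+120,230/4+150),("M",321/4+120,199/4+150),("R",506/4+120,245/4+150)]: print(n,plane("top",u,v,.095).round(4))
for n,u,v in[("L",176,230),("M",323,298),("R",415,404)]: print(n,plane("scene",u/5+180,v/5+120,.095).round(4))
```

```text
(np.float64(213.9910347154141), np.float64(156.53833823730582)) (np.float64(215.2933733466378), np.float64(167.10698862337716)) (np.float64(150.3878632228311), np.float64(207.87358573542426)) (np.float64(144.49364348967288), np.float64(204.03861690431214))
L [0.5613 0.3386 0.095 ]
M [0.5853 0.1888 0.095 ]
R [0.5524 0.0537 0.095 ]
L [0.5645 0.338  0.095 ]
M [0.591  0.1913 0.095 ]
R [0.5575 0.0545 0.095 ]
```

```bash
python3 -m handwheel '[[0.01,0.001,-0.003,0.03,0],[0.01,0.001,-0.003,0.065,0],[0.01,0.001,-0.003,0.1,0],[0.01,0.001,-0.003,0.125,0],[0.01,0.001,-0.003,0.138,0],[0.01,0.001,-0.003,0.142,0],[0.01,0.001,-0.003,0.142,0],[0.01,0.001,-0.003,0.142,0],[0.01,0.001,-0.003,0.142,0]]'
python3 - <<'E'
from h import *
st(); look("g2",None,(180,120,120,120,5))
E
```

```text
time_s: 8.6
tool_pos: [0.5604, 0.3379, 0.1816]
tool_rot: [-180.0, -0.1, 15.6]
force: [-0.2, 0.3, -0.3]
grip_width: 0.0166
8.6 [0.5604 0.3379 0.1816] [-1.7997e+02 -1.3000e-01  1.5630e+01] F [-0.2  0.3 -0.3] w 0.0166 q [   1.9   26.   -48.3   82.    19.4   80.5 -120.9]
```

View pics/g2_scene.png

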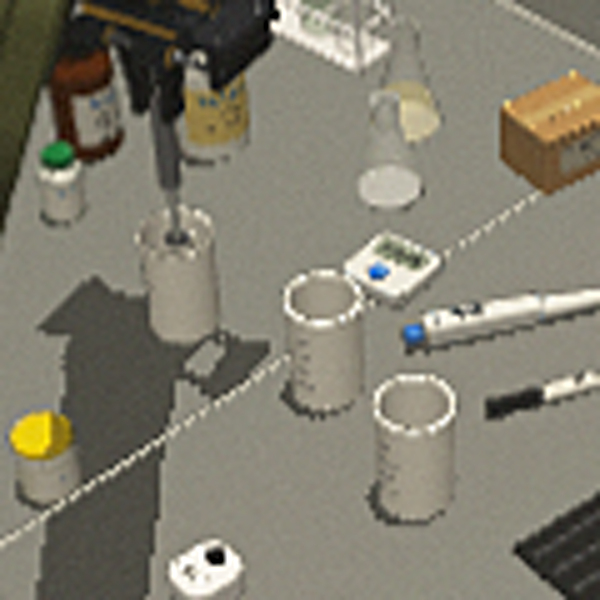

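```bash
python3 -m handwheel '[[0.01,0,0,0.002,0],[0.01,0,0,0.003,0],[0.01,0,0,0.003,0],[0.01,0,0,0.003,0]]'; python3 -m handwheel '[[0.01,0,0,-0.02,0],[0.01,0,0,-0.045,0],[0.01,0,0,-0.065,0],[0.01,0,0,-0.076,0],[0.01,0,0,-0.076,0],[0.01,0,0,-0.09,0],[0.01,0,0,-0.115,0],[0.01,0,0,-0.138,0],[0.01,0,0,-0.142,0],[0.01,0,0,-0.142,0]]'
```

```text
time_s: 9.05
tool_pos: [0.5607, 0.3382, 0.179]
tool_rot: [-180.0, -0.2, 15.6]
force: [-0.5, 0.4, 5.4]
grip_width: 0.0167
time_s: 10.05
tool_pos: [0.5598, 0.3375, 0.319]
tool_rot: [-180.0, -0.0, 15.6]
force: [-0.2, 0.4, 0.1]
grip_width: 0.0169
```

```bash
python3 -m handwheel '[[0.01,-0.002,0.025,0,0],[0.01,-0.006,0.07,0,0],[0.01,-0.01,0.11,0,0],[0.01,-0.013,0.14,0,0],[0.01,-0.014,0.149,0,0],[0.01,-0.014,0.149,0,0],[0.01,-0.014,0.149,0,0]]'
python3 - <<'E'
from h import *
st(); look("i",(120,150,160,120,4),(180,120,120,120,5))
E
```

```text
time_s: 10.75
tool_pos: [0.5855, 0.1916, 0.3182]
tool_rot: [-179.9, 0.1, 15.7]
force: [0.4, 0.1, -0.4]
grip_width: 0.0167
10.75 [0.5855 0.1916 0.3182] [-1.7993e+02  8.0000e-02  1.5740e+01] F [ 0.4  0.1 -0.4] w 0.0167 q [  15.8   18.2  -47.9   74.3   13.4   93.2 -104.2]
```

View pics/i_scene.png

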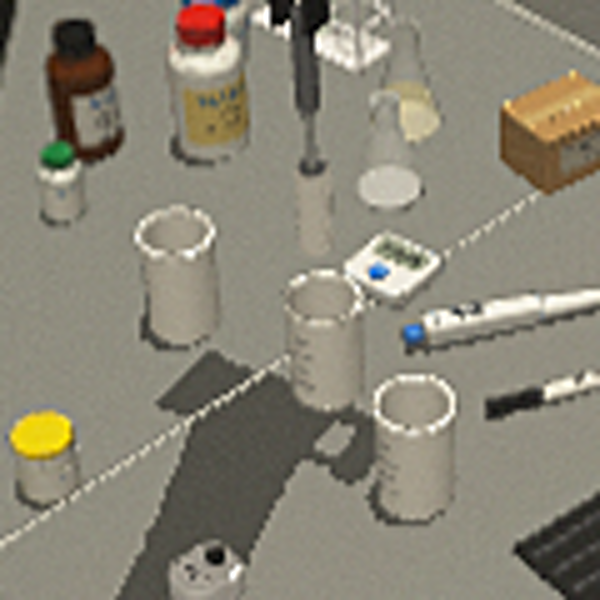

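```bash
python3 -m handwheel '[[0.01,0,0.001,0.03,0],[0.01,0,0.001,0.065,0],[0.01,0,0.001,0.1,0],[0.01,0,0.001,0.125,0],[0.01,0,0.001,0.136,0],[0.01,0,0.001,0.14,0],[0.01,0,0.001,0.14,0],[0.01,0,0.001,0.14,0],[0.01,0,0.001,0.14,0]]'; python3 -c "
from h import *
look('i2',None,(180,120,120,120,5))"; python3 -m handwheel '[[0.01,0,0,-0.02,0],[0.01,0,0,-0.045,0],[0.01,0,0,-0.065,0],[0.01,0,0,-0.076,0],[0.01,0,0,-0.076,0],[0.01,0,0,-0.09,0],[0.01,0,0,-0.115,0],[0.01,0,0,-0.138,0],[0.01,0,0,-0.142,0],[0.01,0,0,-0.142,0]]'
```

```text
time_s: 11.75
tool_pos: [0.5872, 0.1894, 0.18]
tool_rot: [180.0, -0.1, 15.6]
force: [0.2, -0.6, -0.2]
grip_width: 0.0165
time_s: 12.8
tool_pos: [0.5868, 0.1893, 0.321]
tool_rot: [-180.0, -0.0, 15.6]
force: [0.5, -0.1, -0.5]
grip_width: 0.0165
```

View pics/i2_scene.png

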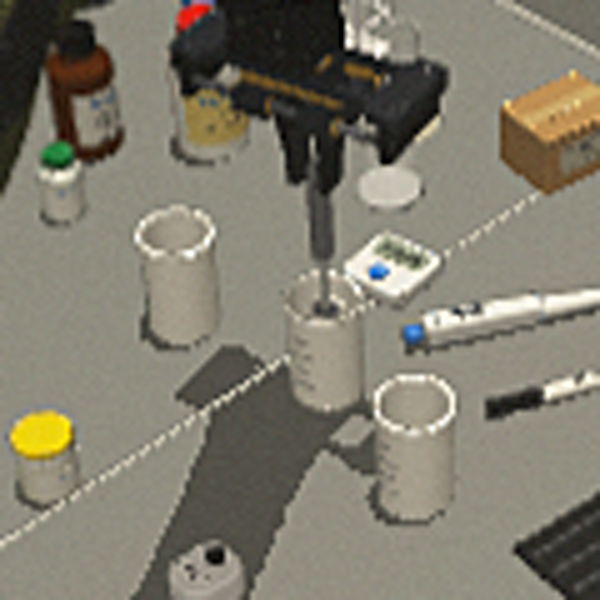

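```bash
python3 -m handwheel '[[0.01,-0.012,0.02,0,0],[0.01,-0.032,0.056,0,0],[0.01,-0.05,0.09,0,0],[0.01,-0.064,0.113,0,0],[0.01,-0.068,0.121,0,0],[0.01,-0.068,0.121,0,0],[0.01,-0.068,0.121,0,0]]'
python3 - <<'E'
from h import *
st(); look("j",(120,150,160,120,4),(180,120,120,120,5))
E
```

```text
time_s: 13.5
tool_pos: [0.5536, 0.0559, 0.3204]
tool_rot: [-179.9, 0.0, 15.7]
force: [-0.0, 0.3, -0.7]
grip_width: 0.0167
13.5 [0.5536 0.0559 0.3204] [-1.7993e+02  3.0000e-02  1.5730e+01] F [-0.   0.3 -0.7] w 0.0167 q [ 31.6   8.7 -45.1  82.7   6.   91.2 -87.4]
```

View pics/j_scene.png

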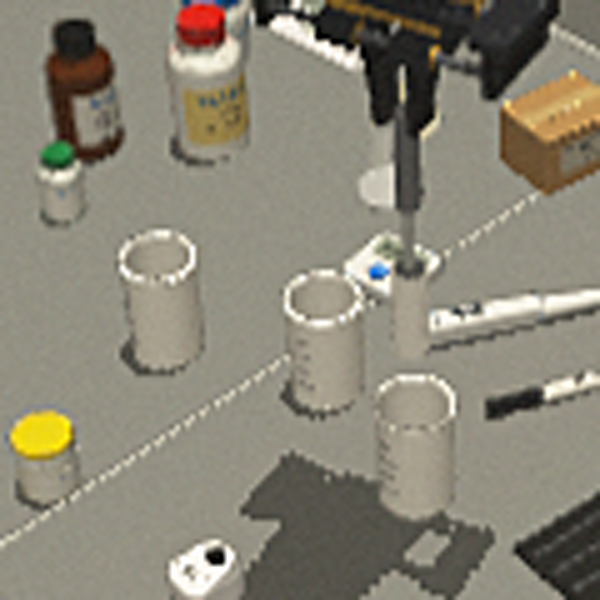

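```bash
python3 -m handwheel '[[0.01,0,0.001,0.03,0],[0.01,0,0.001,0.065,0],[0.01,0,0.001,0.1,0],[0.01,0,0.001,0.125,0],[0.01,0,0.001,0.138,0],[0.01,0,0.001,0.142,0],[0.01,0,0.001,0.142,0],[0.01,0,0.001,0.142,0],[0.01,0,0.001,0.142,0]]'; python3 -c "
from h import *
look('j2',None,(180,120,120,120,5))"; python3 -m handwheel '[[0.01,0,0,-0.02,0],[0.01,0,0,-0.045,0],[0.01,0,0,-0.065,0],[0.01,0,0,-0.076,0],[0.01,0,0,-0.076,0],[0.01,0,0,-0.09,0],[0.01,0,0,-0.115,0],[0.01,0,0,-0.138,0],[0.01,0,0,-0.142,0],[0.01,0,0,-0.142,0]]'
```

```text
time_s: 14.5
tool_pos: [0.5547, 0.0534, 0.1799]
tool_rot: [180.0, -0.1, 15.6]
force: [-0.4, -0.5, -1.8]
grip_width: 0.0164
time_s: 15.55
tool_pos: [0.5542, 0.0533, 0.321]
tool_rot: [180.0, -0.0, 15.6]
force: [-0.7, 0.7, -1.4]
grip_width: 0.0165
```

View pics/j2_scene.png

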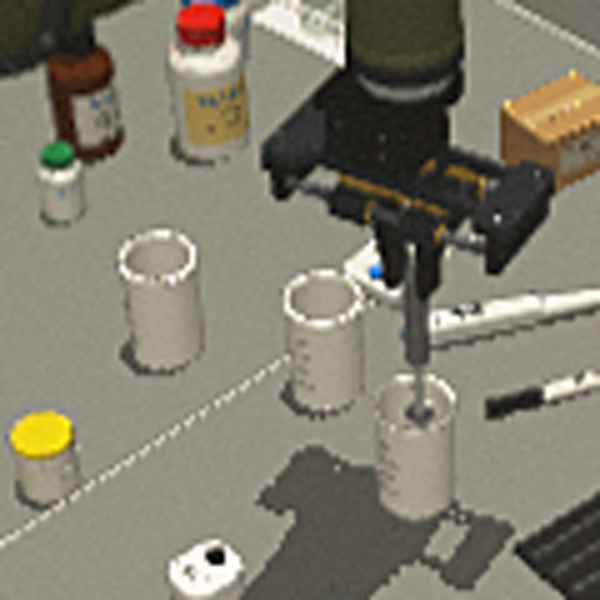

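```bash
python3 -m handwheel '[[0.01,-0.012,0.015,0,0],[0.01,-0.035,0.043,0,0],[0.01,-0.065,0.08,0,0],[0.01,-0.095,0.118,0,0],[0.01,-0.125,0.156,0,0],[0.01,-0.155,0.194,0,0],[0.01,-0.185,0.232,0,0],[0.01,-0.213,0.267,0,0],[0.01,-0.235,0.293,0,0],[0.01,-0.247,0.307,0,0],[0.01,-0.25,0.311,0,0],[0.01,-0.25,0.311,0,0],[0.01,-0.25,0.311,0,0],[0.01,-0.25,0.311,0,0]]'
python3 - <<'E'
from h import *
st(); look("k",None,(250,190,100,120,5))
E
```

```text
time_s: 16.95
tool_pos: [0.3981, -0.3119, 0.321]
tool_rot: [-180.0, -0.0, 15.8]
force: [0.4, -0.7, -0.6]
grip_width: 0.0166
16.95 [ 0.3981 -0.3119  0.321 ] [-1.7999e+02 -1.0000e-02  1.5800e+01] F [ 0.4 -0.7 -0.6] w 0.0166 q [ 58.1  -0.2 -22.8  89.7  -0.1  90.5 -38.9]
```

View pics/k_scene.png

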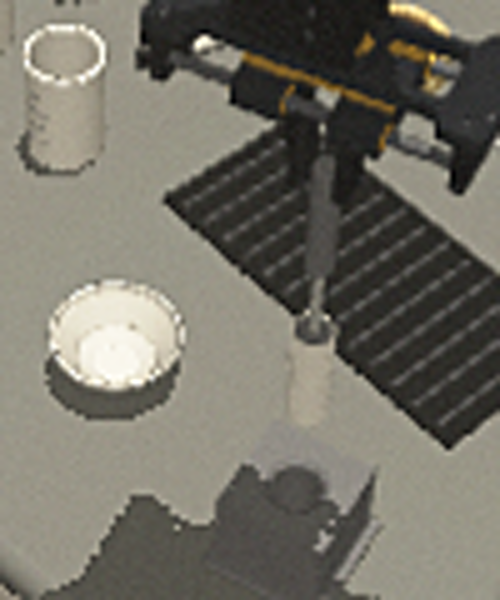

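```bash
python3 -m handwheel '[[0.01,0,0.000,0.02,0],[0.01,0,0.00,0.05,0],[0.01,0,0.00,0.075,0],[0.01,0,0.00,0.085,0],[0.01,0,0.00,0.095,0],[0.01,0,0,0.11,0],[0.01,0,0.00,0.125,0],[0.01,0,0.00,0.135,0],[0.01,0,0.00,0.140,0],[0.01,0,0.00,0.140,0],[0.01,0,0.00,0.140,0]]'
python3 - <<'E'
from h import *
st(); look("l",None,(250,190,100,120,5))
E
```

```text
time_s: 18.1
tool_pos: [0.3977, -0.314, 0.1818]
tool_rot: [179.9, -0.0, 15.6]
force: [-0.1, 0.2, 3.3]
grip_width: 0.0168
18.1 [ 0.3977 -0.314   0.1818] [ 1.7992e+02 -5.0000e-02  1.5630e+01] F [-0.1  0.2  3.3] w 0.0168 q [ 58.    2.1 -23.2 103.2   0.9  74.8 -39.7]
```

View pics/l_scene.png

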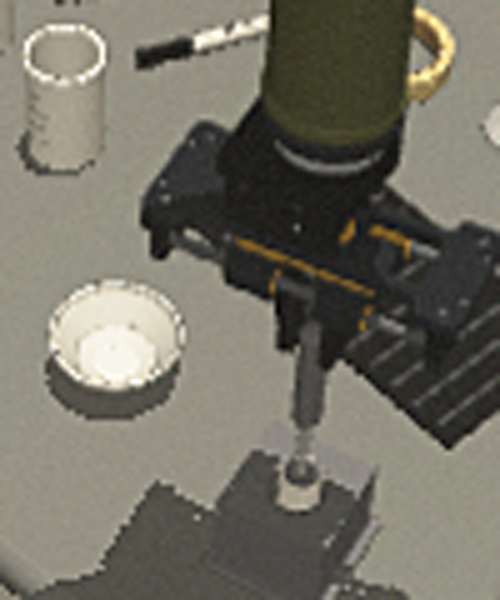

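```bash
python3 -m handwheel '[[0.03,0,0,0,0],[0.05,0,0,0,0],[0.06,0,0,0,0],[0.06,0,0,0,0],[0.06,0,0,-0.03,0],[0.06,0,0,-0.07,0],[0.06,0,0,-0.11,0],[0.06,0,0,-0.13,0],[0.08,0,0,-0.13,0]]'
python3 - <<'E'
from h import *
st(); look("m",(120,150,160,120,4),(180,120,160,120,5)); s=cv2.imread("pics/m_scene_full.png"); crop(s,270,220,80,100,5,"m2.png")
E
```

```text
time_s: 19.05
tool_pos: [0.3986, -0.3145, 0.3145]
tool_rot: [179.7, -0.2, 15.6]
force: [-0.1, 0.1, -0.0]
grip_width: 0.0631
19.05 [ 0.3986 -0.3145  0.3145] [179.7   -0.19  15.64] F [-0.1  0.1 -0. ] w 0.0631 q [ 58.2  -0.3 -22.7  90.5  -0.1  89.5 -38.9]
```

View pics/m_scene.png

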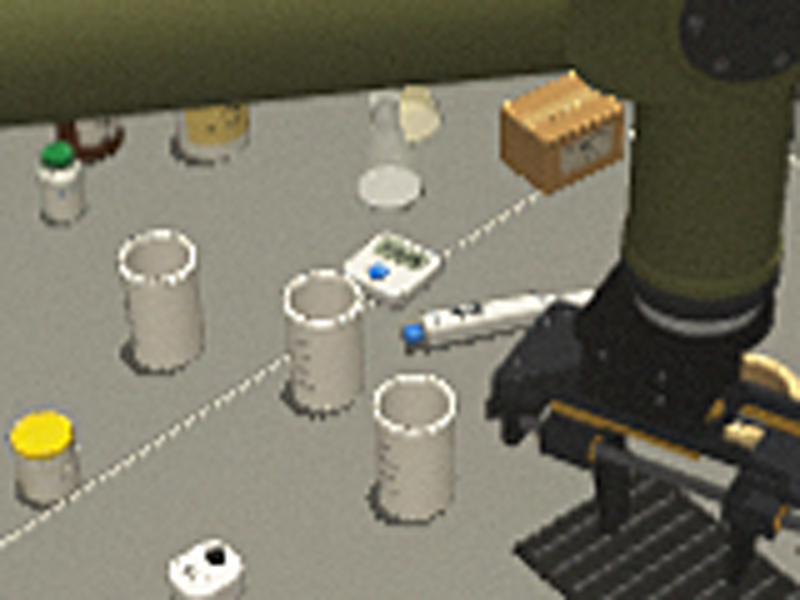

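View pics/m2.png

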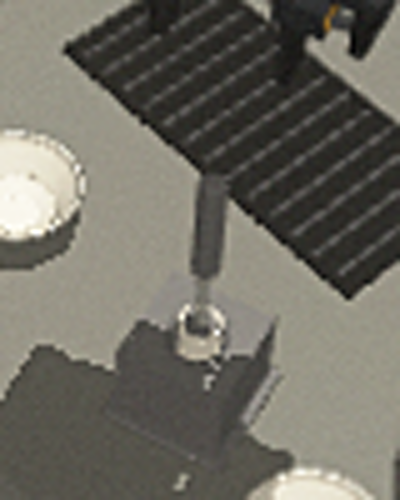

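View pics/m_top.png

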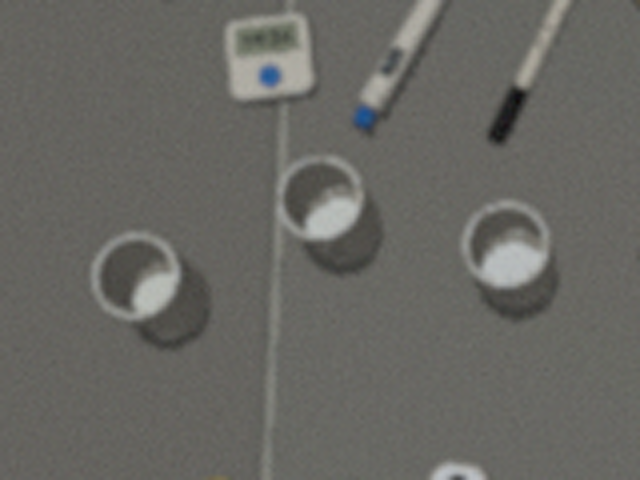

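Run:
```python
from h import *
print(plane("top",154,219,.095),plane("scene",211.6,171.4,.095),tri(154,219,211.6,171.4))
P=plane("top",154,219,.095); print(P-np.array([.3986,-.3145,0]))
```

```text
[0.52761348 0.31983064 0.095     ] [0.53252292 0.32210807 0.095     ] (array([0.5276431 , 0.31731649, 0.10064433]), np.float64(0.002551601031314376))
[0.12901348 0.63433064 0.095     ]
```

```bash
python3 -m handwheel '[[0.083,0.01,-0.018,0,0],[0.083,0.03,-0.053,0,0],[0.083,0.051,-0.095,0,0],[0.083,0.073,-0.137,0,0],[0.083,0.094,-0.179,0,0],[0.083,0.115,-0.221,0,0],[0.083,0.136,-0.263,0,0],[0.083,0.157,-0.305,0,0],[0.083,0.178,-0.347,0,0],[0.083,0.199,-0.389,0,0],[0.083,0.22,-0.431,0,0],[0.083,0.241,-0.473,0,0],[0.083,0.262,-0.513,0,0],[0.083,0.28,-0.547,0,0],[0.083,0.292,-0.568,0,0],[0.083,0.296,-0.576,0,0],[0.083,0.296,-0.576,0,0],[0.083,0.296,-0.576,0,0]]'
python3 - <<'E'
from h import *
st()
E
```

```text
time_s: 20.95
tool_pos: [0.527, 0.3194, 0.3103]
tool_rot: [179.9, 0.1, 15.6]
force: [-0.0, -0.2, 0.5]
grip_width: 0.083
20.95 [0.527  0.3194 0.3103] [1.7991e+02 7.0000e-02 1.5580e+01] F [-0.  -0.2  0.5] w 0.083 q [   9.9   21.8  -59.6   75.    18.7   93.6 -121.1]
```

```bash
python3 -m handwheel '[[0.083,0.002,-0.001,0.03,0],[0.083,0.002,-0.001,0.07,0],[0.083,0.002,-0.001,0.115,0],[0.083,0.002,-0.001,0.15,0],[0.083,0.002,-0.001,0.18,0],[0.083,0.002,-0.001,0.18,0],[0.083,0.002,-0.001,0.18,0]]'
python3 - <<'E'
from h import *
st(); look("n",(120,150,160,120,4),(180,120,120,120,5))
E
```

```text
time_s: 21.65
tool_pos: [0.5294, 0.3207, 0.1318]
tool_rot: [179.9, -0.0, 15.5]
force: [0.8, 0.3, 0.5]
grip_width: 0.0833
21.65 [0.5294 0.3207 0.1318] [ 1.7994e+02 -2.0000e-02  1.5500e+01] F [0.8 0.3 0.5] w 0.0833 q [  10.1   26.6  -57.1   90.7   23.    75.3 -124.6]
```

View pics/n_scene.png

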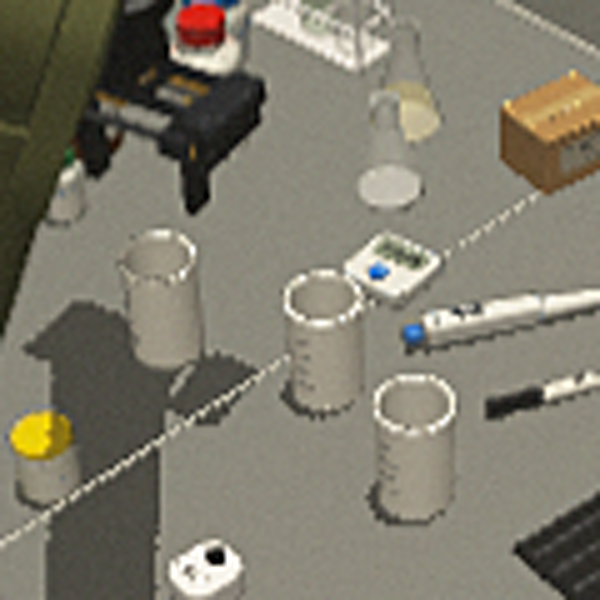

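Run:
```python
from h import *
def f(X): u,v=proj("scene",X); return round((u-180)*5),round((v-120)*5)
d=np.array([.2672,-.9636,0])*.0415; T=np.array([.5294,.3207,.1318])
print(f(T),f(T+d),f(T-d),f((.5294,.3207,.095)))
```

```text
(151, 224) (195, 240) (108, 208) (156, 260)
```

View pics/n_top.png

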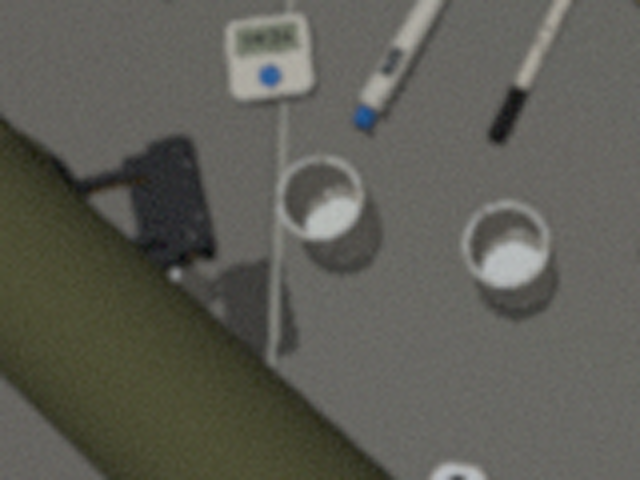

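Run:
```python
from h import *
d=np.array([.27,-.963,0])*.03; T=np.array([.3973,-.3122,.1816])
for z in (0,.019,.03): 
  for s in (-1,1):
    u,v=proj("scene",T+s*d+[0,0,z]); print(z,s,(u-270)*7,(v-210)*7)
```

```text
0 -1 219.59672267382348 367.742037499531
0 1 347.04058863886274 421.51468249746335
0.019 -1 221.52990852535373 340.0073211265966
0.019 1 350.3700844063249 393.9516373264554
0.03 -1 222.66728315931266 323.67966254019643
0.03 1 352.3292958678098 377.72038100006563
```

```bash
python3 -m handwheel '[[0.083,0,0,0.03,0],[0.083,0,0,0.06,0],[0.083,0,0,0.08,0],[0.083,0,0,0.087,0],[0.083,0,0,0.087,0],[0.083,0,0,0.087,0]]'
python3 - <<'E'
from h import *
st(); look("o",(120,150,160,120,4),(180,120,120,120,5))
E
```

```text
time_s: 22.35
tool_pos: [0.5298, 0.3232, 0.046]
tool_rot: [-180.0, -0.2, 15.6]
force: [-0.8, 0.3, -0.2]
grip_width: 0.083
22.35 [0.5298 0.3232 0.046 ] [-1.7996e+02 -1.6000e-01  1.5620e+01] F [-0.8  0.3 -0.2] w 0.083 q [   7.9   31.2  -54.2   95.6   27.2   67.2 -127.5]
```

View pics/o_scene.png

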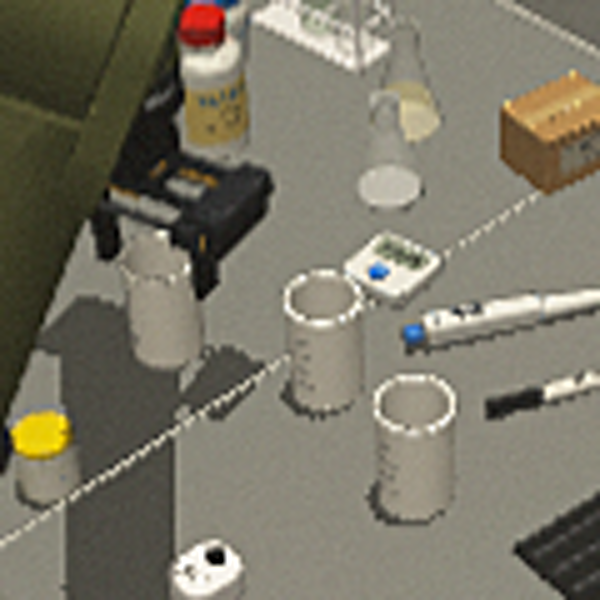

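```bash
python3 -m handwheel '[[0.083,0,0.002,0.004,0],[0.083,0,0.002,0.006,0],[0.05,0,0.002,0.006,0],[0.05,0,0.002,0.006,0],[0.05,0,0.002,0.006,0],[0.05,0,0.002,0.006,0],[0.05,0,0.002,0.006,0],[0.05,0,0.002,0.006,0]]' 15
python3 - <<'E'
from h import *
st()
E
python3 -m handwheel '[[0.05,0,0,-0.01,0],[0.05,0,0,-0.03,0],[0.05,0,0,-0.06,0],[0.05,0,0,-0.09,0],[0.05,0,0,-0.11,0],[0.05,0,0,-0.12,0],[0.05,0,0,-0.12,0]]'
python3 - <<'E'
from h import *
st(); look("p",(120,150,160,120,4),(180,120,120,120,5))
E
```

```text
time_s: 23.25
tool_pos: [0.5291, 0.3207, 0.0381]
tool_rot: [-180.0, -0.0, 15.6]
force: [0.3, 0.2, 0.8]
grip_width: 0.0606
23.25 [0.5291 0.3207 0.0381] [-1.7998e+02 -1.0000e-02  1.5640e+01] F [0.3 0.2 0.8] w 0.0606 q [   7.9   31.6  -53.9   96.1   27.5   66.5 -127.6]
time_s: 23.95
tool_pos: [0.5299, 0.3209, 0.1595]
tool_rot: [-180.0, -0.1, 15.6]
force: [0.8, 0.5, -1.6]
grip_width: 0.0603
23.95 [0.5299 0.3209 0.1595] [-1.7999e+02 -1.4000e-01  1.5620e+01] F [ 0.8  0.5 -1.6] w 0.0603 q [  10.6   25.4  -57.8   88.8   21.9   77.8 -123.7]
```

View pics/p_scene.png

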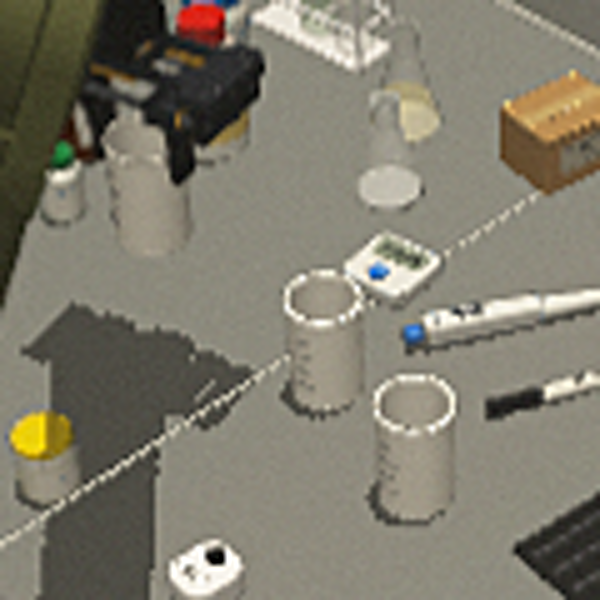

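```bash
python3 -m handwheel '[[0.05,-0.004,0.013,-0.015,0.02],[0.05,-0.013,0.047,-0.03,0.06],[0.05,-0.025,0.092,-0.03,0.1],[0.05,-0.037,0.137,-0.03,0.14],[0.05,-0.049,0.182,-0.03,0.18],[0.05,-0.061,0.227,-0.03,0.22],[0.05,-0.073,0.272,-0.03,0.25],[0.05,-0.085,0.317,-0.03,0.2729],[0.05,-0.096,0.357,-0.03,0.2729],[0.05,-0.106,0.395,-0.03,0.2729],[0.05,-0.113,0.422,-0.03,0.2729],[0.05,-0.116,0.433,-0.02,0.2729],[0.05,-0.116,0.433,-0.01,0.2729],[0.05,-0.116,0.433,-0.01,0.2729],[0.05,-0.116,0.433,-0.01,0.2729]]'
python3 - <<'E'
from h import *
st(); look("q",(250,180,120,110,5),(230,180,120,120,5))
E
```

```text
time_s: 25.55
tool_pos: [0.5339, -0.1249, 0.1673]
tool_rot: [-179.9, 0.1, 0.2]
force: [0.3, 0.0, -1.1]
grip_width: 0.0601
25.55 [ 0.5339 -0.1249  0.1673] [-1.7992e+02  7.0000e-02  2.2000e-01] F [ 0.3  0.  -1.1] w 0.0601 q [ 53.6  11.4 -48.2  98.1   8.7  74.5 -86.2]
```

View pics/q_scene.png

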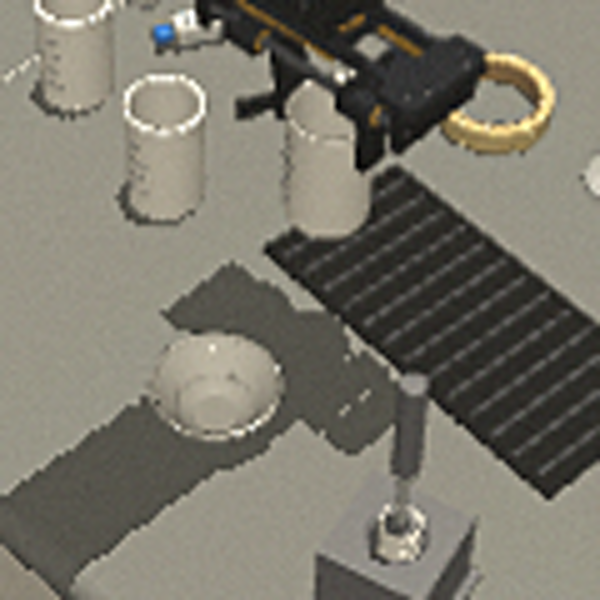

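View pics/q_top.png

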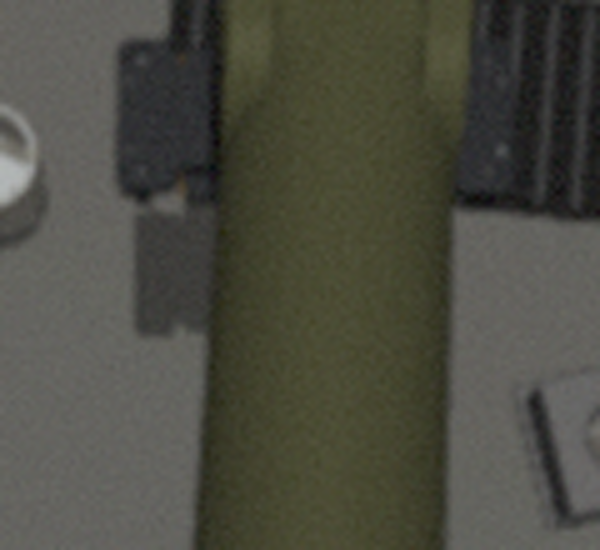

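```bash
python3 -m handwheel '[[0.05,0,0.002,0.03,0],[0.05,0,0.002,0.065,0],[0.05,0,0.002,0.095,0],[0.05,0,0.002,0.105,0],[0.05,-0.01,0.002,0.105,0],[0.05,-0.02,0.002,0.105,0],[0.05,-0.03,0.002,0.105,0],[0.05,-0.037,0.002,0.105,0],[0.05,-0.044,0.002,0.105,0],[0.05,-0.044,0.002,0.105,0],[0.05,-0.044,0.002,0.105,0]]'
python3 - <<'E'
from h import *
st(); look("r",None,(230,180,120,120,5))
E
```

```text
time_s: 26.75
tool_pos: [0.4905, -0.1303, 0.0636]
tool_rot: [179.9, -0.1, -0.0]
force: [1.0, -1.3, -0.7]
grip_width: 0.0601
26.75 [ 0.4905 -0.1303  0.0636] [ 1.7994e+02 -6.0000e-02 -3.0000e-02] F [ 1.  -1.3 -0.7] w 0.0601 q [ 55.7  11.6 -47.6 110.5   9.7  61.9 -85.9]
```

View pics/r_scene.png

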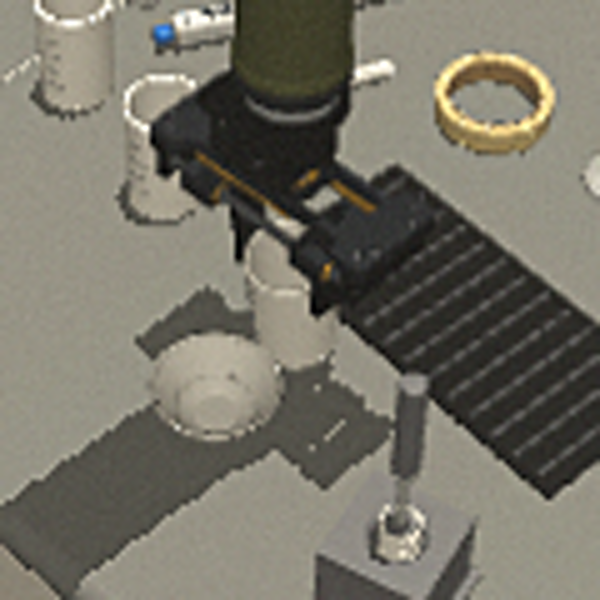

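```bash
python3 -m handwheel '[[0.05,-0.005,-0.002,0,0],[0.05,-0.01,-0.002,0,0],[0.05,-0.015,-0.002,0,0],[0.05,-0.02,-0.002,0,0],[0.05,-0.02,-0.002,0,0]]'
python3 - <<'E'
from h import *
st(); look("s",None,(230,180,120,120,5))
E
```

```text
time_s: 27.3
tool_pos: [0.4691, -0.1279, 0.0628]
tool_rot: [180.0, 0.1, -0.0]
force: [0.7, -0.3, -0.8]
grip_width: 0.0597
27.3 [ 0.4691 -0.1279  0.0628] [ 1.7997e+02  6.0000e-02 -2.0000e-02] F [ 0.7 -0.3 -0.8] w 0.0597 q [ 57.5   8.6 -47.9 113.2   7.3  61.3 -83.7]
```

View pics/s_scene.png

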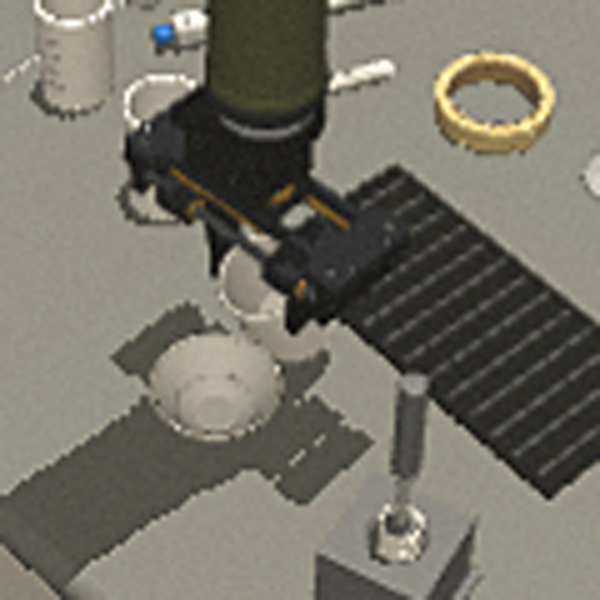

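Run:
```python
from h import *
s=cv2.imread("pics/s_scene_full.png"); crop(s,260,215,50,50,12,"s3.png")
T=np.array([.469,-.128,0])
for hg,off in((.057,.019),(.075,.037)):
  P=T+[0,0,.0628+off]
  for th in(20,30,40,50):
    a=np.array([-np.sin(np.radians(th)),0,np.cos(np.radians(th))]); n=np.array([-a[2],0,a[0]]) 
    pts={"lip_low":P+a*(.095-hg)+.03*n,"lip_hi":P+a*(.095-hg)-.03*n,"bot_low":P-a*hg+.03*n,"bot_out":P-a*hg-.03*n,"bot_right":P-a*hg+[0,-.03,0],"lip_left":P+a*(.095-hg)+[0,.03,0]}
    print(hg,th,{k:(int((proj("scene",v)[0]-260)*12),int((proj("scene",v)[1]-215)*12)) for k,v in pts.items()})
```

```text
0.057 20 {'lip_low': (162, 347), 'lip_hi': (302, 190), 'bot_low': (240, 484), 'bot_out': (373, 333), 'bot_right': (381, 464), 'lip_left': (156, 212)}
0.057 30 {'lip_low': (152, 372), 'lip_hi': (282, 201), 'bot_low': (266, 464), 'bot_out': (389, 301), 'bot_right': (403, 437), 'lip_left': (141, 230)}
0.057 40 {'lip_low': (146, 396), 'lip_hi': (261, 216), 'bot_low': (293, 440), 'bot_out': (402, 270), 'bot_right': (422, 409), 'lip_left': (127, 249)}
0.057 50 {'lip_low': (144, 417), 'lip_hi': (241, 234), 'bot_low': (318, 412), 'bot_out': (411, 239), 'bot_right': (439, 381), 'lip_left': (116, 269)}
0.075 20 {'lip_low': (177, 332), 'lip_hi': (317, 176), 'bot_low': (255, 470), 'bot_out': (387, 320), 'bot_right': (396, 450), 'lip_left': (171, 198)}
0.075 30 {'lip_low': (175, 349), 'lip_hi': (304, 178), 'bot_low': (288, 442), 'bot_out': (410, 279), 'bot_right': (424, 415), 'lip_left': (163, 207)}
0.075 40 {'lip_low': (175, 363), 'lip_hi': (290, 183), 'bot_low': (320, 409), 'bot_out': (429, 239), 'bot_right': (449, 378), 'lip_left': (156, 217)}
0.075 50 {'lip_low': (178, 375), 'lip_hi': (275, 192), 'bot_low': (350, 373), 'bot_out': (443, 200), 'bot_right': (471, 341), 'lip_left': (150, 228)}
```

View pics/s3.png

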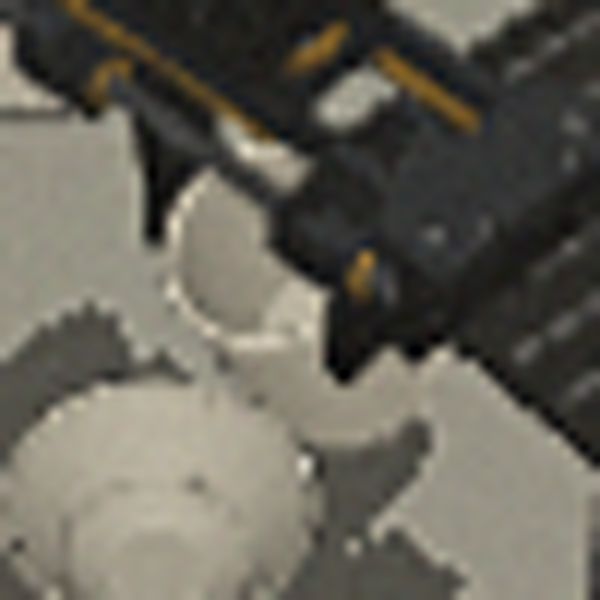

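```bash
python3 -m handwheel '[[0.05,-0.004,0,0,0],[0.05,-0.008,0,0,0],[0.05,-0.012,0,0,0],[0.05,-0.012,0,0,0]]'
python3 - <<'E'
from h import *
st(); look("u",None,(260,215,50,50,12))
T=get_obs()["tool_pos"]
for hg,off in((.070,.032),(.075,.037),):
  P=T+[0,0,off]
  for th in(35,40,45,50):
    a=np.array([-np.sin(np.radians(th)),0,np.cos(np.radians(th))]); n=np.array([-a[2],0,a[0]]) 
    pts={"lip_low":P+a*(.095-hg)+.03*n,"bot_low":P-a*hg+.03*n,"bot_right":P-a*hg+[0,-.03,0],"lip_left":P+a*(.095-hg)+[0,.03,0]}
    print(hg,th,{k:(int((proj("scene",v)[0]-260)*12),int((proj("scene",v)[1]-215)*12)) for k,v in pts.items()})
E
```

```text
time_s: 27.75
tool_pos: [0.4575, -0.128, 0.063]
tool_rot: [180.0, 0.0, -0.0]
force: [2.0, 0.9, -0.8]
grip_width: 0.0588
27.75 [ 0.4575 -0.128   0.063 ] [ 1.7997e+02  3.0000e-02 -3.0000e-02] F [ 2.   0.9 -0.8] w 0.0588 q [ 58.5   6.7 -48.  114.6   5.8  61.  -82.1]
0.07 35 {'lip_low': (139, 385), 'bot_low': (271, 453), 'bot_right': (404, 425), 'lip_left': (125, 240)}
0.07 40 {'lip_low': (139, 393), 'bot_low': (286, 438), 'bot_right': (416, 407), 'lip_left': (120, 247)}
0.07 45 {'lip_low': (140, 401), 'bot_low': (301, 421), 'bot_right': (427, 390), 'lip_left': (116, 253)}
0.07 50 {'lip_low': (141, 408), 'bot_low': (315, 404), 'bot_right': (437, 372), 'lip_left': (113, 260)}
0.075 35 {'lip_low': (147, 377), 'bot_low': (278, 446), 'bot_right': (411, 417), 'lip_left': (132, 233)}
0.075 40 {'lip_low': (147, 384), 'bot_low': (294, 429), 'bot_right': (423, 399), 'lip_left': (128, 238)}
0.075 45 {'lip_low': (148, 390), 'bot_low': (309, 411), 'bot_right': (435, 380), 'lip_left': (125, 243)}
0.075 50 {'lip_low': (150, 396), 'bot_low': (324, 393), 'bot_right': (446, 361), 'lip_left': (122, 248)}
```

View pics/u_scene.png

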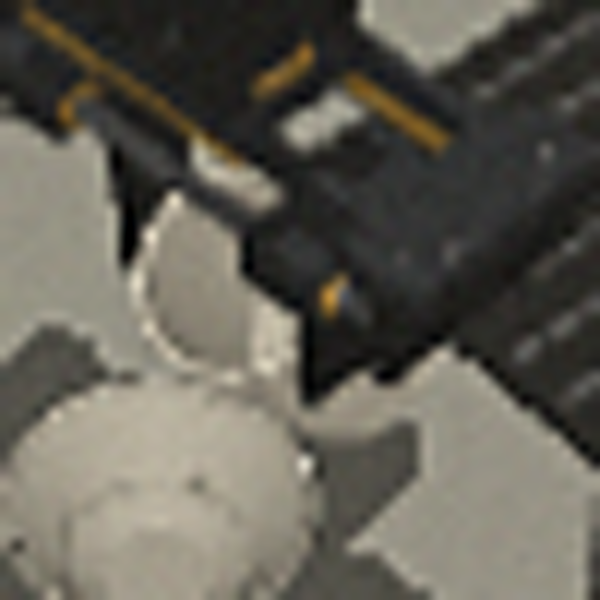

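```bash
python3 -m handwheel '[[0.05,0,0,0,0],[0.05,0,0,0,0],[0.05,0,0,0,0],[0.05,0,0,0,0],[0.05,0,0,0,0],[0.05,0,0,0,0],[0.05,0,0,0,0],[0.05,0,0,0,0],[0.05,0,0,0,0],[0.05,0,0,0,0],[0.05,0,0,0,0],[0.05,0,0,0,0],[0.05,0,0,0,0],[0.05,0,0,0,0],[0.05,0,0,0,0],[0.05,0,0,0,0],[0.05,0,0,0,0],[0.05,0,0,0,0],[0.05,0,0,0,0],[0.05,0,0,0,0]]'; python3 -m handwheel '[[0.05,0,0,0,0],[0.05,0,0,0,0],[0.05,0,0,0,0],[0.05,0,0,0,0],[0.05,0,0,0,0],[0.05,0,0,0,0]]'
python3 - <<'E'
from h import *
st(); look("v",None,(260,215,50,50,12))
E
```

```text
time_s: 29.8
tool_pos: [0.4582, -0.1279, 0.0631]
tool_rot: [180.0, -0.0, -0.0]
force: [1.1, 0.8, -0.5]
grip_width: 0.0591
time_s: 30.4
tool_pos: [0.4582, -0.1278, 0.063]
tool_rot: [180.0, -0.0, -0.0]
force: [1.1, -0.3, -0.4]
grip_width: 0.0593
30.4 [ 0.4582 -0.1278  0.063 ] [179.99  -0.    -0.  ] F [ 1.1 -0.3 -0.4] w 0.0593 q [ 58.5   6.8 -48.  114.6   5.8  61.  -82.1]
```

View pics/v_scene.png

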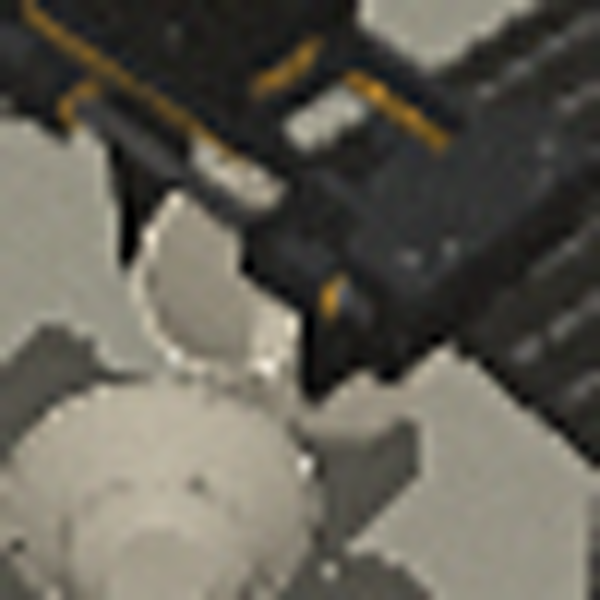

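```bash
python3 -m handwheel '[[0.05,0.005,0,0,0],[0.05,0.02,0,0,0],[0.05,0.04,0,0,0],[0.05,0.06,0,-0.005,0],[0.05,0.075,0,-0.015,0],[0.05,0.08,0,-0.02,0],[0.05,0.08,0,-0.02,0]]'
python3 - <<'E'
from h import *
st(); look("w",None,(250,190,80,80,8))
E
```

```text
time_s: 31.15
tool_pos: [0.5388, -0.1275, 0.0833]
tool_rot: [-180.0, -0.0, 0.0]
force: [0.0, 0.1, -1.7]
grip_width: 0.059
31.15 [ 0.5388 -0.1275  0.0833] [-1.7997e+02 -3.0000e-02  2.0000e-02] F [ 0.   0.1 -1.7] w 0.059 q [ 51.8  16.9 -47.3 103.2  13.5  65.8 -89.9]
```

View pics/w_scene.png

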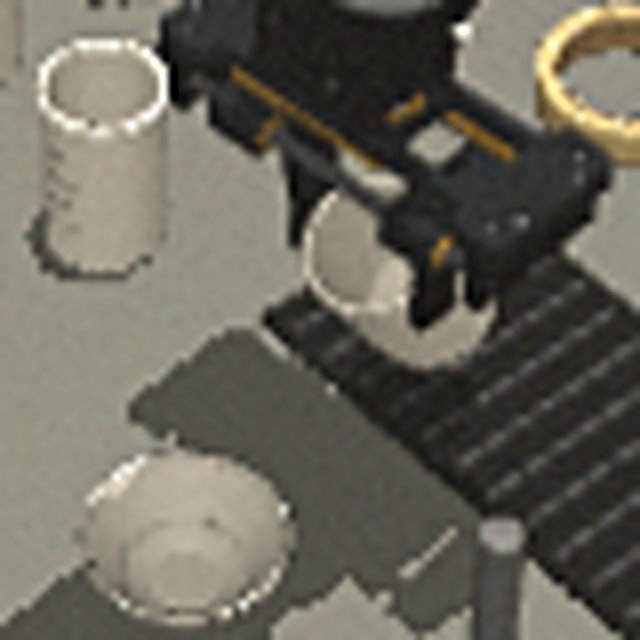

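```bash
python3 -m handwheel '[[0.05,0.005,0.015,-0.02,0],[0.05,0.02,0.05,-0.03,0],[0.05,0.037,0.095,-0.03,0],[0.05,0.053,0.135,-0.03,0],[0.05,0.063,0.16,-0.02,0],[0.05,0.065,0.1675,0,0],[0.05,0.065,0.1675,0.015,0],[0.05,0.065,0.1675,0.026,0],[0.05,0.065,0.1675,0.026,0],[0.05,0.065,0.1675,0.026,0]]'
python3 - <<'E'
from h import *
st(); look("x",None,(280,180,80,80,8))
E
```

```text
time_s: 32.2
tool_pos: [0.6032, -0.2936, 0.0573]
tool_rot: [-180.0, 0.0, 0.1]
force: [0.2, 0.8, -1.4]
grip_width: 0.0584
32.2 [ 0.6032 -0.2936  0.0573] [-1.7999e+02  1.0000e-02  1.2000e-01] F [ 0.2  0.8 -1.4] w 0.0584 q [ 53.4  31.7 -40.5  87.4  21.4  68.8 -80.6]
```

View pics/x_scene.png

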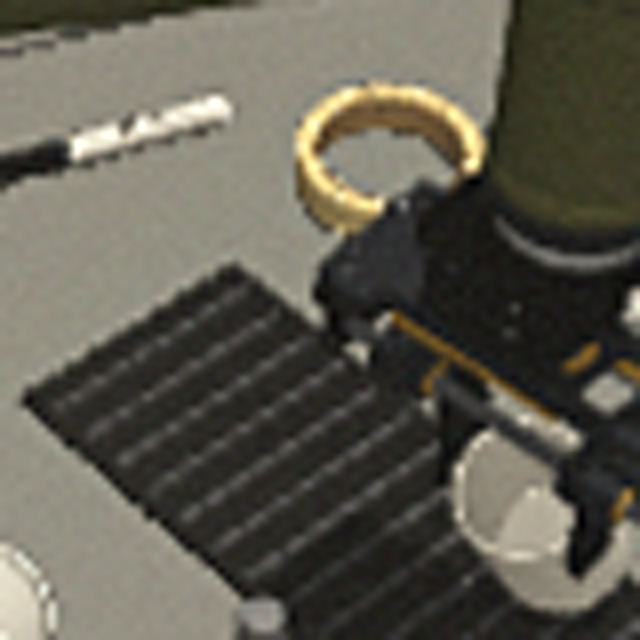

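```bash
python3 -m handwheel '[[0.05,0,0,0,0],[0.05,0,0,0,0],[0.05,0,0,0,0]]' 5
python3 - <<'E'
from h import *
st(); look("y",None,(290,210,80,80,8))
E
```

```text
time_s: 32.55
tool_pos: [0.6034, -0.2954, 0.0576]
tool_rot: [180.0, -0.0, -0.0]
force: [0.5, 0.2, -0.9]
grip_width: 0.0585
32.55 [ 0.6034 -0.2954  0.0576] [ 1.7997e+02 -4.0000e-02 -0.0000e+00] F [ 0.5  0.2 -0.9] w 0.0585 q [ 53.4  31.7 -40.4  87.3  21.5  68.8 -80.6]
```

View pics/y_scene.png

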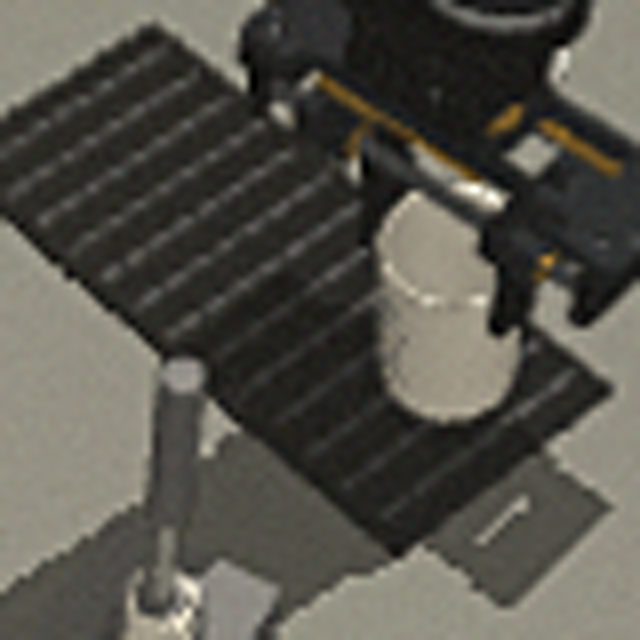

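```bash
python3 -m handwheel '[[0.05,0,0,0.005,0],[0.05,0,0,0.01,0],[0.05,0,0,0.014,0],[0.05,0,0,0.016,0],[0.05,0,0,0.017,0],[0.05,0,0,0.017,0]]'
python3 - <<'E'
from h import *
st(); look("z",None,(290,210,80,80,8))
E
```

```text
time_s: 33.2
tool_pos: [0.6054, -0.2954, 0.0416]
tool_rot: [179.9, -0.2, 0.0]
force: [1.0, 0.2, 5.3]
grip_width: 0.0583
33.2 [ 0.6054 -0.2954  0.0416] [ 1.7994e+02 -2.5000e-01  1.0000e-02] F [1.  0.2 5.3] w 0.0583 q [ 53.1  32.6 -40.   88.1  22.1  67.2 -81. ]
```

View pics/z_scene.png

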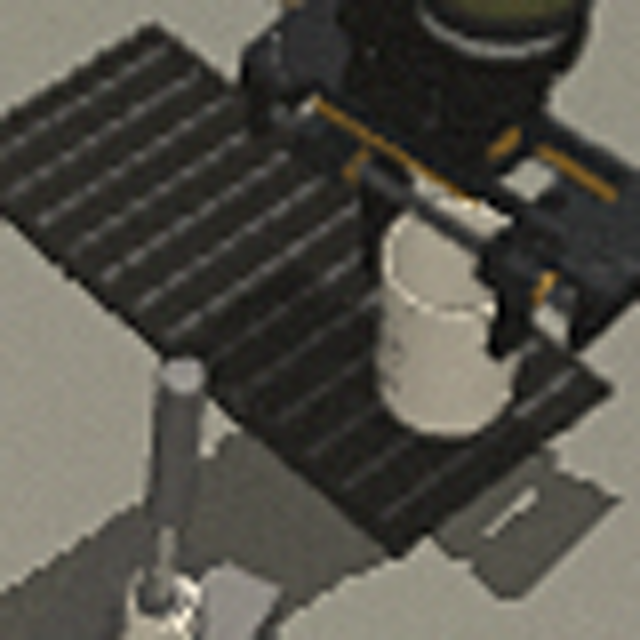

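```bash
python3 -m handwheel '[[0.062,0,0,0,0],[0.066,0,0,0,0],[0.072,0,0,0,0],[0.08,0,0,0,0],[0.083,0,0,0,0],[0.083,0,0,-0.02,0],[0.083,0,0,-0.05,0],[0.083,0,0,-0.09,0],[0.083,0,0,-0.13,0],[0.083,0,0,-0.15,0]]'
python3 - <<'E'
from h import *
st(); look("A",None,(180,120,200,150,4))
E
```

```text
time_s: 34.25
tool_pos: [0.6047, -0.2955, 0.1943]
tool_rot: [179.9, -0.3, 0.0]
force: [-0.5, -0.1, 0.1]
grip_width: 0.0831
34.25 [ 0.6047 -0.2955  0.1943] [179.87  -0.27   0.  ] F [-0.5 -0.1  0.1] w 0.0831 q [ 54.2  26.3 -42.6  78.2  17.7  81.8 -77.8]
```

View pics/A_scene.png

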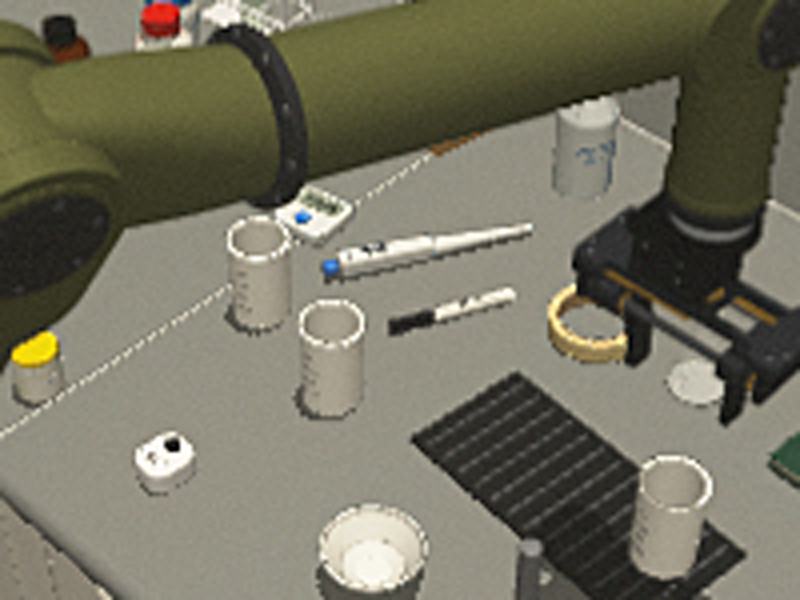

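```bash
python3 -m handwheel '[[0.083,0,-0.015,0,0],[0.083,-0.002,-0.045,0,0],[0.083,-0.004,-0.09,0,0],[0.083,-0.006,-0.138,0,0],[0.083,-0.008,-0.186,0,0],[0.083,-0.01,-0.234,0,0],[0.083,-0.012,-0.282,0,0],[0.083,-0.014,-0.33,0,0],[0.083,-0.016,-0.378,0,0],[0.083,-0.017,-0.42,0,0],[0.083,-0.018,-0.455,0,0],[0.083,-0.018,-0.478,0,0],[0.083,-0.018,-0.4855,0,0],[0.083,-0.018,-0.4855,0,0],[0.083,-0.018,-0.4855,0,0],[0.083,-0.018,-0.4855,0,0]]'
python3 - <<'E'
from h import *
st(); look("B",(120,150,160,120,4),(180,120,120,120,5))
E
```

```text
time_s: 35.9
tool_pos: [0.5856, 0.1878, 0.1895]
tool_rot: [179.9, 0.0, -0.2]
force: [0.5, 0.2, -0.4]
grip_width: 0.0831
35.9 [0.5856 0.1878 0.1895] [ 1.7992e+02  3.0000e-02 -1.8000e-01] F [ 0.5  0.2 -0.4] w 0.0831 q [  21.3   21.9  -53.2   87.    17.7   80.  -123.2]
```

View pics/B_scene.png

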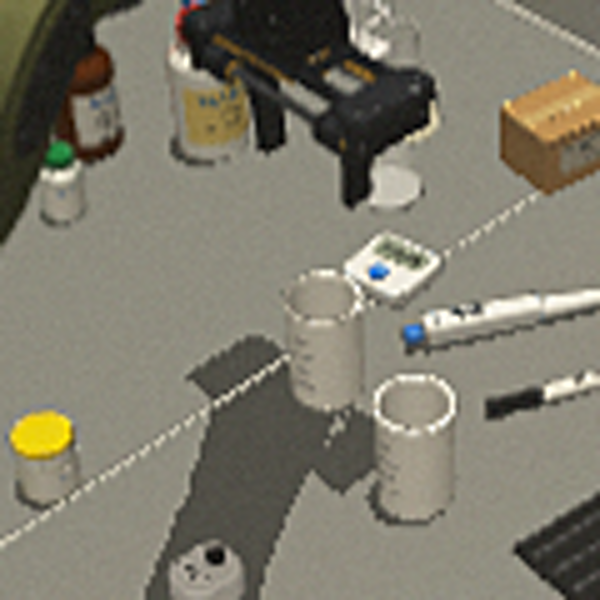

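```bash
python3 -m handwheel '[[0.083,0,0,0.03,0],[0.083,0,0,0.07,0],[0.083,0,0,0.105,0],[0.083,0,0,0.13,0],[0.083,0,0,0.144,0],[0.083,0,0,0.15,0],[0.083,0,0,0.15,0],[0.083,0,0,0.15,0]]'
python3 - <<'E'
from h import *
st(); look("C",None,(180,120,120,120,5))
E
```

```text
time_s: 36.8
tool_pos: [0.5863, 0.1906, 0.0414]
tool_rot: [-180.0, -0.1, -0.0]
force: [-0.4, 0.1, 0.0]
grip_width: 0.0829
36.8 [0.5863 0.1906 0.0414] [-1.7996e+02 -1.2000e-01 -2.0000e-02] F [-0.4  0.1  0. ] w 0.0829 q [  18.4   29.1  -49.6   96.5   24.    65.5 -127.8]
```

View pics/C_scene.png

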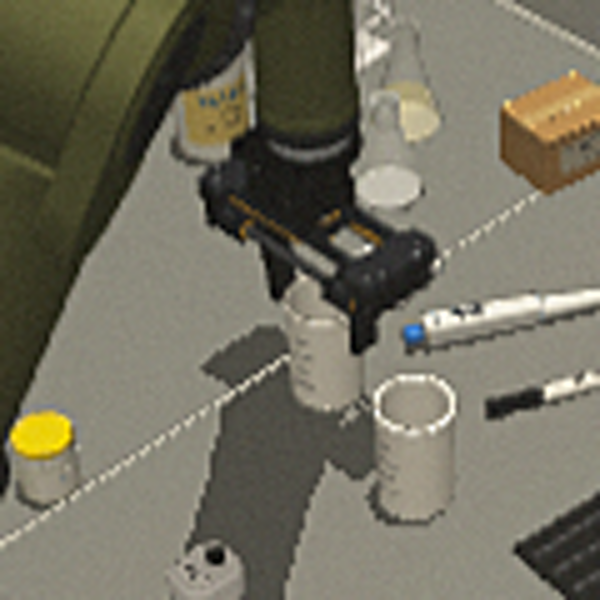

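Lower 3 mm, grip, lift.

```bash
python3 -m handwheel '[[0.083,0,0,0.002,0],[0.083,0,0,0.003,0],[0.05,0,0,0.003,0],[0.05,0,0,0.003,0],[0.05,0,0,0.003,0],[0.05,0,0,0.003,0],[0.05,0,0,0.003,0],[0.05,0,0,0.003,0]]' 15
python3 -m handwheel '[[0.05,0,0,-0.01,0],[0.05,0,0,-0.03,0],[0.05,0,0,-0.06,0],[0.05,0,0,-0.1,0],[0.05,0,0,-0.13,0],[0.05,0,0,-0.15,0],[0.05,0,0,-0.155,0],[0.05,0,0,-0.155,0]]'
python3 - <<'E'
from h import *
st(); look("D",None,(180,100,120,120,5))
E
```

```text
time_s: 37.65
tool_pos: [0.5852, 0.1903, 0.0371]
tool_rot: [-180.0, -0.0, 0.0]
force: [0.3, 0.9, 0.4]
grip_width: 0.0593
time_s: 38.45
tool_pos: [0.5854, 0.1902, 0.1926]
tool_rot: [180.0, -0.1, -0.0]
force: [-0.1, -0.5, -0.9]
grip_width: 0.0588
38.45 [0.5854 0.1902 0.1926] [ 1.7999e+02 -7.0000e-02 -1.0000e-02] F [-0.1 -0.5 -0.9] w 0.0588 q [  21.2   21.8  -53.4   86.8   17.7   80.2 -123.2]
```

View pics/D_scene.png

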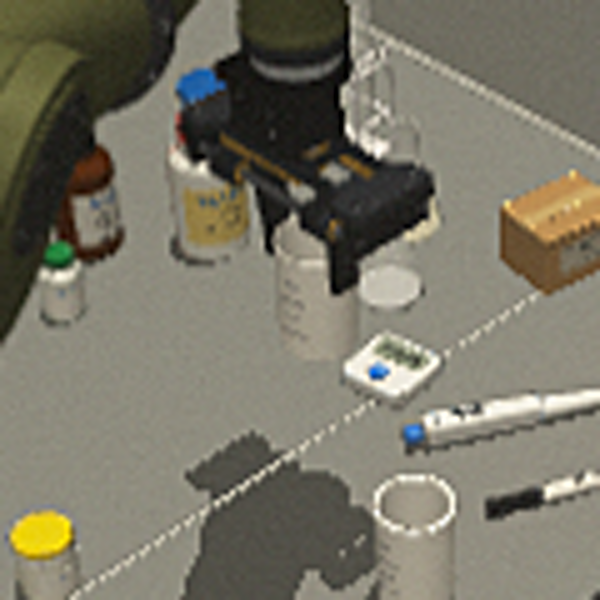

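```bash
python3 -m handwheel '[[0.05,-0.002,0.012,0,0],[0.05,-0.007,0.045,0,0],[0.05,-0.014,0.09,0,0],[0.05,-0.021,0.135,0,0],[0.05,-0.028,0.18,0,0],[0.05,-0.035,0.225,0,0],[0.05,-0.042,0.265,0,0],[0.05,-0.047,0.297,0,0],[0.05,-0.05,0.314,0,0],[0.05,-0.05,0.318,0,0],[0.05,-0.05,0.318,0.03,0],[0.05,-0.05,0.318,0.07,0],[0.05,-0.05,0.318,0.105,0],[0.05,-0.05,0.318,0.125,0],[0.05,-0.05,0.318,0.13,0],[0.05,-0.05,0.318,0.13,0],[0.05,-0.05,0.318,0.13,0]]'
python3 - <<'E'
from h import *
st()
E
```

```text
time_s: 40.2
tool_pos: [0.5362, -0.1274, 0.0632]
tool_rot: [180.0, -0.1, 0.0]
force: [0.4, -0.4, -0.7]
grip_width: 0.0596
40.2 [ 0.5362 -0.1274  0.0632] [ 1.7998e+02 -1.0000e-01  3.0000e-02] F [ 0.4 -0.4 -0.7] w 0.0596 q [ 50.6  17.5 -45.9 104.8  14.   63.4 -90.2]
```

```bash
python3 -m handwheel '[[0.05,-0.01,0,0,0],[0.05,-0.022,0,0,0],[0.05,-0.033,0,0,0],[0.05,-0.04,0,0,0],[0.05,-0.046,0,0,0],[0.05,-0.052,0,0,0],[0.05,-0.058,0,0,0],[0.05,-0.064,0,0,0],[0.05,-0.07,0,0,0],[0.05,-0.075,0,0,0],[0.05,-0.078,0,0,0],[0.05,-0.078,0,0,0],[0.05,-0.078,0,0,0]]'
python3 - <<'E'
from h import *
st(); look("E",None,(260,215,50,50,12))
E
```

```text
time_s: 41.5
tool_pos: [0.4568, -0.1281, 0.062]
tool_rot: [180.0, 0.0, -0.0]
force: [0.5, -0.1, 1.5]
grip_width: 0.0582
41.5 [ 0.4568 -0.1281  0.062 ] [ 1.7998e+02  4.0000e-02 -2.0000e-02] F [ 0.5 -0.1  1.5] w 0.0582 q [ 57.9   6.6 -47.3 114.8   5.6  60.9 -81.9]
```

View pics/E_scene.png

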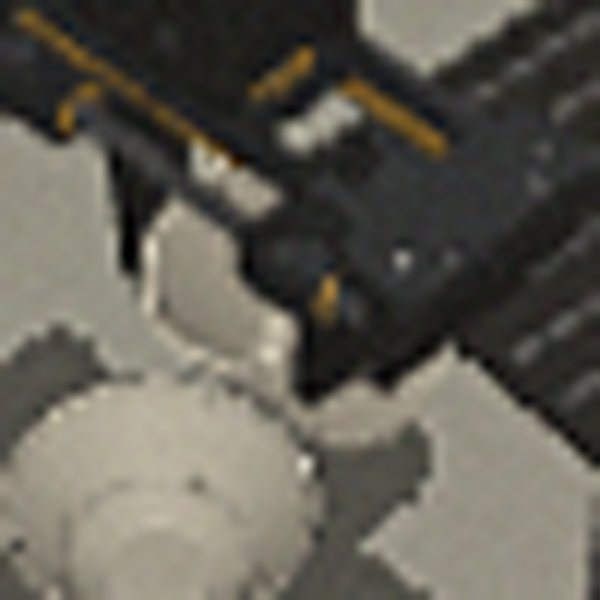

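```bash
cat > ov.py <<'E'
from h import *
def ov(src,T,cr,name,ths=(35,45),hg=.075,off=.037):
    s=cv2.imread(src); u0,v0,w,hh,k=cr
    c=cv2.resize(s[v0:v0+hh,u0:u0+w],None,fx=k,fy=k,interpolation=cv2.INTER_CUBIC)
    P=np.array(T)+[0,0,off]
    for th,col in zip(ths,((0,0,255),(255,0,0),(0,200,0))):
        t=np.radians(th);a=np.array([-np.sin(t),0,np.cos(t)]);n=np.array([-a[2],0,a[0]]);m=np.array([0,1,0])
        for h in(-hg,.095-hg):
            pts=[proj("scene",P+a*h+.03*(np.cos(f)*n+np.sin(f)*m)) for f in np.linspace(0,2*np.pi,40)]
            q=((np.array(pts)-[u0,v0]+.5)*k).astype(int); cv2.polylines(c,[q.reshape(-1,1,2)],True,col,1)
    cv2.imwrite("pics/"+name,c)
E
python3 - <<'E'
from ov import *
ov("pics/w_scene_full.png",(.5388,-.1275,.0833),(280,205,45,45,14),"ov1.png")
ov("pics/E_scene_full.png",(.4568,-.1281,.062),(260,215,50,50,12),"ov2.png")
E
```

```text
(no output)
```

View pics/ov1.png

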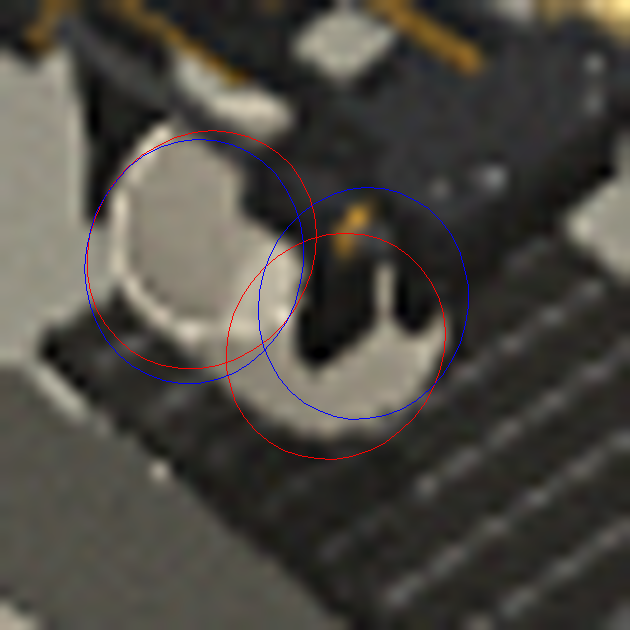

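View pics/ov2.png

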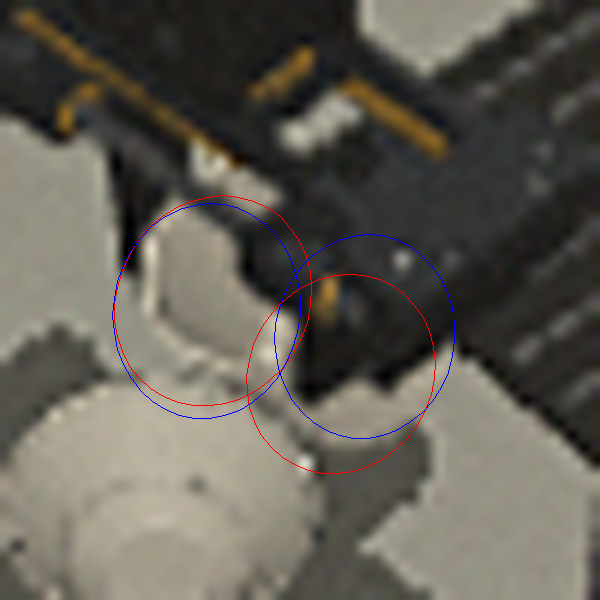

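```bash
python3 -m handwheel '[[0.05,0,0,0,0],[0.05,0,0,0,0],[0.05,0,0,0,0],[0.05,0,0,0,0],[0.05,0,0,0,0],[0.05,0,0,0,0],[0.05,0,0,0,0],[0.05,0,0,0,0],[0.05,0,0,0,0],[0.05,0,0,0,0],[0.05,0,0,0,0],[0.05,0,0,0,0],[0.05,0,0,0,0],[0.05,0,0,0,0],[0.05,0,0,0,0],[0.05,0,0,0,0],[0.05,0,0,0,0],[0.05,0,0,0,0],[0.05,0,0,0,0],[0.05,0,0,0,0]]'; python3 -m handwheel '[[0.05,0,0,0,0],[0.05,0,0,0,0],[0.05,0,0,0,0],[0.05,0,0,0,0],[0.05,0,0,0,0],[0.05,0,0,0,0]]'
python3 -m handwheel '[[0.05,0.005,0,0,0],[0.05,0.02,0,0,0],[0.05,0.04,0,0,0],[0.05,0.06,0,-0.005,0],[0.05,0.075,0,-0.015,0],[0.05,0.08,0,-0.02,0],[0.05,0.08,0,-0.02,0]]'
python3 - <<'E'
from ov import *
st(); look("F",None,(250,190,80,80,8)); ov("pics/F_scene_full.png",get_obs()["tool_pos"],(280,205,45,45,14),"ov3.png",(35,40,45))
E
```

```text
time_s: 43.55
tool_pos: [0.4572, -0.1278, 0.062]
tool_rot: [180.0, 0.0, -0.0]
force: [0.4, -0.4, -0.2]
grip_width: 0.0583
time_s: 44.15
tool_pos: [0.4571, -0.1278, 0.062]
tool_rot: [180.0, 0.0, -0.0]
force: [0.5, 0.3, -0.6]
grip_width: 0.058
time_s: 44.85
tool_pos: [0.5381, -0.1275, 0.0825]
tool_rot: [-180.0, -0.1, 0.0]
force: [-0.4, -0.0, -1.1]
grip_width: 0.0586
44.85 [ 0.5381 -0.1275  0.0825] [-1.7997e+02 -5.0000e-02  2.0000e-02] F [-0.4 -0.  -1.1] w 0.0586 q [ 51.4  16.6 -46.7 103.4  13.2  65.6 -89.6]
```

View pics/ov3.png

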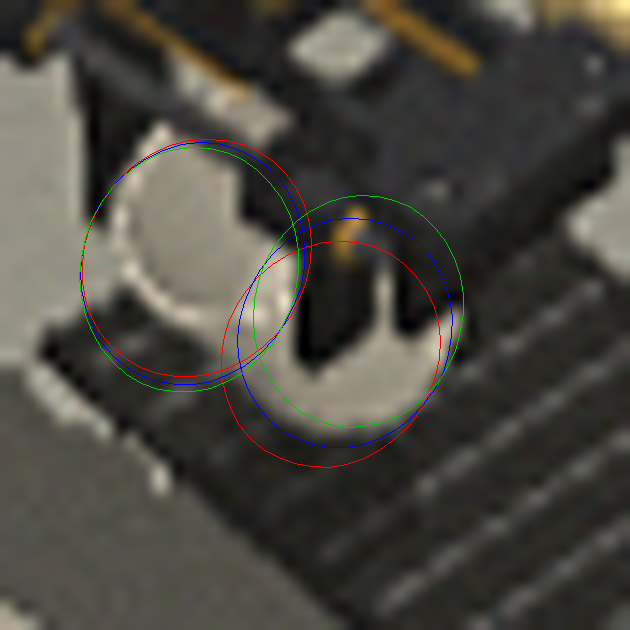

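Run:
```python
from h import *
s=cv2.imread("pics/F_scene_full.png"); crop(s,282,208,36,34,20,"F2.png")
s=cv2.imread("pics/v_scene_full.png"); crop(s,268,222,36,34,20,"v2.png")
```

```text
(no output)
```

View pics/F2.png

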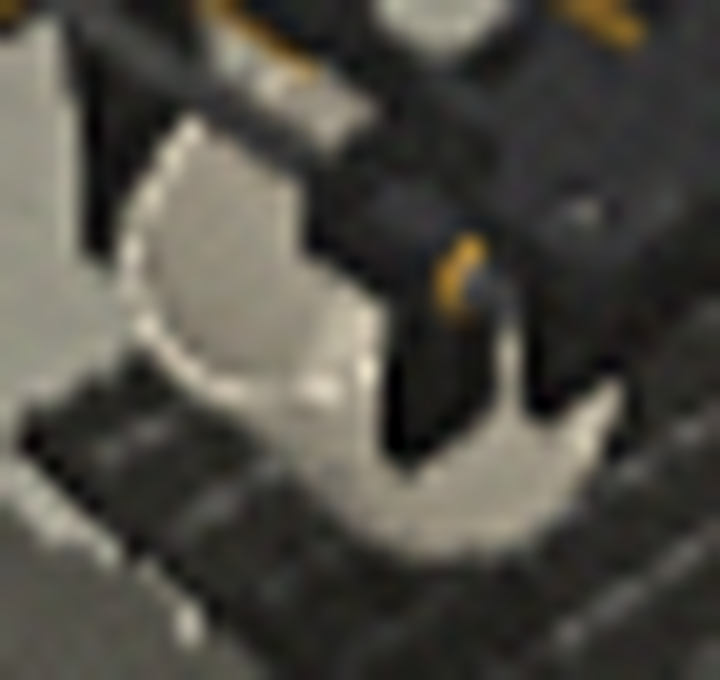

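View pics/v2.png

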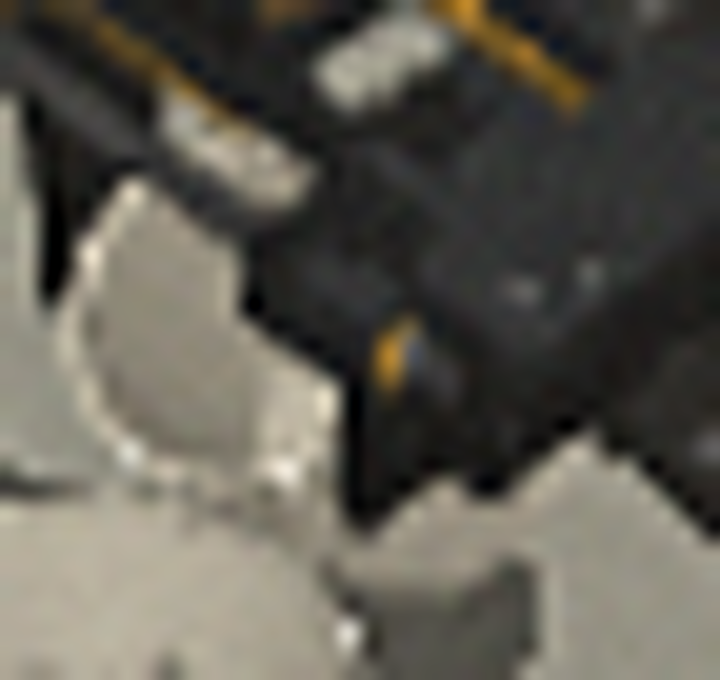

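Run:
```python
from h import *
def yplane(u,v,y):
    c,d=ray("scene",u,v); return c+d*(y-c[1])/d[1]
# M free: pixel = 282+u/20-.5.. cv resize centre shift
f=lambda p,u0,v0:((p[0]+.5)/20-.5+u0,(p[1]+.5)/20-.5+v0)
lip=[(185,115),(150,165),(125,215),(120,275),(135,325),(165,370),(205,398),(240,408),(372,370),(388,310)]
bot=[(330,505),(365,535),(410,555),(460,560),(510,550),(550,525),(585,485),(612,430),(622,385)]
for n,pts in(("lip",lip),("bot",bot)):
    q=np.array([f(p,282,208) for p in pts],np.float32); e=cv2.fitEllipse(q); print(n,e, yplane(*e[0],-.1275).round(4))
print(proj("scene",(.5381,-.1275,.0825+.037)))
for th in(30,35,40):
  t=np.radians(th);a=np.array([-np.sin(t),0,np.cos(t)]);n=np.array([-a[2],0,a[0]]);P=np.array([.5381,-.1275,.0825+.037])
  for h in(.02,-.075):
    pts=np.array([proj("scene",P+a*h+.03*(np.cos(g)*n+np.sin(g)*np.array([0,1,0]))) for g in np.linspace(0,6.28,40)],np.float32); print(th,cv2.fitEllipse(pts))
```

```text
lip ((294.4675598144531, 220.4891815185547), (13.733223915100098, 15.851290702819824), 165.323974609375) [ 0.5301 -0.1275  0.1435]
bot ((303.6943359375, 224.5395965576172), (18.0126895904541, 22.131431579589844), 173.23162841796875) [ 0.5815 -0.1275  0.0837]
(np.float64(295.81519614633), np.float64(224.0750213839039))
30 ((294.0618591308594, 222.20492553710938), (15.67170524597168, 17.59058380126953), 46.77621078491211)
30 ((302.27081298828125, 230.9713897705078), (15.059930801391602, 16.653064727783203), 46.68489456176758)
35 ((293.7698669433594, 222.6076202392578), (15.743820190429688, 17.59397315979004), 35.53697967529297)
35 ((303.342041015625, 229.4920196533203), (15.114340782165527, 16.650545120239258), 35.366825103759766)
40 ((293.4932556152344, 223.0213165283203), (15.690690040588379, 17.59673500061035), 24.275529861450195)
40 ((304.35784912109375, 227.9732208251953), (15.068707466125488, 16.65428352355957), 24.042343139648438)
```

Run:
```python
from h import *
s=cv2.imread("pics/q_scene_full.png"); crop(s,280,190,36,40,15,"q2.png")
def ext(T,th,hg=.075,off=.037):
  t=np.radians(th);a=np.array([-np.sin(t),0,np.cos(t)]);n=np.array([-a[2],0,a[0]]);P=np.array(T)+[0,0,off]
  for nm,h in(("lip",.095-hg),("bot",-hg)):
    p=np.array([proj("scene",P+a*h+.03*(np.cos(g)*n+np.sin(g)*np.array([0,1,0]))) for g in np.linspace(0,6.28,80)])
    print(th,nm,"L %.1f R %.1f T %.1f B %.1f"%(p[:,0].min(),p[:,0].max(),p[:,1].min(),p[:,1].max()))
ext((.5339,-.1249,.1673),0)
for th in(30,35,40):ext((.5381,-.1275,.0825),th)
for th in(30,35,40):ext((.5381,-.1275,.0825),th,.083,.045)
```

```text
0 lip L 286.3 R 304.6 T 196.3 B 209.0
0 bot L 285.8 R 303.3 T 216.1 B 228.8
30 lip L 285.7 R 302.4 T 213.9 B 230.5
30 bot L 294.3 R 310.2 T 223.1 B 238.9
35 lip L 285.6 R 302.0 T 214.1 B 231.1
35 bot L 295.5 R 311.2 T 221.4 B 237.6
40 lip L 285.5 R 301.5 T 214.4 B 231.7
40 bot L 296.7 R 312.0 T 219.8 B 236.2
30 lip L 286.5 R 303.2 T 213.1 B 229.7
30 bot L 295.1 R 311.0 T 222.3 B 238.1
35 lip L 286.5 R 302.9 T 213.1 B 230.1
35 bot L 296.4 R 312.0 T 220.5 B 236.6
40 lip L 286.5 R 302.5 T 213.2 B 230.5
40 bot L 297.7 R 313.0 T 218.7 B 235.1
```

View pics/q2.png

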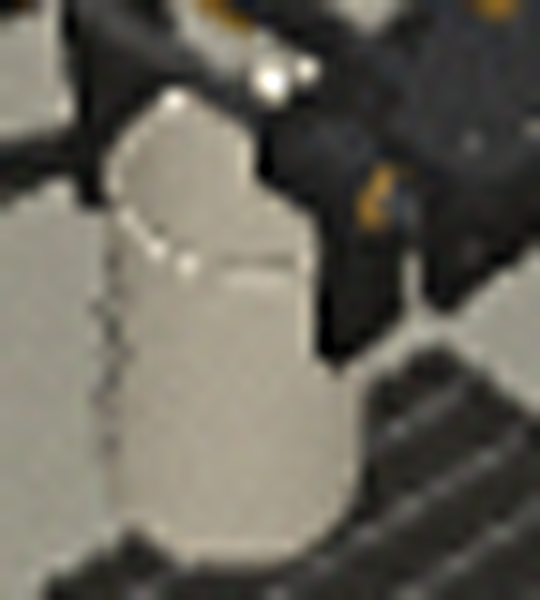

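```bash
python3 -m handwheel '[[0.05,0.01,0.01,-0.02,0],[0.05,0.035,0.035,-0.03,0],[0.05,0.06,0.06,-0.03,0],[0.05,0.072,0.07,-0.02,0],[0.05,0.075,0.0725,0,0],[0.05,0.075,0.0725,0.015,0],[0.05,0.075,0.0725,0.025,0],[0.05,0.075,0.0725,0.025,0],[0.05,0.075,0.0725,0.025,0]]'
python3 -m handwheel '[[0.05,0,0,0,0],[0.05,0,0,0,0],[0.05,0,0,0,0],[0.05,0,0,0,0]]' 5
python3 - <<'E'
from h import *
st(); look("G",None,(260,200,100,80,7))
E
```

```text
time_s: 45.8
tool_pos: [0.6119, -0.2, 0.0574]
tool_rot: [180.0, -0.0, 0.0]
force: [-0.4, 0.5, -0.6]
grip_width: 0.0581
time_s: 46.2
tool_pos: [0.6123, -0.2004, 0.0574]
tool_rot: [180.0, -0.0, -0.0]
force: [-0.0, -0.6, 0.1]
grip_width: 0.0583
46.2 [ 0.6123 -0.2004  0.0574] [ 1.7998e+02 -3.0000e-02 -1.0000e-02] F [-0.  -0.6  0.1] w 0.0583 q [ 48.   29.  -42.2  91.6  20.7  67.4 -88.7]
```

View pics/G_scene.png

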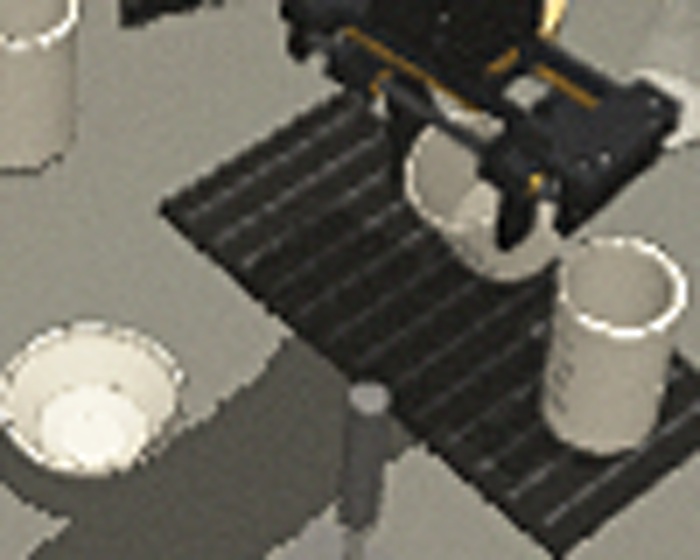

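```bash
python3 -m handwheel '[[0.05,0,0,0,0],[0.05,0,0,0,0],[0.05,0,0,0,0]]' 3.5
python3 - <<'E'
from h import *
st(); look("H",None,(260,200,100,80,7))
E
```

```text
time_s: 46.55
tool_pos: [0.6121, -0.2003, 0.057]
tool_rot: [180.0, 0.0, -0.0]
force: [-0.7, -0.1, -1.2]
grip_width: 0.0583
46.55 [ 0.6121 -0.2003  0.057 ] [ 1.8e+02  1.0e-02 -1.0e-02] F [-0.7 -0.1 -1.2] w 0.0583 q [ 48.   29.  -42.2  91.6  20.7  67.4 -88.7]
```

View pics/H_scene.png

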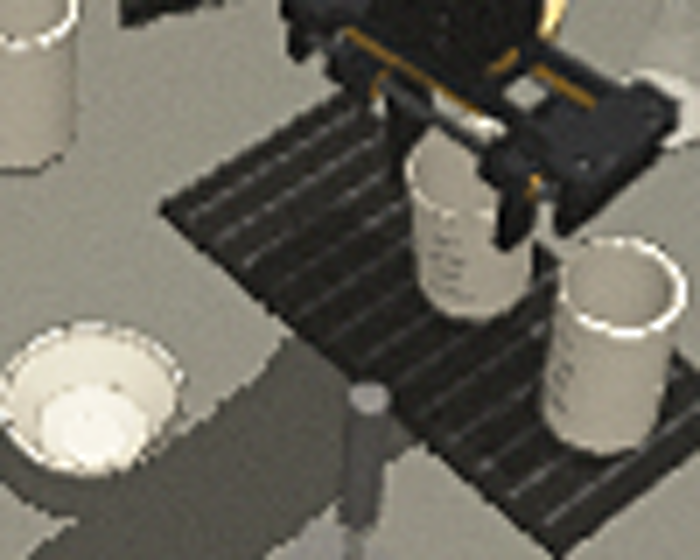

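```bash
python3 -m handwheel '[[0.05,0,0,0.005,0],[0.05,0,0,0.01,0],[0.05,0,0,0.014,0],[0.05,0,0,0.016,0],[0.05,0,0,0.017,0],[0.05,0,0,0.017,0],[0.05,0,0,0.017,0]]'
python3 -m handwheel '[[0.062,0,0,0,0],[0.066,0,0,0,0],[0.07,0,0,0,0],[0.07,0,0,0,0],[0.07,0,0,-0.02,0],[0.07,0,0,-0.06,0],[0.07,0,0,-0.1,0],[0.075,0,0,-0.11,0],[0.075,0,0,-0.11,0]]'
python3 - <<'E'
from h import *
st(); look("I",None,(260,200,100,80,7))
E
```

```text
time_s: 47.3
tool_pos: [0.6126, -0.2004, 0.0405]
tool_rot: [180.0, -0.1, -0.0]
force: [1.1, 0.3, 3.8]
grip_width: 0.0581
time_s: 48.2
tool_pos: [0.6134, -0.2005, 0.1522]
tool_rot: [179.9, -0.2, -0.0]
force: [-0.4, 0.2, -1.2]
grip_width: 0.0741
48.2 [ 0.6134 -0.2005  0.1522] [ 1.7991e+02 -2.0000e-01 -1.0000e-02] F [-0.4  0.2 -1.2] w 0.0741 q [ 49.2  24.6 -44.1  85.8  17.4  76.4 -86.3]
```

View pics/I_scene.png

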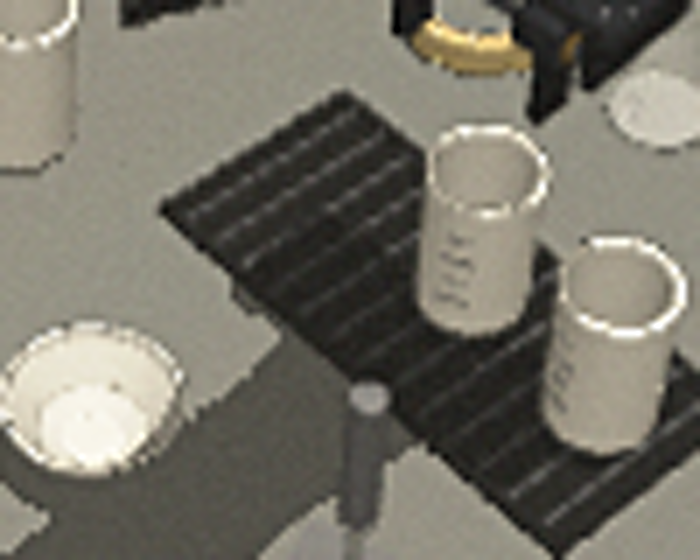

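```bash
python3 -m handwheel '[[0.078,-0.002,0.02,0,0],[0.078,-0.005,0.06,0,0],[0.078,-0.007,0.087,0,0],[0.078,-0.008,0.095,0,0],[0.078,-0.008,0.095,0,0],[0.078,-0.008,0.095,0.03,0],[0.078,-0.008,0.095,0.07,0],[0.078,-0.008,0.095,0.1,0],[0.078,-0.008,0.095,0.11,0],[0.078,-0.008,0.095,0.11,0],[0.078,-0.008,0.095,0.11,0]]'
python3 -m handwheel '[[0.05,0,0,0,0],[0.05,0,0,0,0],[0.05,0,0,0,0],[0.05,0,0,0,0],[0.05,0,0,0,0],[0.05,0,0,0,0]]' 15
python3 - <<'E'
from h import *
st(); look("J",None,(260,200,100,80,7))
E
```

```text
time_s: 49.35
tool_pos: [0.6054, -0.2944, 0.0415]
tool_rot: [180.0, -0.1, 0.1]
force: [-0.6, -0.6, 0.4]
grip_width: 0.0779
time_s: 49.95
tool_pos: [0.6047, -0.2955, 0.041]
tool_rot: [180.0, -0.1, -0.0]
force: [-0.9, 0.1, 5.4]
grip_width: 0.0582
49.95 [ 0.6047 -0.2955  0.041 ] [ 1.7996e+02 -6.0000e-02 -1.0000e-02] F [-0.9  0.1  5.4] w 0.0582 q [ 52.9  32.7 -39.8  88.   22.   67.3 -81. ]
```

View pics/J_scene.png

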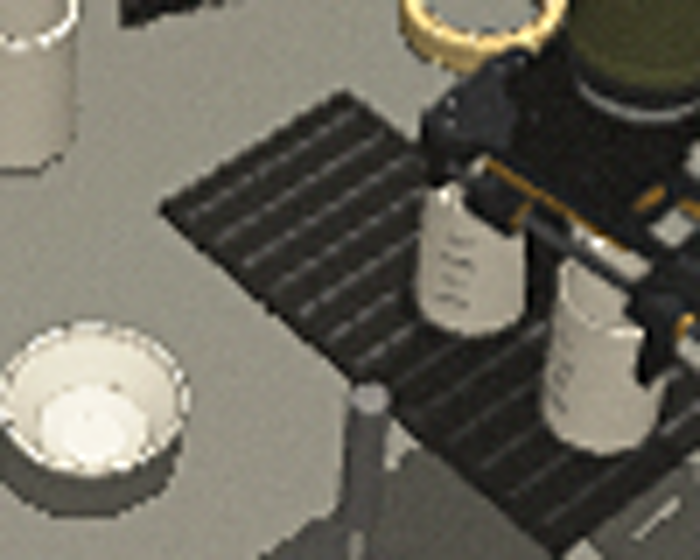

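```bash
python3 -m handwheel '[[0.05,0,0,-0.005,0],[0.05,0,0,-0.02,0],[0.05,0,0,-0.05,0],[0.05,0,0,-0.09,0],[0.05,0,0,-0.125,0],[0.05,0,0,-0.14,0],[0.05,0,0,-0.14,0]]'
python3 - <<'E'
from h import *
st(); look("K",None,(260,180,100,80,7))
E
```

```text
time_s: 50.7
tool_pos: [0.6056, -0.2956, 0.1828]
tool_rot: [179.9, -0.2, -0.0]
force: [0.4, 0.7, -1.5]
grip_width: 0.0579
50.7 [ 0.6056 -0.2956  0.1828] [179.87  -0.23  -0.  ] F [ 0.4  0.7 -1.5] w 0.0579 q [ 53.9  26.7 -42.2  79.   17.9  80.7 -78. ]
```

View pics/K_scene.png

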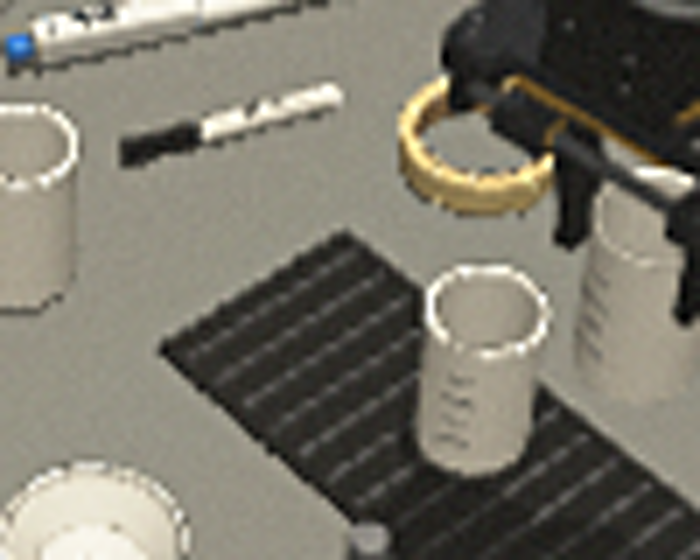

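```bash
python3 -m handwheel '[[0.05,-0.005,-0.012,0,0],[0.05,-0.02,-0.045,0,0],[0.05,-0.036,-0.087,0,0],[0.05,-0.052,-0.128,0,0],[0.05,-0.065,-0.158,0,0],[0.05,-0.0685,-0.1675,0,0],[0.05,-0.0685,-0.1675,0.02,0],[0.05,-0.0685,-0.1675,0.06,0],[0.05,-0.0685,-0.1675,0.1,0],[0.05,-0.0685,-0.1675,0.116,0],[0.05,-0.0685,-0.1675,0.12,0],[0.05,-0.0685,-0.1675,0.12,0],[0.05,-0.0685,-0.1675,0.12,0]]'
python3 -m handwheel '[[0.05,-0.01,0,0,0],[0.05,-0.022,0,0,0],[0.05,-0.033,0,0,0],[0.05,-0.04,0,0,0],[0.05,-0.046,0,0,0],[0.05,-0.052,0,0,0],[0.05,-0.058,0,0,0],[0.05,-0.064,0,0,0],[0.05,-0.07,0,0,0],[0.05,-0.076,0,0,0],[0.05,-0.082,0,0,0],[0.05,-0.086,0,0,0],[0.05,-0.086,0,0,0],[0.05,-0.086,0,0,0]]'
python3 - <<'E'
from ov import *
st(); look("L",None,(260,215,50,50,12)); ov("pics/L_scene_full.png",get_obs()["tool_pos"],(260,215,50,50,12),"ov4.png",(35,40,45),.083,.045+.007*0)
E
```

```text
time_s: 52.05
tool_pos: [0.5371, -0.1281, 0.0617]
tool_rot: [180.0, -0.2, -0.0]
force: [-0.1, 0.1, -0.9]
grip_width: 0.0581
time_s: 53.45
tool_pos: [0.4494, -0.1278, 0.06]
tool_rot: [180.0, 0.0, -0.0]
force: [1.0, 0.6, -0.8]
grip_width: 0.058
53.45 [ 0.4494 -0.1278  0.06  ] [ 1.8e+02  2.0e-02 -1.0e-02] F [ 1.   0.6 -0.8] w 0.058 q [ 59.6   5.8 -48.5 115.8   5.   60.5 -81.2]
```

View pics/L_scene.png

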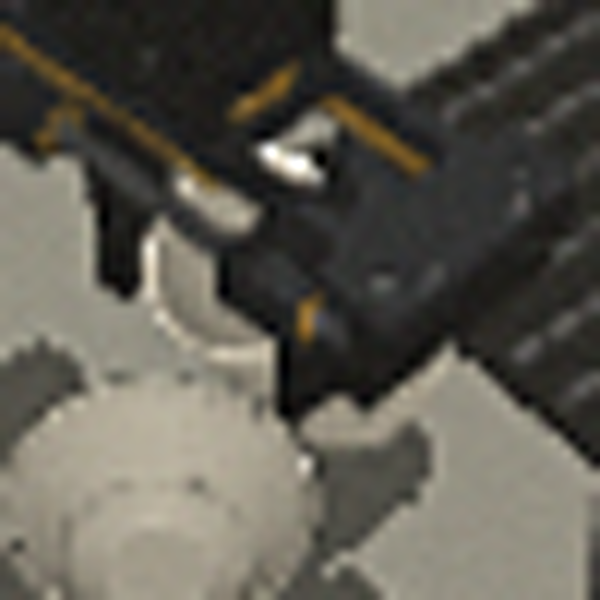

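View pics/ov4.png

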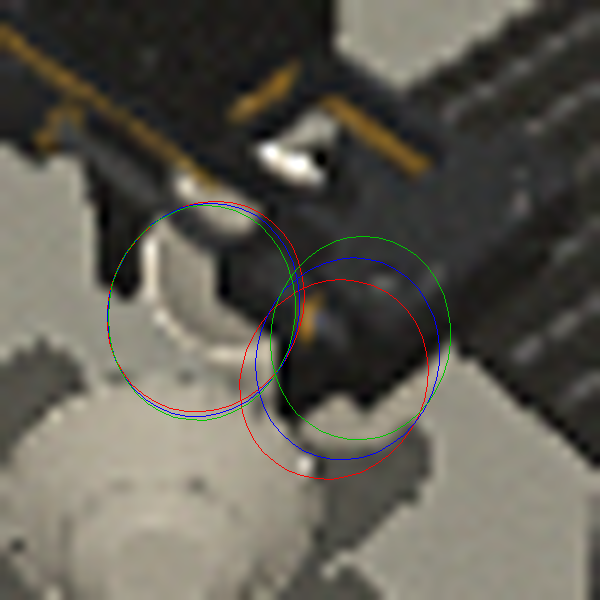

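```bash
python3 -m handwheel '[[0.05,0.005,0,0,0],[0.05,0.02,0,0,0],[0.05,0.04,0,0,0],[0.05,0.065,0,-0.005,0],[0.05,0.08,0,-0.015,0],[0.05,0.088,0,-0.022,0],[0.05,0.088,0,-0.022,0]]'
python3 - <<'E'
from ov import *
st(); look("M",None,(282,208,36,34,20)); ov("pics/M_scene_full.png",get_obs()["tool_pos"]+[0,0,.0065],(280,205,45,45,14),"ov5.png",(35,40,45),.083,.045)
E
```

```text
time_s: 54.2
tool_pos: [0.5389, -0.1274, 0.0825]
tool_rot: [-180.0, -0.1, 0.0]
force: [0.3, 0.2, -0.9]
grip_width: 0.0579
54.2 [ 0.5389 -0.1274  0.0825] [-1.7995e+02 -6.0000e-02  3.0000e-02] F [ 0.3  0.2 -0.9] w 0.0579 q [ 52.2  17.  -47.8 103.3  13.7  65.7 -90. ]
```

View pics/M_scene.png

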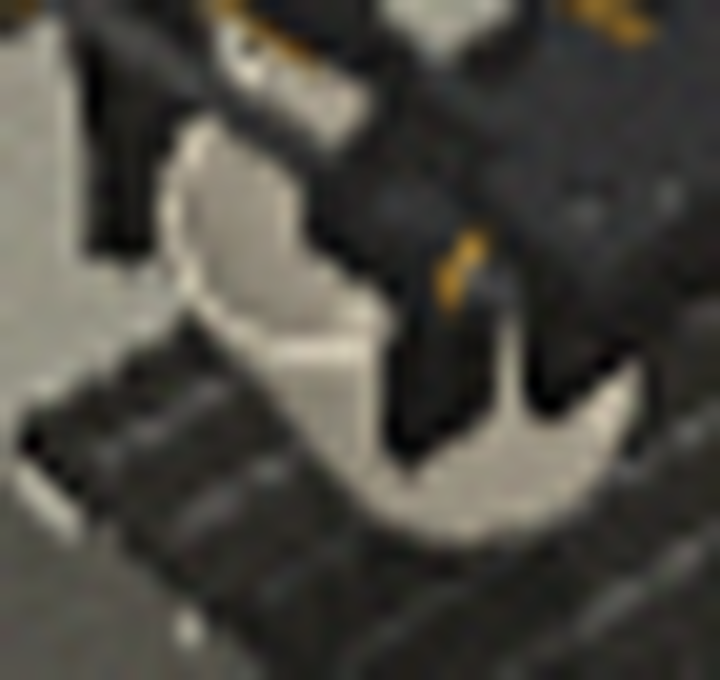

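View pics/ov5.png

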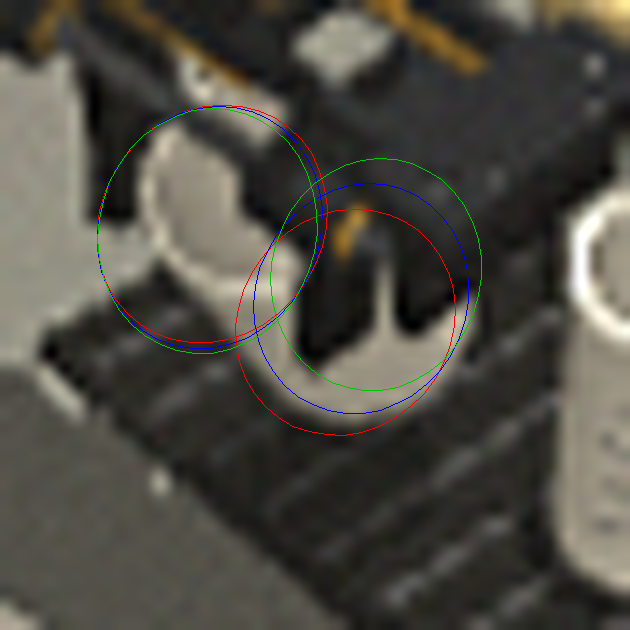

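```bash
python3 -m handwheel '[[0.05,0,0,-0.03,0],[0.05,0,0,-0.07,0],[0.05,0,0,-0.1,0],[0.05,0.005,0.015,-0.1,0],[0.05,0.02,0.05,-0.1,0],[0.05,0.037,0.095,-0.1,0],[0.05,0.053,0.135,-0.1,0],[0.05,0.063,0.16,-0.1,0],[0.05,0.0665,0.168,-0.1,0],[0.05,0.0665,0.168,-0.09,0],[0.05,0.0665,0.168,-0.05,0],[0.05,0.0665,0.168,-0.01,0],[0.05,0.0665,0.168,0.015,0],[0.05,0.0665,0.168,0.02,0],[0.05,0.0665,0.168,0.02,0]]'
python3 -m handwheel '[[0.05,0,0,0,0],[0.05,0,0,0,0],[0.05,0,0,0,0]]' 3.5
python3 - <<'E'
from h import *
st(); look("N",None,(260,200,100,80,7))
E
```

```text
time_s: 55.75
tool_pos: [0.6032, -0.2939, 0.0612]
tool_rot: [-179.9, 0.1, 0.1]
force: [0.1, -0.4, -0.1]
grip_width: 0.0578
time_s: 56.05
tool_pos: [0.605, -0.2961, 0.0637]
tool_rot: [179.9, -0.1, -0.0]
force: [-0.3, 0.1, -1.6]
grip_width: 0.0584
56.05 [ 0.605  -0.2961  0.0637] [ 1.7992e+02 -1.2000e-01 -1.0000e-02] F [-0.3  0.1 -1.6] w 0.0584 q [ 53.9  31.8 -41.2  86.8  21.8  69.5 -80.7]
```

View pics/N_scene.png

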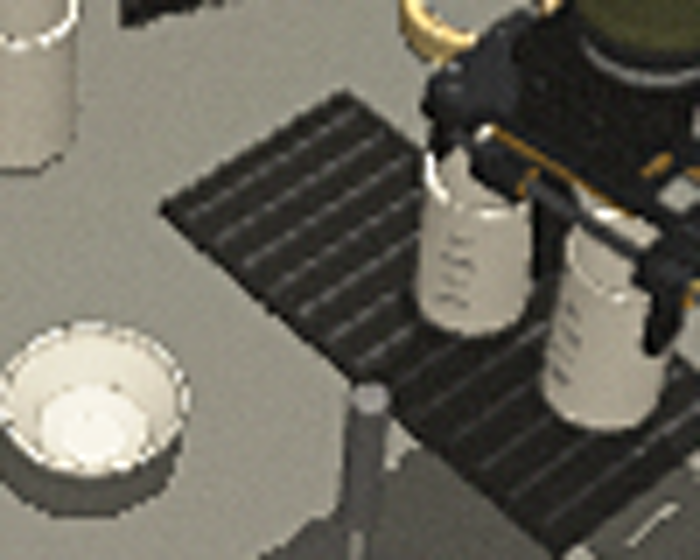

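```bash
python3 -m handwheel '[[0.05,0,0,0.005,0],[0.05,0,0,0.01,0],[0.05,0,0,0.014,0],[0.05,0,0,0.016,0],[0.05,0,0,0.016,0]]'
python3 - <<'E'
from h import *
st()
E
python3 -m handwheel '[[0.05,0,0,0.002,0],[0.05,0,0,0.004,0],[0.05,0,0,0.006,0],[0.05,0,0,0.006,0]]'
```

```text
time_s: 56.6
tool_pos: [0.6038, -0.2957, 0.0454]
tool_rot: [-180.0, 0.1, -0.0]
force: [0.2, 1.2, -1.7]
grip_width: 0.0583
56.6 [ 0.6038 -0.2957  0.0454] [-1.7997e+02  5.0000e-02 -0.0000e+00] F [ 0.2  1.2 -1.7] w 0.0583 q [ 53.7  32.7 -40.8  87.7  22.4  68.  -81.2]
time_s: 57.0
tool_pos: [0.6042, -0.296, 0.0403]
tool_rot: [180.0, -0.0, -0.0]
force: [-1.8, -0.1, 4.0]
grip_width: 0.0586
```

```bash
python3 -m handwheel '[[0.064,0,0,0,0],[0.07,0,0,0,0],[0.072,0,0,0,0],[0.072,0,0,-0.006,0],[0.072,0,0,-0.011,0],[0.072,0,0,-0.011,0],[0.072,0,0,-0.011,0]]' 15
python3 - <<'E'
from h import *
st(); look("O",None,(300,200,60,60,10))
E
```

```text
time_s: 57.7
tool_pos: [0.6044, -0.296, 0.0515]
tool_rot: [180.0, -0.0, -0.0]
force: [-0.5, 0.2, 0.2]
grip_width: 0.0719
57.7 [ 0.6044 -0.296   0.0515] [ 1.7997e+02 -4.0000e-02 -1.0000e-02] F [-0.5  0.2  0.2] w 0.0719 q [ 53.7  32.4 -41.   87.4  22.2  68.5 -81. ]
```

View pics/O_scene.png

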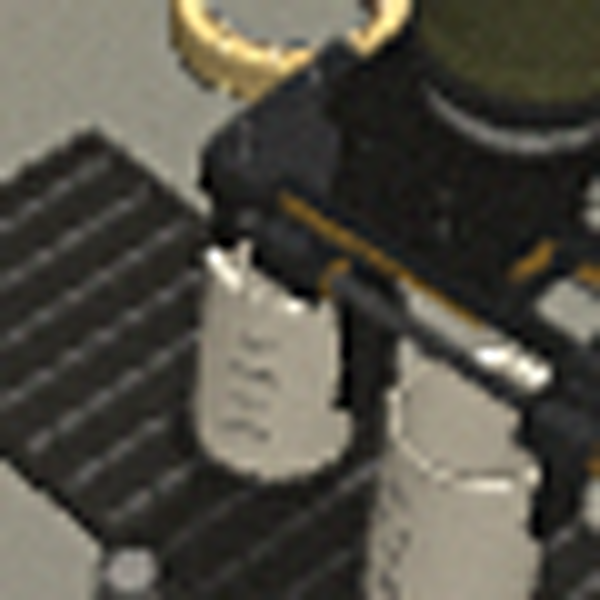

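Run:
```python
from h import *
for dx in(-.01,0,.01):
  p=np.array([proj("scene",(.6044+dx+.03*np.cos(g),-.296+.03*np.sin(g),.099)) for g in np.linspace(0,6.28,80)]); print(dx,p.min(0),p.max(0))
  p=np.array([proj("scene",(.6044+dx+.03*np.cos(g),-.296+.03*np.sin(g),.004)) for g in np.linspace(0,6.28,80)]); print(dx,p.min(0),p.max(0))
```

```text
-0.01 [334.86798217 238.30029652] [352.68343055 251.94175803]
-0.01 [332.22846212 255.81046807] [349.24924119 269.32435804]
0 [336.71837973 236.72097479] [354.47243161 250.26621566]
0 [334.00752401 254.24064462] [350.97245169 267.66410141]
0.01 [338.55521496 235.15283322] [356.24815243 248.60278888]
0.01 [335.774196   252.68132683] [352.68376066 266.01517474]
```

```bash
python3 -m handwheel '[[0.072,0.003,0,0,0],[0.072,0.007,0,0,0],[0.072,0.007,0,0,0],[0.05,0.007,0,0,0],[0.05,0.007,0,0,0],[0.05,0.007,0,0,0],[0.05,0.007,0,0,0],[0.05,0.007,0,0,0],[0.05,0.007,0,-0.01,0],[0.05,0.007,0,-0.04,0],[0.05,0.007,0,-0.08,0],[0.05,0.007,0,-0.115,0],[0.05,0.007,0,-0.13,0],[0.05,0.007,0,-0.13,0]]' 15
python3 - <<'E'
from h import *
st(); look("P",None,(300,190,60,60,10))
E
```

```text
time_s: 59.15
tool_pos: [0.6126, -0.2961, 0.1839]
tool_rot: [179.9, -0.2, -0.0]
force: [-0.6, 0.1, -1.5]
grip_width: 0.0584
59.15 [ 0.6126 -0.2961  0.1839] [ 1.7987e+02 -2.5000e-01 -1.0000e-02] F [-0.6  0.1 -1.5] w 0.0584 q [ 53.8  27.7 -43.   77.9  18.8  81.3 -78.6]
```

View pics/P_scene.png

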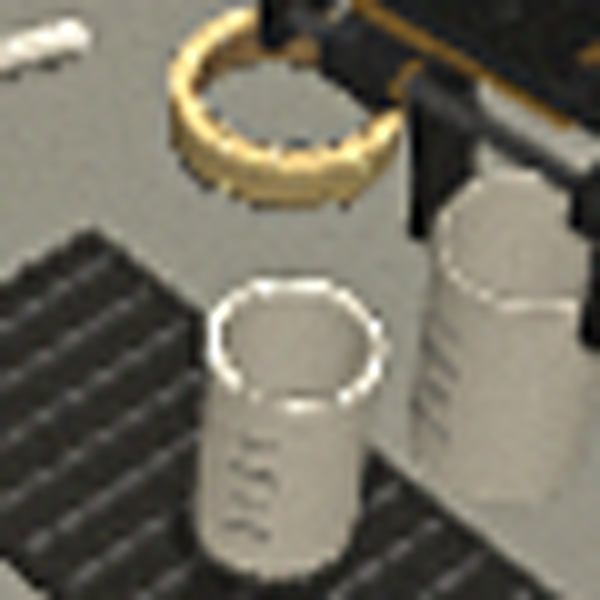

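```bash
python3 -m handwheel '[[0.05,-0.005,-0.012,0,0],[0.05,-0.022,-0.045,0,0],[0.05,-0.04,-0.087,0,0],[0.05,-0.058,-0.128,0,0],[0.05,-0.071,-0.158,0,0],[0.05,-0.0755,-0.168,0,0],[0.05,-0.0755,-0.168,0.02,0],[0.05,-0.0755,-0.168,0.06,0],[0.05,-0.0755,-0.168,0.095,0],[0.05,-0.0755,-0.168,0.109,0],[0.05,-0.0755,-0.168,0.112,0],[0.05,-0.0755,-0.168,0.112,0],[0.05,-0.0755,-0.168,0.112,0]]'
python3 -m handwheel '[[0.05,-0.01,0,0,0],[0.05,-0.022,0,0,0],[0.05,-0.033,0,0,0],[0.05,-0.04,0,0,0],[0.05,-0.046,0,0,0],[0.05,-0.052,0,0,0],[0.05,-0.058,0,0,0],[0.05,-0.064,0,0,0],[0.05,-0.07,0,0,0],[0.05,-0.076,0,0,0],[0.05,-0.082,0,0,0],[0.05,-0.086,0,0,0],[0.05,-0.086,0,0,0],[0.05,-0.086,0,0,0]]'
python3 - <<'E'
from ov import *
st(); look("Q",None,(260,215,50,50,12)); ov("pics/Q_scene_full.png",get_obs()["tool_pos"]+[0,0,.0065],(260,215,50,50,12),"ov6.png",(35,40,45),.085,.0375)
E
```

```text
time_s: 60.5
tool_pos: [0.537, -0.128, 0.0706]
tool_rot: [180.0, -0.1, -0.0]
force: [0.9, -0.3, -1.2]
grip_width: 0.0582
time_s: 61.9
tool_pos: [0.449, -0.1278, 0.0689]
tool_rot: [-180.0, 0.1, -0.0]
force: [-0.3, -0.2, -0.8]
grip_width: 0.0583
61.9 [ 0.449  -0.1278  0.0689] [-1.8e+02  7.0e-02 -1.0e-02] F [-0.3 -0.2 -0.8] w 0.0583 q [ 60.9   5.1 -49.6 115.2   4.4  61.6 -80.7]
```

View pics/Q_scene.png

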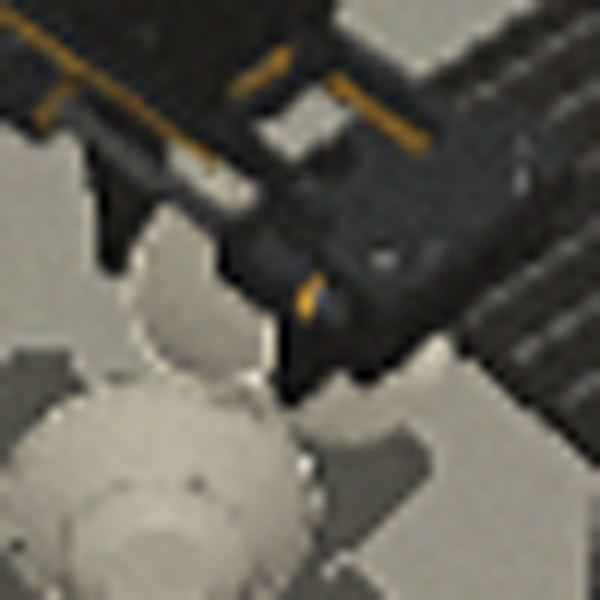

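View pics/ov6.png

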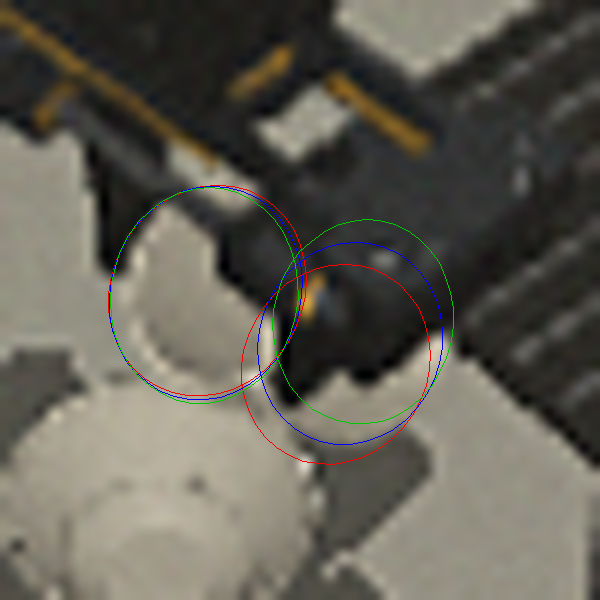

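```bash
python3 -m handwheel '[[0.05,-0.003,0,0,0],[0.05,-0.006,0,0,0],[0.05,-0.006,0,0,0]]'
python3 - <<'E'
from ov import *
st(); look("R",None,(260,215,50,50,12)); ov("pics/R_scene_full.png",get_obs()["tool_pos"]+[0,0,.0065],(260,215,50,50,12),"ov7.png",(35,40,45),.085,.0375)
E
```

```text
time_s: 62.25
tool_pos: [0.4435, -0.1278, 0.0691]
tool_rot: [180.0, 0.0, -0.0]
force: [2.0, -0.0, 0.7]
grip_width: 0.0584
62.25 [ 0.4435 -0.1278  0.0691] [ 1.7999e+02  0.0000e+00 -1.0000e-02] F [ 2.  -0.   0.7] w 0.0584 q [ 61.4   4.1 -49.5 115.9   3.5  61.4 -79.8]
```

View pics/R_scene.png

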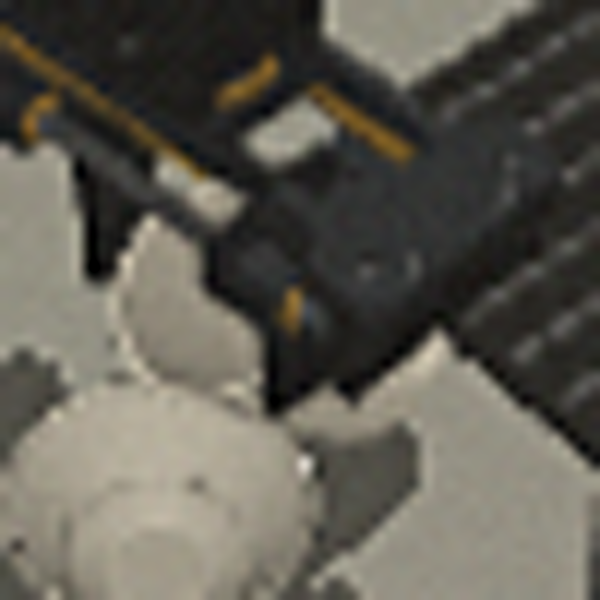

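```bash
python3 -m handwheel '[[0.05,-0.001,0,0,0],[0.05,-0.001,0,0,0],[0.05,-0.001,0,0,0],[0.05,-0.001,0,0,0],[0.05,-0.001,0,0,0],[0.05,-0.001,0,0,0],[0.05,-0.001,0,0,0],[0.05,-0.001,0,0,0],[0.05,-0.001,0,0,0],[0.05,-0.001,0,0,0],[0.05,-0.001,0,0,0],[0.05,-0.001,0,0,0],[0.05,-0.001,0,0,0],[0.05,-0.001,0,0,0],[0.05,-0.001,0,0,0],[0.05,-0.001,0,0,0],[0.05,-0.001,0,0,0],[0.05,-0.001,0,0,0],[0.05,-0.001,0,0,0],[0.05,-0.001,0,0,0]]'; python3 -m handwheel '[[0.05,0,0,0,0],[0.05,0,0,0,0],[0.05,0,0,0,0],[0.05,0,0,0,0],[0.05,0,0,0,0]]'
python3 -m handwheel '[[0.05,0.005,0,0,0],[0.05,0.02,0,0,0],[0.05,0.04,0,0,0],[0.05,0.065,0,-0.005,0],[0.05,0.085,0,-0.015,0],[0.05,0.094,0,-0.022,0],[0.05,0.094,0,-0.022,0]]'
python3 - <<'E'
from ov import *
st(); look("S",None,(282,208,36,34,20)); ov("pics/S_scene_full.png",get_obs()["tool_pos"]+[0,0,.0065],(280,205,45,45,14),"ov8.png",(35,40,45),.085,.0375)
E
```

```text
time_s: 64.3
tool_pos: [0.4427, -0.1278, 0.069]
tool_rot: [180.0, 0.0, -0.0]
force: [1.3, -0.4, 0.9]
grip_width: 0.0582
time_s: 64.8
tool_pos: [0.4427, -0.1278, 0.069]
tool_rot: [180.0, -0.0, -0.0]
force: [0.8, 0.3, -0.3]
grip_width: 0.0583
time_s: 65.5
tool_pos: [0.5375, -0.1274, 0.0913]
tool_rot: [-180.0, -0.0, 0.0]
force: [-0.5, 0.1, -0.9]
grip_width: 0.0587
65.5 [ 0.5375 -0.1274  0.0913] [-1.7996e+02 -1.0000e-02  4.0000e-02] F [-0.5  0.1 -0.9] w 0.0587 q [ 53.4  16.6 -49.1 102.9  13.6  66.7 -89.9]
```

View pics/ov8.png

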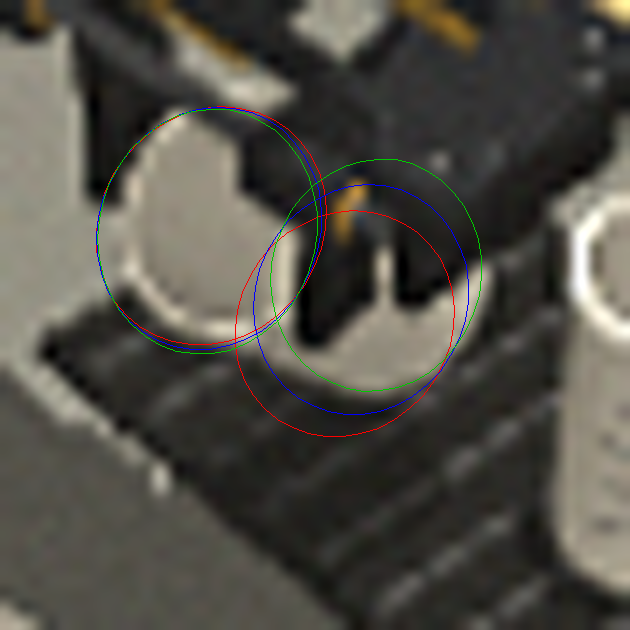

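```bash
python3 -m handwheel '[[0.05,0,0,-0.03,0],[0.05,0,0,-0.07,0],[0.05,0,0,-0.1,0],[0.05,0.005,0.015,-0.1,0],[0.05,0.02,0.05,-0.1,0],[0.05,0.037,0.095,-0.1,0],[0.05,0.055,0.135,-0.1,0],[0.05,0.066,0.16,-0.1,0],[0.05,0.069,0.1685,-0.1,0],[0.05,0.069,0.1685,-0.09,0],[0.05,0.069,0.1685,-0.05,0],[0.05,0.069,0.1685,-0.01,0],[0.05,0.069,0.1685,0.017,0],[0.05,0.069,0.1685,0.024,0],[0.05,0.069,0.1685,0.024,0],[0.05,0.069,0.1685,0.024,0]]'
python3 -m handwheel '[[0.05,0,0,0,0],[0.05,0,0,0,0],[0.05,0,0,0,0]]' 3.5
python3 - <<'E'
from h import *
st(); look("T",None,(260,200,100,80,7))
E
```

```text
time_s: 67.15
tool_pos: [0.6066, -0.2958, 0.0688]
tool_rot: [179.9, -0.1, 0.1]
force: [-0.4, 0.4, -0.4]
grip_width: 0.0587
time_s: 67.45
tool_pos: [0.606, -0.2966, 0.0681]
tool_rot: [179.9, -0.1, -0.0]
force: [-0.6, 0.0, -1.1]
grip_width: 0.0587
67.45 [ 0.606  -0.2966  0.0681] [ 1.7995e+02 -6.0000e-02 -1.0000e-02] F [-0.6  0.  -1.1] w 0.0587 q [ 54.5  32.1 -42.3  86.3  22.4  70.2 -81.1]
```

View pics/T_scene.png

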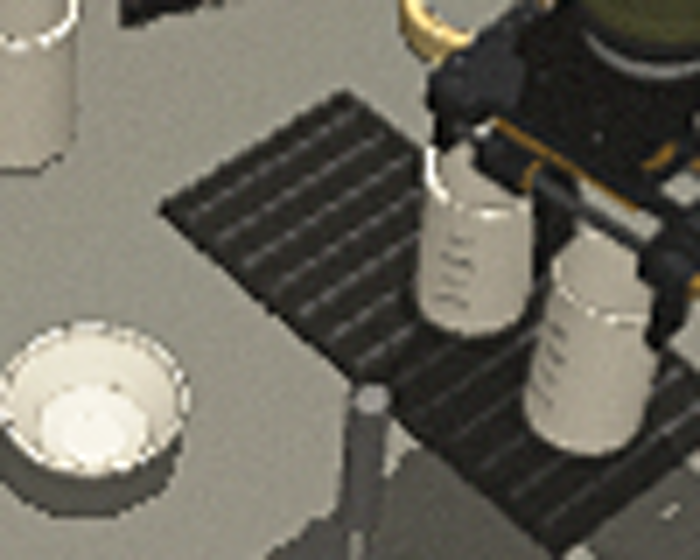

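```bash
python3 -m handwheel '[[0.05,0,0,0.005,0],[0.05,0,0,0.01,0],[0.05,0,0,0.013,0],[0.05,0,0,0.015,0],[0.05,0,0,0.017,0],[0.05,0,0,0.017,0],[0.05,0,0,0.017,0]]'
python3 - <<'E'
from h import *
st(); look("U",None,(260,200,100,80,7))
E
```

```text
time_s: 68.2
tool_pos: [0.6058, -0.2964, 0.0502]
tool_rot: [180.0, -0.0, -0.0]
force: [-1.4, -0.5, 3.9]
grip_width: 0.0586
68.2 [ 0.6058 -0.2964  0.0502] [ 1.7999e+02 -2.0000e-02 -1.0000e-02] F [-1.4 -0.5  3.9] w 0.0586 q [ 54.3  33.  -41.9  87.2  23.   68.6 -81.5]
```

View pics/U_scene.png

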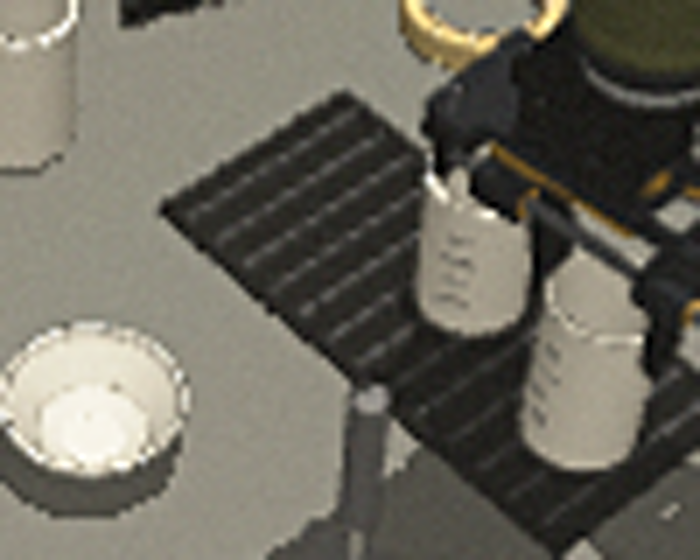

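```bash
python3 -m handwheel '[[0.062,0,0,0,0],[0.066,0,0,0,0],[0.07,0,0,0,0],[0.07,0,0,0,0],[0.07,0,0,-0.02,0],[0.07,0,0,-0.06,0],[0.07,0,0,-0.09,0],[0.072,0.003,-0.03,-0.1,0],[0.072,0.006,-0.075,-0.1,0],[0.072,0.007,-0.095,-0.1,0],[0.072,0.007,-0.095,-0.1,0]]'
python3 - <<'E'
from h import *
st(); look("V",None,(300,190,60,60,10))
for dx in(-.01,0,.01):
  for z in(.099,.004):
    p=np.array([proj("scene",(.6126+dx+.03*np.cos(g),-.2004+.03*np.sin(g),z)) for g in np.linspace(0,6.28,80)]); print(dx,z,p.min(0).round(1),p.max(0).round(1))
for z in(.099,.004):
    p=np.array([proj("scene",(.606+.03*np.cos(g),-.2964+.03*np.sin(g),z)) for g in np.linspace(0,6.28,80)]); print("L",z,p.min(0).round(1),p.max(0).round(1))
E
```

```text
time_s: 69.35
tool_pos: [0.6134, -0.1957, 0.1506]
tool_rot: [-179.9, -0.0, 0.4]
force: [0.4, 0.1, -0.1]
grip_width: 0.072
69.35 [ 0.6134 -0.1957  0.1506] [-1.7992e+02 -4.0000e-02  4.3000e-01] F [ 0.4  0.1 -0.1] w 0.072 q [ 50.4  25.3 -46.3  85.9  18.4  76.7 -87. ]
-0.01 0.099 [314.9 222.8] [332.2 235.5]
-0.01 0.004 [313.2 240.4] [329.7 253.1]
0 0.099 [316.8 221.3] [334. 234.]
0 0.004 [315. 239.] [331.5 251.5]
0.01 0.099 [318.6 219.9] [335.7 232.4]
0.01 0.004 [316.8 237.5] [333.2 250. ]
L 0.099 [337.1 236.5] [354.9 250.1]
L 0.004 [334.4 254.1] [351.3 267.5]
```

View pics/V_scene.png

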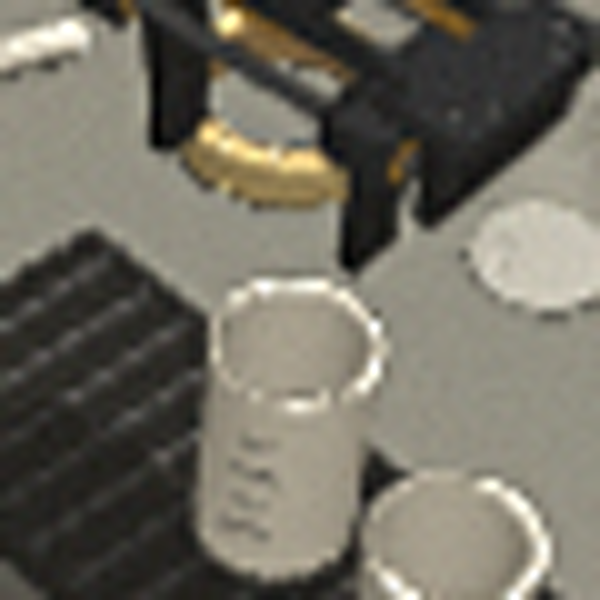

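Run:
```python
from h import *
look("W",(250,150,160,120,5),None)
```

```text
(no output)
```

View pics/W_top.png

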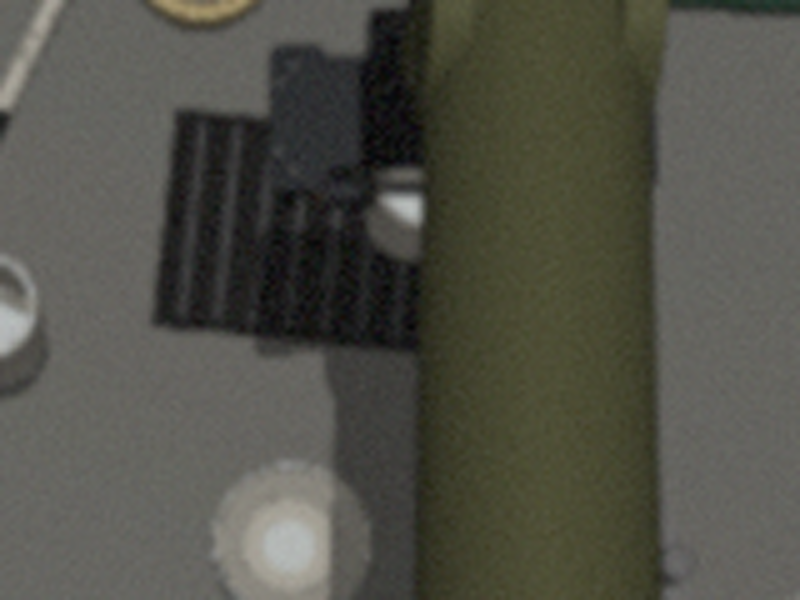

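```bash
python3 -m handwheel '[[0.076,0.008,0.001,0,0],[0.076,0.015,0.001,0,0],[0.076,0.015,0.001,0.02,0],[0.076,0.015,0.001,0.05,0],[0.076,0.015,0.001,0.08,0],[0.076,0.015,0.001,0.095,0],[0.076,0.015,0.001,0.099,0],[0.076,0.015,0.001,0.099,0],[0.076,0.015,0.001,0.099,0]]'
python3 - <<'E'
from h import *
st(); look("X",None,(290,180,60,60,10))
E
```

```text
time_s: 70.35
tool_pos: [0.629, -0.2026, 0.0526]
tool_rot: [180.0, -0.1, -0.0]
force: [0.4, 0.2, -0.2]
grip_width: 0.0762
70.35 [ 0.629  -0.2026  0.0526] [ 1.7996e+02 -1.4000e-01 -2.0000e-02] F [ 0.4  0.2 -0.2] w 0.0762 q [ 47.9  31.6 -43.6  89.4  23.   68.1 -90.1]
```

View pics/X_scene.png

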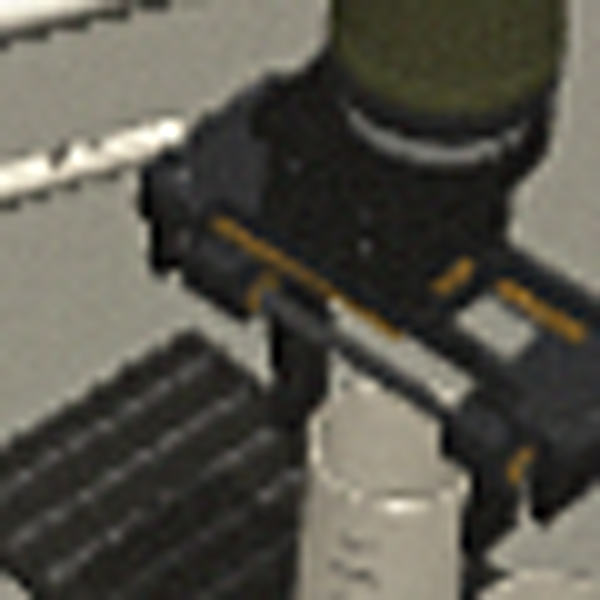

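```bash
python3 -m handwheel '[[0.05,0,0,0.001,0],[0.05,0,0,0.001,0],[0.05,0,0,0.001,0],[0.05,0,0,0.001,0],[0.05,0,0,0.001,0],[0.05,0,0,-0.01,0],[0.05,0,0,-0.04,0],[0.05,0,0,-0.08,0],[0.05,0,0,-0.115,0],[0.05,0,0,-0.13,0],[0.05,-0.01,-0.008,-0.13,0],[0.05,-0.035,-0.028,-0.13,0],[0.05,-0.065,-0.053,-0.13,0],[0.05,-0.087,-0.07,-0.13,0],[0.05,-0.092,-0.0746,-0.13,0],[0.05,-0.092,-0.0746,-0.13,0]]' 15
python3 - <<'E'
from h import *
st(); look("Y",None,(270,190,60,60,10))
E
```

```text
time_s: 72.0
tool_pos: [0.5349, -0.1275, 0.1809]
tool_rot: [179.9, 0.0, 0.0]
force: [-0.6, -0.9, -2.1]
grip_width: 0.0583
72.0 [ 0.5349 -0.1275  0.1809] [1.7991e+02 3.0000e-02 3.0000e-02] F [-0.6 -0.9 -2.1] w 0.0583 q [ 55.8  11.5 -50.7  96.9   9.2  76.  -86.5]
```

View pics/Y_scene.png

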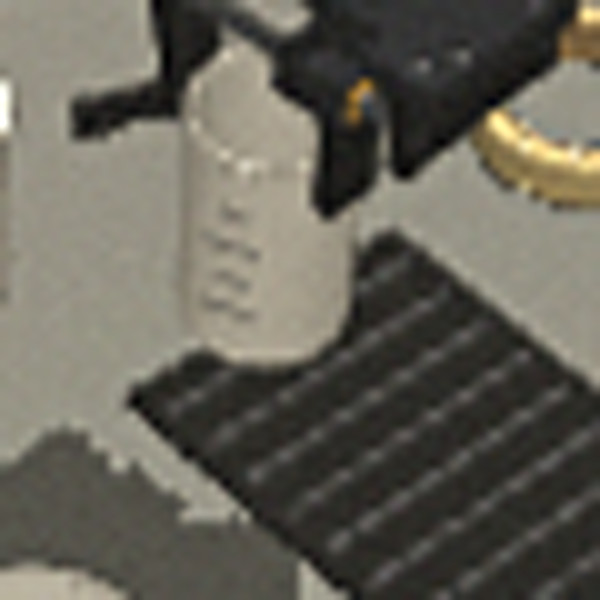

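```bash
python3 -m handwheel '[[0.05,0,0,0.02,0],[0.05,0,0,0.06,0],[0.05,0,0,0.095,0],[0.05,0,0,0.11,0],[0.05,0,0,0.112,0],[0.05,-0.01,0,0.112,0],[0.05,-0.022,0,0.112,0],[0.05,-0.033,0,0.112,0],[0.05,-0.04,0,0.112,0],[0.05,-0.046,0,0.112,0],[0.05,-0.052,0,0.112,0],[0.05,-0.058,0,0.112,0],[0.05,-0.064,0,0.112,0],[0.05,-0.07,0,0.112,0],[0.05,-0.076,0,0.112,0],[0.05,-0.082,0,0.112,0],[0.05,-0.088,0,0.112,0],[0.05,-0.093,0,0.112,0],[0.05,-0.094,0,0.112,0],[0.05,-0.094,0,0.112,0]]'
python3 - <<'E'
from ov import *
st(); look("Z",None,(260,215,50,50,12)); ov("pics/Z_scene_full.png",get_obs()["tool_pos"]+[0,0,.0065],(260,215,50,50,12),"ov9.png",(35,40,45),.085,.0375)
E
```

```text
time_s: 74.05
tool_pos: [0.4413, -0.1277, 0.0691]
tool_rot: [180.0, 0.0, -0.0]
force: [1.1, -1.3, 0.5]
grip_width: 0.0583
74.05 [ 0.4413 -0.1277  0.0691] [ 1.7999e+02  3.0000e-02 -2.0000e-02] F [ 1.1 -1.3  0.5] w 0.0583 q [ 62.6   3.9 -50.6 116.2   3.4  61.5 -79.6]
```

View pics/ov9.png

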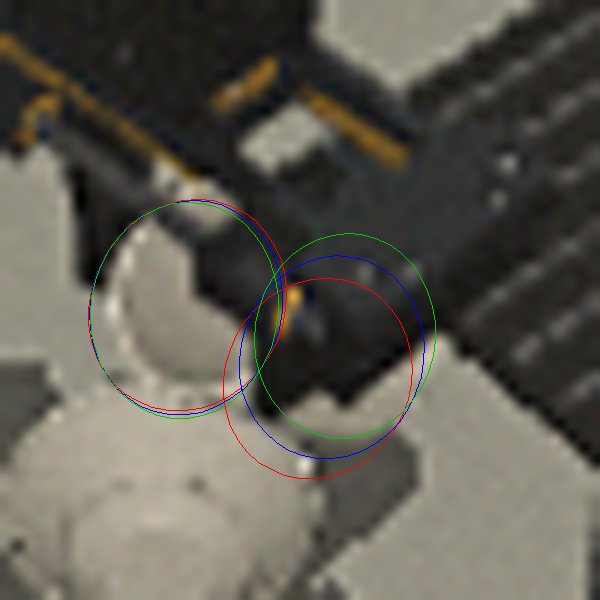

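```bash
python3 -m handwheel '[[0.05,0,0,0,0],[0.05,0,0,0,0],[0.05,0,0,0,0],[0.05,0,0,0,0],[0.05,0,0,0,0],[0.05,0,0,0,0],[0.05,0,0,0,0],[0.05,0,0,0,0],[0.05,0,0,0,0],[0.05,0,0,0,0],[0.05,0,0,0,0],[0.05,0,0,0,0],[0.05,0,0,0,0],[0.05,0,0,0,0],[0.05,0,0,0,0],[0.05,0,0,0,0],[0.05,0,0,0,0],[0.05,0,0,0,0],[0.05,0,0,0,0],[0.05,0,0,0,0]]'; python3 -m handwheel '[[0.05,0,0,0,0],[0.05,0,0,0,0],[0.05,0,0,0,0],[0.05,0,0,0,0],[0.05,0,0,0,0]]'
python3 -m handwheel '[[0.05,0.005,0,0,0],[0.05,0.02,0,0,0],[0.05,0.04,0,0,0],[0.05,0.065,0,-0.005,0],[0.05,0.085,0,-0.015,0],[0.05,0.094,0,-0.022,0],[0.05,0.094,0,-0.022,0]]'
python3 - <<'E'
from ov import *
st(); look("a2",None,(282,208,36,34,20)); ov("pics/a2_scene_full.png",get_obs()["tool_pos"]+[0,0,.0065],(280,205,45,45,14),"ov10.png",(35,40,45),.085,.0375)
E
```

```text
time_s: 76.1
tool_pos: [0.4416, -0.1277, 0.069]
tool_rot: [180.0, 0.0, -0.0]
force: [0.5, -0.5, -0.5]
grip_width: 0.0583
time_s: 76.6
tool_pos: [0.4416, -0.1277, 0.069]
tool_rot: [180.0, 0.0, -0.0]
force: [0.2, 0.6, -0.5]
grip_width: 0.0586
time_s: 77.3
tool_pos: [0.5371, -0.1273, 0.0917]
tool_rot: [-180.0, -0.1, 0.0]
force: [-0.5, 0.2, -1.1]
grip_width: 0.0582
77.3 [ 0.5371 -0.1273  0.0917] [-1.7995e+02 -9.0000e-02  4.0000e-02] F [-0.5  0.2 -1.1] w 0.0582 q [ 54.3  16.7 -50.1 102.9  13.9  66.7 -90.1]
```

View pics/ov10.png

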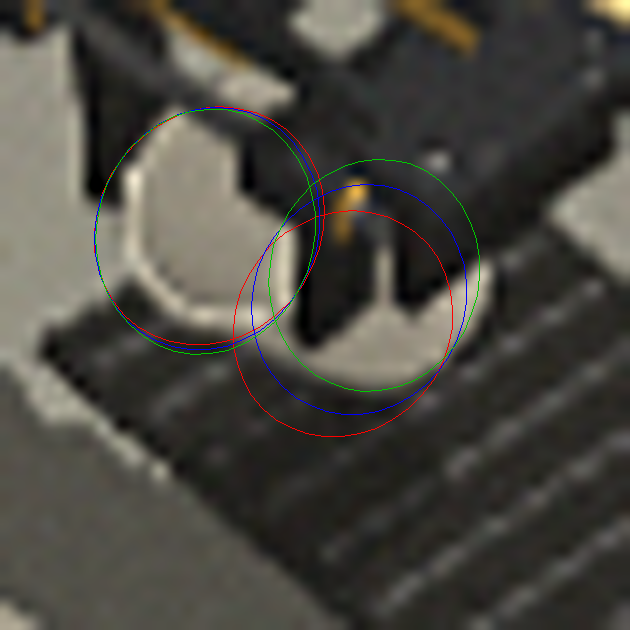

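```bash
python3 -m handwheel '[[0.05,0.01,0.01,-0.03,0],[0.05,0.035,0.035,-0.04,0],[0.05,0.06,0.06,-0.04,0],[0.05,0.07,0.07,-0.03,0],[0.05,0.073,0.0735,-0.005,0],[0.05,0.073,0.0735,0.015,0],[0.05,0.073,0.0735,0.022,0],[0.05,0.073,0.0735,0.022,0],[0.05,0.073,0.0735,0.022,0]]'
python3 -m handwheel '[[0.05,0,0,0,0],[0.05,0,0,0,0],[0.05,0,0,0,0]]' 3.5
python3 - <<'E'
from h import *
st(); look("b2",None,(260,200,100,80,7))
E
```

```text
time_s: 78.25
tool_pos: [0.6087, -0.2012, 0.0699]
tool_rot: [180.0, -0.0, 0.0]
force: [0.1, -0.2, -1.7]
grip_width: 0.0581
time_s: 78.55
tool_pos: [0.6089, -0.2014, 0.0698]
tool_rot: [180.0, -0.0, -0.0]
force: [0.4, -0.3, -0.9]
grip_width: 0.0583
78.55 [ 0.6089 -0.2014  0.0698] [ 1.7996e+02 -4.0000e-02 -1.0000e-02] F [ 0.4 -0.3 -0.9] w 0.0583 q [ 50.5  28.9 -45.4  91.4  21.7  68.9 -89.2]
```

View pics/b2_scene.png

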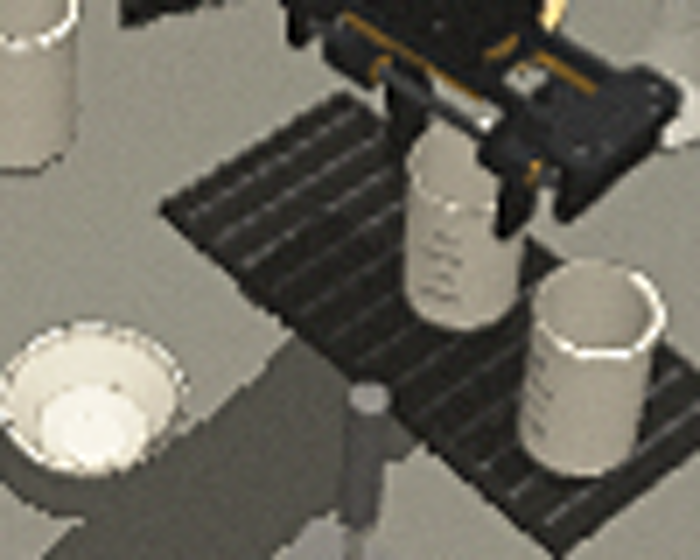

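Level. Set down and release.

```bash
python3 -m handwheel '[[0.05,0,0,0.005,0],[0.05,0,0,0.01,0],[0.05,0,0,0.013,0],[0.05,0,0,0.015,0],[0.05,0,0,0.017,0],[0.05,0,0,0.018,0],[0.05,0,0,0.018,0]]'
python3 -m handwheel '[[0.062,0,0,0,0],[0.066,0,0,0,0],[0.07,0,0,0,0],[0.07,0,0,0,0],[0.07,0,0,-0.02,0],[0.07,0,0,-0.06,0],[0.07,0,0,-0.1,0],[0.08,0,0,-0.13,0],[0.083,0,0,-0.14,0]]'
python3 - <<'E'
from h import *
st(); look("c2",(200,150,160,120,4),(220,140,140,110,5))
E
```

```text
time_s: 79.3
tool_pos: [0.6094, -0.2012, 0.0517]
tool_rot: [180.0, -0.1, 0.0]
force: [0.0, 0.3, 1.3]
grip_width: 0.0582
time_s: 80.2
tool_pos: [0.6105, -0.2013, 0.195]
tool_rot: [179.9, -0.3, -0.0]
force: [-0.2, -0.3, -0.3]
grip_width: 0.0782
80.2 [ 0.6105 -0.2013  0.195 ] [179.88  -0.31  -0.  ] F [-0.2 -0.3 -0.3] w 0.0782 q [ 51.8  23.6 -47.8  82.9  17.6  80.9 -86.3]
```

View pics/c2_scene.png

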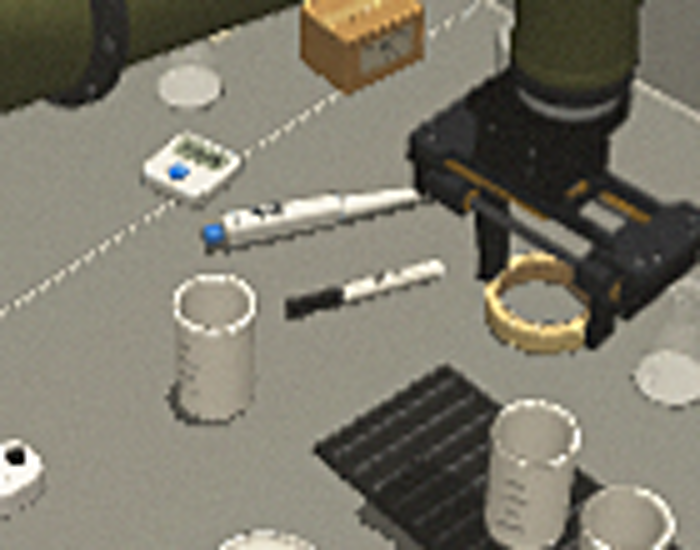

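```bash
python3 -m handwheel '[[0.083,-0.003,-0.015,0,0],[0.083,-0.011,-0.05,0,0],[0.083,-0.021,-0.095,0,0],[0.083,-0.031,-0.14,0,0],[0.083,-0.041,-0.185,0,0],[0.083,-0.05,-0.225,0,0],[0.083,-0.055,-0.25,0,0],[0.083,-0.0565,-0.256,0,0],[0.083,-0.0565,-0.256,0.03,0],[0.083,-0.0565,-0.256,0.07,0],[0.083,-0.0565,-0.256,0.11,0],[0.083,-0.0565,-0.256,0.135,0],[0.083,-0.0565,-0.256,0.146,0],[0.083,-0.0565,-0.256,0.148,0],[0.083,-0.0565,-0.256,0.148,0],[0.083,-0.0565,-0.256,0.148,0]]'
python3 - <<'E'
from h import *
st(); look("d2",None,(220,150,80,80,8))
E
```

```text
time_s: 81.9
tool_pos: [0.5534, 0.0548, 0.0444]
tool_rot: [180.0, -0.1, -0.0]
force: [0.3, -0.8, -0.0]
grip_width: 0.0831
81.9 [0.5534 0.0548 0.0444] [ 1.7999e+02 -1.3000e-01 -2.0000e-02] F [ 0.3 -0.8 -0. ] w 0.0831 q [  36.3   21.8  -52.5  105.    19.4   62.6 -113.4]
```

View pics/d2_scene.png

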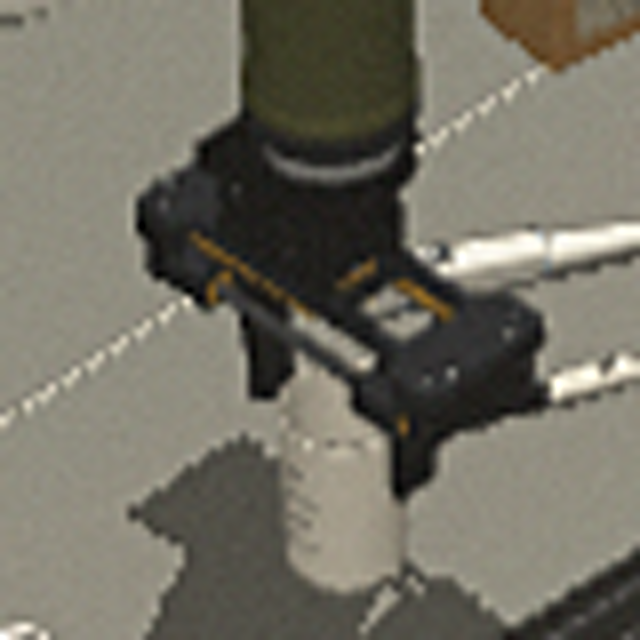

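```bash
python3 -m handwheel '[[0.083,0,0,-0.003,0],[0.05,0,0,-0.003,0],[0.05,0,0,-0.003,0],[0.05,0,0,-0.003,0],[0.05,0,0,-0.003,0],[0.05,0,0,-0.003,0],[0.05,0,0,-0.003,0],[0.05,0,0,-0.015,0],[0.05,0,0,-0.045,0],[0.05,0,0,-0.085,0],[0.05,0,0,-0.12,0],[0.05,0,0.003,-0.136,0],[0.05,-0.003,0.02,-0.136,0],[0.05,-0.006,0.06,-0.136,0],[0.05,-0.01,0.105,-0.136,0],[0.05,-0.014,0.145,-0.136,0],[0.05,-0.016,0.173,-0.136,0],[0.05,-0.0165,0.183,-0.136,0],[0.05,-0.0165,0.183,-0.136,0]]' 15
python3 - <<'E'
from h import *
st(); look("e2",None,(270,190,60,60,10))
E
```

```text
time_s: 83.85
tool_pos: [0.5349, -0.1299, 0.1783]
tool_rot: [-180.0, 0.1, -0.2]
force: [0.1, 0.6, -1.6]
grip_width: 0.0605
83.85 [ 0.5349 -0.1299  0.1783] [-1.7997e+02  8.0000e-02 -2.0000e-01] F [ 0.1  0.6 -1.6] w 0.0605 q [ 56.1  11.8 -50.7  96.9   9.3  75.8 -86.6]
```

View pics/e2_scene.png

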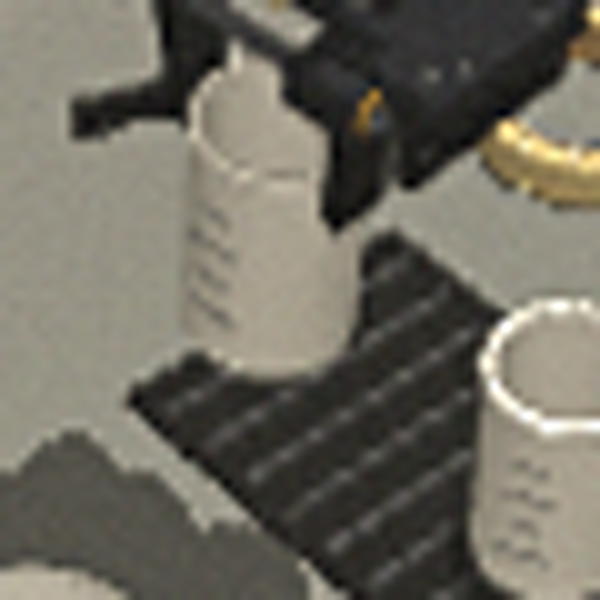

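```bash
python3 -m handwheel '[[0.05,0,0,0.02,0],[0.05,0,0,0.06,0],[0.05,0,0,0.095,0],[0.05,0,0,0.108,0],[0.05,0,0,0.11,0],[0.05,-0.01,0,0.11,0],[0.05,-0.022,0,0.11,0],[0.05,-0.033,0,0.11,0],[0.05,-0.04,0,0.11,0],[0.05,-0.046,0,0.11,0],[0.05,-0.052,0,0.11,0],[0.05,-0.058,0,0.11,0],[0.05,-0.064,0,0.11,0],[0.05,-0.07,0,0.11,0],[0.05,-0.076,0,0.11,0],[0.05,-0.082,0,0.11,0],[0.05,-0.088,0,0.11,0],[0.05,-0.093,0,0.11,0],[0.05,-0.094,0,0.11,0],[0.05,-0.094,0,0.11,0]]'
python3 - <<'E'
from ov import *
st(); look("f2",None,(260,215,50,50,12)); ov("pics/f2_scene_full.png",get_obs()["tool_pos"]+[0,0,.0065],(260,215,50,50,12),"ov11.png",(35,40,45),.085,.0375)
E
```

```text
time_s: 85.9
tool_pos: [0.4415, -0.1283, 0.0692]
tool_rot: [180.0, -0.0, -0.0]
force: [1.8, 0.1, -0.4]
grip_width: 0.0603
85.9 [ 0.4415 -0.1283  0.0692] [ 1.7997e+02 -0.0000e+00 -2.0000e-02] F [ 1.8  0.1 -0.4] w 0.0603 q [ 62.9   3.9 -50.8 116.1   3.5  61.4 -79.6]
```

View pics/ov11.png

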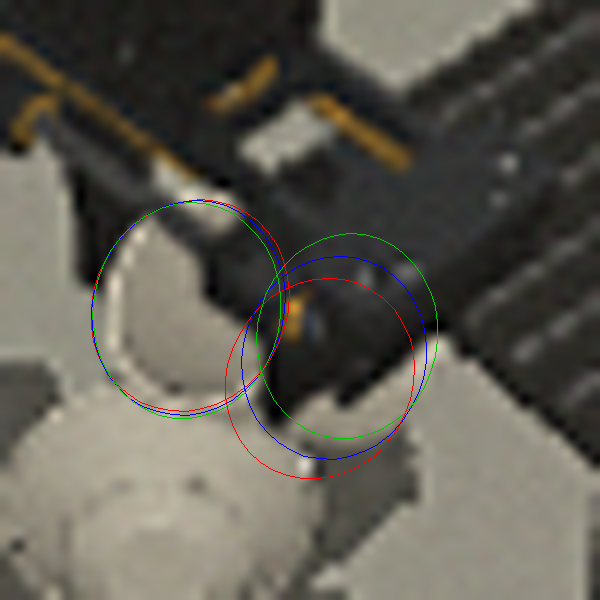

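```bash
python3 -m handwheel '[[0.05,0,0,0,0],[0.05,0,0,0,0],[0.05,0,0,0,0],[0.05,0,0,0,0],[0.05,0,0,0,0],[0.05,0,0,0,0],[0.05,0,0,0,0],[0.05,0,0,0,0],[0.05,0,0,0,0],[0.05,0,0,0,0],[0.05,0,0,0,0],[0.05,0,0,0,0],[0.05,0,0,0,0],[0.05,0,0,0,0],[0.05,0,0,0,0],[0.05,0,0,0,0],[0.05,0,0,0,0],[0.05,0,0,0,0],[0.05,0,0,0,0],[0.05,0,0,0,0]]'; python3 -m handwheel '[[0.05,0,0,0,0],[0.05,0,0,0,0],[0.05,0,0,0,0],[0.05,0,0,0,0],[0.05,0,0,0,0]]'
python3 -m handwheel '[[0.05,0.005,0,0,0],[0.05,0.02,0,0,0],[0.05,0.04,0,0,0],[0.05,0.065,0,-0.005,0],[0.05,0.085,0,-0.015,0],[0.05,0.094,0,-0.022,0],[0.05,0.094,0,-0.022,0]]'
python3 - <<'E'
from ov import *
st(); look("g3",None,(282,208,36,34,20)); ov("pics/g3_scene_full.png",get_obs()["tool_pos"]+[0,0,.0065],(280,205,45,45,14),"ov12.png",(35,40,45),.085,.0375)
E
```

```text
time_s: 87.95
tool_pos: [0.4417, -0.1282, 0.0691]
tool_rot: [180.0, -0.0, -0.0]
force: [0.6, -0.5, 0.5]
grip_width: 0.0605
time_s: 88.45
tool_pos: [0.4417, -0.1282, 0.069]
tool_rot: [180.0, 0.0, -0.0]
force: [1.4, -0.3, 0.9]
grip_width: 0.0602
time_s: 89.15
tool_pos: [0.5368, -0.1276, 0.0915]
tool_rot: [-179.9, -0.1, 0.0]
force: [-0.5, 0.8, -1.0]
grip_width: 0.0604
89.15 [ 0.5368 -0.1276  0.0915] [-1.7994e+02 -5.0000e-02  4.0000e-02] F [-0.5  0.8 -1. ] w 0.0604 q [ 54.5  16.8 -50.3 102.9  13.9  66.7 -90.1]
```

View pics/ov12.png

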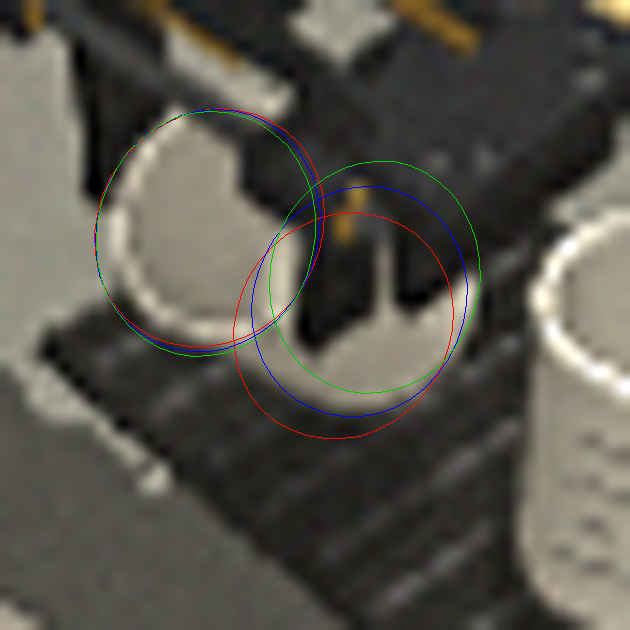

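```bash
python3 -m handwheel '[[0.05,0.005,-0.005,-0.03,0],[0.05,0.03,-0.015,-0.04,0],[0.05,0.06,-0.0226,-0.04,0],[0.05,0.08,-0.0226,-0.03,0],[0.05,0.085,-0.0226,-0.005,0],[0.05,0.085,-0.0226,0.015,0],[0.05,0.085,-0.0226,0.022,0],[0.05,0.085,-0.0226,0.022,0],[0.05,0.085,-0.0226,0.022,0]]'
python3 -m handwheel '[[0.05,0,0,0,0],[0.05,0,0,0,0],[0.05,0,0,0,0]]' 3.5
python3 - <<'E'
from h import *
st(); look("h2",None,(250,190,100,80,7))
E
```

```text
time_s: 90.1
tool_pos: [0.6206, -0.1059, 0.0699]
tool_rot: [180.0, -0.0, -0.0]
force: [0.4, -0.2, -1.3]
grip_width: 0.0602
time_s: 90.4
tool_pos: [0.6209, -0.1058, 0.0697]
tool_rot: [180.0, -0.0, -0.0]
force: [-1.4, -0.2, -0.9]
grip_width: 0.0606
90.4 [ 0.6209 -0.1058  0.0697] [ 1.7997e+02 -4.0000e-02 -1.0000e-02] F [-1.4 -0.2 -0.9] w 0.0606 q [ 44.1  28.2 -47.7  93.1  22.1  68.6 -98.4]
```

View pics/h2_scene.png

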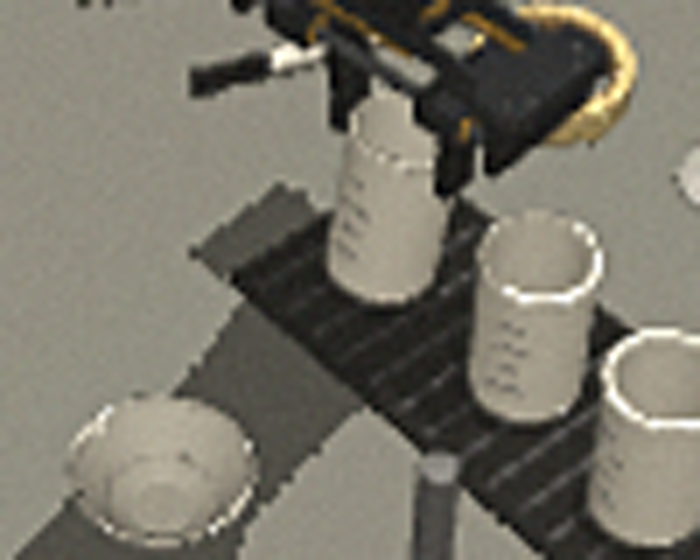

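```bash
python3 -m handwheel '[[0.05,0,0,0.005,0],[0.05,0,0,0.01,0],[0.05,0,0,0.013,0],[0.05,0,0,0.015,0],[0.05,0,0,0.017,0],[0.05,0,0,0.019,0],[0.05,0,0,0.019,0]]'
python3 - <<'E'
from h import *
st(); look("i3",None,(250,190,100,80,7))
E
```

```text
time_s: 91.15
tool_pos: [0.6209, -0.1053, 0.0504]
tool_rot: [-180.0, -0.0, 0.0]
force: [-1.0, 1.6, 2.9]
grip_width: 0.0607
91.15 [ 0.6209 -0.1053  0.0504] [-1.8e+02 -3.0e-02  1.0e-02] F [-1.   1.6  2.9] w 0.0607 q [ 43.6  29.3 -47.1  94.   23.   66.8 -99. ]
```

View pics/i3_scene.png

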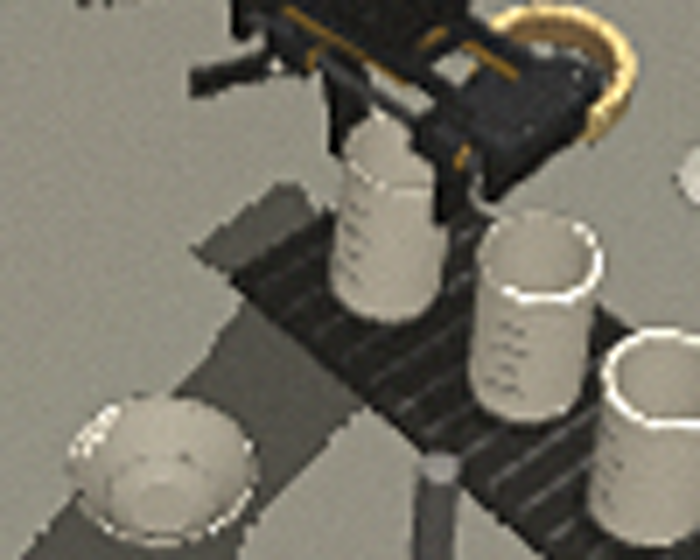

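Release and back away to see everything.

```bash
python3 -m handwheel '[[0.063,0,0,0,0],[0.066,0,0,0,0],[0.07,0,0,0,0],[0.07,0,0,0,0],[0.07,0,0,-0.02,0],[0.07,0,0,-0.06,0],[0.07,0,0,-0.11,0],[0.07,0,0,-0.16,0],[0.07,0,0,-0.2,0],[0.07,-0.01,-0.04,-0.22,0],[0.07,-0.03,-0.08,-0.22,0],[0.07,-0.05,-0.12,-0.22,0],[0.07,-0.07,-0.16,-0.22,0],[0.07,-0.09,-0.2,-0.22,0],[0.07,-0.09,-0.24,-0.22,0],[0.07,-0.09,-0.27,-0.22,0],[0.07,-0.09,-0.27,-0.22,0],[0.07,-0.09,-0.27,-0.22,0]]'
python3 - <<'E'
from h import *
st(); look("fin",(230,150,200,150,4),(180,130,200,150,4))
E
```

```text
time_s: 93.0
tool_pos: [0.5305, 0.1648, 0.2699]
tool_rot: [180.0, 0.0, 0.1]
force: [1.0, -0.3, 0.2]
grip_width: 0.0702
93.0 [0.5305 0.1648 0.2699] [1.7997e+02 0.0000e+00 1.0000e-01] F [ 1.  -0.3  0.2] w 0.0702 q [  32.6   12.   -60.3   87.9   10.4   86.2 -117.8]
```

View pics/fin_scene.png

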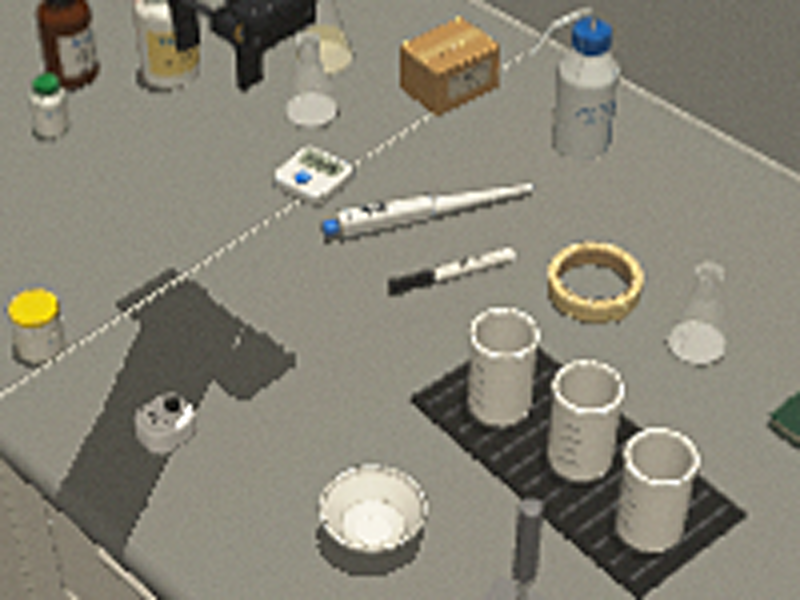

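View pics/fin_top.png

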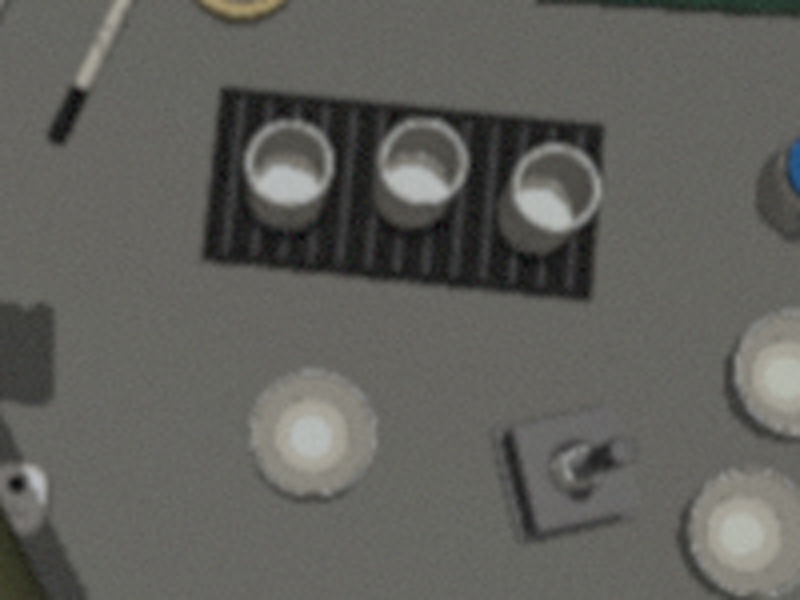

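Run:
```python
from h import *
for n,u,v in(("L",556,188),("M",423,162),("R",290,165)): print(n,plane("top",u/4+230,v/4+150,.099).round(3))
a=cv2.imread("pics/scene0.png").astype(int); b=cv2.imread("pics/fin_scene_full.png").astype(int)
# timer/marker and counter/pot unchanged?
c=cv2.imread("pics/a_scene_full.png").astype(int)
for n,(u,v,w,h) in dict(timer=(245,163,28,20),marker=(275,188,38,20),pot=(180,198,20,25),counter=(212,225,20,20)).items():
    print(n,abs(b-c)[v:v+h,u:u+w].mean().round(1))
sign_off()
```

```text
L [ 0.596 -0.298  0.099]
M [ 0.615 -0.203  0.099]
R [ 0.612 -0.107  0.099]
timer 14.5
marker 3.8
pot 2.6
counter 42.0
the job is handed in; nothing more can be done
```

I washed all three beakers left to right, put the brush back upright in its stand, dripped each beaker over the nearest basin and stood it on the mat. I handed the job in at about 93 s.

- **Washing:** the brush reached about the floor of each beaker; I only felt it touch in the left one. In the middle and right ones it stopped about 1 mm short. It was drawn up to near the rim each time.
- **Tilting:** the moves cannot tilt the tool. I pivoted each beaker in the jaws by easing its lower wall against the basin's rim with 1–2 N. I held it for about 2.5 s, then eased the grip so it swung level before setting it down.
- **Repeated drips:** the first hold of the left and middle beakers measured only about 34°, because the rim met the gripper body. I regripped both higher and repeated them in order (left, middle), then did the right. These holds measured about 40–41° in the pictures, give or take a few degrees. One more try with the left, in between, slipped at about 30° and was not held. So the left and middle were each lifted and set on the mat more than once.
- **Knocked beaker:** the left one was moved a few centimetres aside after its washing. I located it again before gripping it.

**Last checks:**
- All three beakers stand upright on the mat at about (0.596, -0.298), (0.615, -0.203) and (0.612, -0.107). The smallest margin is roughly 15 mm, to the mat's right end.
- The brush is upright in its stand, and the arm was clear of everything.
- A picture difference showed the marker and pot unchanged.
- The difference was high for the timer (14.5) and counter (42). I put this down to the finger covering the timer in the reference picture and the arm's shadow now on the counter. Both look in place, but I did not measure them again.

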